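# Load the rinsing cups to drain and lock up the carrier's handle

## Task

The washed square rinsing cups stand mouth-up on the worktop: turn every one of them over and stand it mouth-down in the carrier's shallow tray, flat on the tray floor, so that it drains. Make the carrier ready to be carried off too: pull its telescoping handle up until the orange lock button clicks out and holds it, and let go of everything. Leave the small round white cup, the marker and the nail brush where they are.

Things in the scene. Friction and masses are not known exactly. Their poses are not given: they have to be found in the camera images.
- cup_blue: square blue plastic rinsing cup, open at one end, 50 x 50 x 56 mm, walls and bottom 4 mm, about 70 g, straight flat sides. Origin: centre of the outside of its closed bottom; its z axis points out of the mouth (so z up = mouth-up, as it starts; lying on a side z is level; mouth-down z points down and the origin is 56 mm above what it stands on); x and y are square to its sides. It lies stably on any of its flat sides. May be absent.
- cup_green: square green plastic rinsing cup, open at one end, 50 x 50 x 56 mm, walls and bottom 4 mm, about 70 g, straight flat sides. Origin: centre of the outside of its closed bottom; its z axis points out of the mouth (so z up = mouth-up, as it starts; lying on a side z is level; mouth-down z points down and the origin is 56 mm above what it stands on); x and y are square to its sides. It lies stably on any of its flat sides. May be absent.
- cup_yellow: square yellow plastic rinsing cup, open at one end, 50 x 50 x 56 mm, walls and bottom 4 mm, about 70 g, straight flat sides. Origin: centre of the outside of its closed bottom; its z axis points out of the mouth (so z up = mouth-up, as it starts; lying on a side z is level; mouth-down z points down and the origin is 56 mm above what it stands on); x and y are square to its sides. It lies stably on any of its flat sides. May be absent.
- cup_red: square red plastic rinsing cup, open at one end, 50 x 50 x 56 mm, walls and bottom 4 mm, about 70 g, straight flat sides. Origin: centre of the outside of its closed bottom; its z axis points out of the mouth (so z up = mouth-up, as it starts; lying on a side z is level; mouth-down z points down and the origin is 56 mm above what it stands on); x and y are square to its sides. It lies stably on any of its flat sides. May be absent.
- tray_floor (a point): centre of the inner floor of the carrier's dark shallow tray with brown liner, 7 mm above the worktop; z up, x toward the side where the handle stands (roughly away from the robot), y along its long side. Floor flat to x = +-98 mm, y = +-127 mm, where a 4 mm thick rim rises 11 mm above it: room for four cups in two rows. The carrier is heavy and does not shift.
- handle (a joint): how far the carrier's telescoping handle is pulled out, m: 0 = fully in, 0.080 = end stop. It slides straight up out of a 22 mm square aluminium outer tube (its axis at x = +155 mm, y = 0 from point tray_floor, top 108 mm above the worktop) against 4 N of friction and stays where left. The lock button clicks out at about 0.077; locked, it rests at 0.075 to 0.080.
- handle_grip (a point): centre of the handle's black T-grip, a level rounded bar 18 mm thick, 22 mm high and 104 mm long, 126 mm above the worktop when the handle is fully in; its length is along the point's y (parallel to the tray's long side), x is across it, z up. It can be pinched across its 18 mm from above.
- lock_button (a joint): travel of the handle's round orange spring lock button (12 mm across), m: about 0 while it is hidden inside the outer tube, 0.006 when it has sprung out through the black-edged hole, 90 mm up on the tube's tray side. It springs out by itself (about 2 N) and then holds the handle up.
- cup_white: bystander: small round white mixing cup, 42 mm across and 32 mm high, origin at the centre of its underside. To be left alone.
- marker: bystander: white and black marker pen, 135 mm long, 17 mm thick, lying; origin under its centre, length along y. To be left alone.
- nail_brush: bystander: white nail brush 36 x 98 x 32 mm; origin at the centre of its underside. To be left alone.
Mind the look-alikes: they are no part of the job. What is shaped like the cup_yellow but purple is not meant. What is shaped like the cup_red but purple is not meant.

How it is judged (in metres and radians):
At the end, for the whole second after the job is handed in: Every square cup present stands mouth-down (within 0.1 rad) and at rest on the tray floor (centre within 94 mm across and 122 mm along of the tray's middle, closed end 52 to 60 mm above the floor); the handle is out at least 74.5 mm and its lock button is out more than 4 mm (angle between each of cup_blue, cup_green, cup_yellow, cup_red's own z axis and vertical above 3.04 rad and x of cup_blue in the frame of tray_floor between -0.094 and 0.094 m and y of cup_blue in the frame of tray_floor between -0.122 and 0.122 m and z of cup_blue in the frame of tray_floor between 0.052 and 0.06 m and linear speed of each of cup_blue, cup_green, cup_yellow, cup_red below 0.02 m/s and x of cup_green in the frame of tray_floor between -0.094 and 0.094 m and y of cup_green in the frame of tray_floor between -0.122 and 0.122 m and z of cup_green in the frame of tray_floor between 0.052 and 0.06 m and x of cup_yellow in the frame of tray_floor between -0.094 and 0.094 m and y of cup_yellow in the frame of tray_floor between -0.122 and 0.122 m and z of cup_yellow in the frame of tray_floor between 0.052 and 0.06 m and x of cup_red in the frame of tray_floor between -0.094 and 0.094 m and y of cup_red in the frame of tray_floor between -0.122 and 0.122 m and z of cup_red in the frame of tray_floor between 0.052 and 0.06 m and value of joint handle above 0.0745 m and value of joint lock_button above 0.004 m); the robot touches nothing.
It fails at once if the small white cup is shifted more than 5 cm (distance of cup_white from where it was at the start of the episode above 0.05 m).
It fails at once if the marker is shifted more than 5 cm (distance of marker from where it was at the start of the episode above 0.05 m).
It fails at once if the nail brush is shifted more than 5 cm (distance of nail_brush from where it was at the start of the episode above 0.05 m).
Of cup_blue, cup_green, cup_yellow, cup_red only 3 to 4 are there at a start; the rules pass over those that are not, and their reading is None.
At some moment in a run one of cup_blue, cup_green, cup_yellow, cup_red may be knocked a few centimetres aside while the robot is not near it.
Once in a run the grip may slacken for a moment while it holds something.
It also fails if it takes over 210 s, if anything falls off the work surface, if the arm or the gripper's body presses on something with over 40 N, if the wrist force passes 120 N, or if a joint passes its speed limit or range.

## Robot

A 6-joint arm with a two-finger parallel gripper is mounted at the origin on a cart in front of the work surface, level with it; the furniture and walls round the work are solid. World frame = base frame: x ahead of the robot, y to its left, z up, the work surface at z = 0. Lengths are in mm, angles in rad, forces in N, time in s.
With the tool pointing down it reaches from about 350 to 875 mm from the base axis. Payload 4.2 kg.
Tool frame: the origin (TCP) lies on the mounting face of the last link; the fingertips stand 173 mm ahead of it and the grasp point (between the pads) lies 155 mm ahead of it; z points along the fingers, y is the direction in which the jaws open and shut (so a half turn about z gives the same grasp; the last joint's range is limited). The gripper opens to 85 mm and grips with 20 to 120 N. Pads are 22 mm wide; open, the fingers measure 114 mm over their backs; the gripper's body (76 mm by 85 mm) begins 54 mm behind the grasp point. The pads swing forward as they close: fully open they stand 13 mm farther back than shut.
Start: joints at [1.492, 0.385, 0.008, 0, -1.194, -0.259], TCP at [207.1, 589.669, 404.712] pointing down, gripper open.
Joint ranges: [-3.14, 3.14], [-1.21, 2.06], [-1.07, 1.41], [-3.16, 2.05], [-2.99, -0.16], [-3.1, 3.1]. Speed limits (rad/s): [2.79, 2.79, 3.14, 3.14, 3.14, 3.14].

## Interface

Orientations are given as a unit quaternion [x, y, z, w].
In Python, from bench import arm gives the robot as it stands.
- The arm moves only by the shell command python3 -m jog 'ROWS' [OPENING]. ROWS is JSON, a list that holds one entry, the list of rows, each a list of 4 numbers: the shift along the tool's x, y, z in mm, then the turn about the tool's z in degrees. In form: [[[x, y, z, spin], ...]]. A call has exactly 5 rows; each row is the pose to reach, as a shift and turn from the pose measured when the call began, along the tool's axes at that moment; what a row does not reach only later rows make up. A row lasts 1/8 s, in which the tool goes at most 62.5 mm and 10.7 degrees, less where a joint would pass 70% of its speed; a pose out of reach is approached as far as the arm can. A call with a gripper value outside its range is refused whole. OPENING is the finger opening in mm, from 0 to 85.4, set as the call begins (- or left out, the last holds). The fingers move at their own pace and stop on an object; the grip force is fixed at half the most. Time passes only in rows, so rows that repeat a pose let the fingers close, or fill a call up. It gives the time, the measured TCP pose, the force and the opening at its end, in the units of the state.
- arm.read_state(): the state, without advancing time (a new reading comes with each control period).
- arm.get_image(name): name is "scene" or "top" or "wrist"; returns (picture, depth): 384x512x3 uint8, blue, green, red; 384x512 float32, mm along the optical axis (not along the pixel's ray), 0 where there is no reading.
- arm.camera_params(name): a dict with "mtx" (3x3 intrinsics, pixels), "k1" (the pictures are not rectified: a ray, as slopes to the right and down, at radius r is drawn at 1 + k1 r^2 times it, then the intrinsics apply), "R" (3x3) and "t" (3): a world point X has camera coordinates R X + t. Camera axes: x right, y down, z forward; pixel columns grow to the right and rows downward; lengths in mm; the calibration is good to about 2 mm. A picture is of the moment at which its call begins: read the wrist's pose just before it. camera_params takes no time and is no camera call; for the wrist camera it gives the pose at the moment of the call.
- arm.job_done(): hands the job in, once; it reports no verdict.
The state is a dict: "clock": time; "joints": joint angles; "joint_vel": joint speeds; "joint_efforts": joint torques, N m; "position": TCP position; "ee_rot": TCP orientation; "contact_force": force on the tool from outside, world axes, zero at the start; "wrist_torque": the same for the moment, N m; "gripper_width": finger opening in mm.
Only numpy, scipy, OpenCV 4.12 (cv2) and the standard library are available. Lean on these libraries where they do the work, as an engineer would, in place of code of your own. Each camera call takes 0.05 s, during which the arm holds its last target.

## Working session

There is one attempt and no reset: what is moved stays moved. The work goes in short steps, Python scripts to look and compute and a shell command to move; the robot and the scene stay as the last step left them, time stands still between calls to the robot, and variables do not carry over. Pictures are saved under pics/ and viewed, and the job is handed in when it is done.

```bash
ls; mkdir -p pics; cat > h.py <<'E'
import numpy as np, cv2
from bench import arm
from scipy.spatial.transform import Rotation as Rt
def grab(name,fn=None):
    p=arm.camera_params(name); im,d=arm.get_image(name)
    if fn: cv2.imwrite('pics/'+fn+'.png',im); np.savez('pics/'+fn+'.npz',im=im,d=d,**{k:np.array(v) for k,v in p.items()})
    return im,d,p
def load(fn):
    z=np.load('pics/'+fn+'.npz'); return z['im'],z['d'],{k:z[k] for k in('mtx','k1','R','t')}
def ray(p,u,v):
    K=np.array(p['mtx']);k=float(p['k1'])
    x,y=(u-K[0,2])/K[0,0],(v-K[1,2])/K[1,1]
    a,b=x,y
    for _ in range(20):
        f=1+k*(a*a+b*b);a,b=x/f,y/f
    return np.array([a,b,1.])
def deproj(p,u,v,z): # z depth
    R=np.array(p['R']);t=np.array(p['t']).ravel()
    return R.T@(ray(p,u,v)*z-t)
def onplane(p,u,v,h):
    R=np.array(p['R']);t=np.array(p['t']).ravel()
    c=-R.T@t;r=R.T@ray(p,u,v); return c+r*(h-c[2])/r[2]
def proj(p,X):
    K=np.array(p['mtx']);c=np.array(p['R'])@np.asarray(X,float)+np.array(p['t']).ravel()
    a,b=c[:2]/c[2];f=1+float(p['k1'])*(a*a+b*b);return K[0,0]*a*f+K[0,2],K[1,1]*b*f+K[1,2]
def cloud(p,d):
    """world points HxWx3"""
    H,W=d.shape;K=np.array(p['mtx']);k=float(p['k1'])
    v,u=np.mgrid[:H,:W];x=(u-K[0,2])/K[0,0];y=(v-K[1,2])/K[1,1];a,b=x,y
    for _ in range(20):
        f=1+k*(a*a+b*b);a,b=x/f,y/f
    c=np.stack([a*d,b*d,d],-1)-np.array(p['t']).ravel()
    return c@np.array(p['R'])
def st():
    s=arm.read_state();print('t',round(s['clock'],2),'pos',np.round(s['position'],1),'F',np.round(s['contact_force'],1),'w',round(s['gripper_width'],1))
    R=Rt.from_quat(s['ee_rot']).as_matrix();print('toolx',np.round(R[:,0],3),'tooly',np.round(R[:,1],3),'z',np.round(R[:,2],3),'j',np.round(s['joints'],2));return s,R
E
python3 - <<'E'
from h import *
st()
for n in('scene','top','wrist'): grab(n,n+'0')
E
```

```text
pics
t 0.0 pos [207.  589.5 403.6] F [ 0.6  0.4 -0. ] w 85.3
toolx [ 0.943 -0.332  0.   ] tooly [-0.332 -0.943  0.002] z [-0.001 -0.002 -1.   ] j [ 1.49  0.39  0.01 -0.   -1.19 -0.26]
```

View pics/scene0.png

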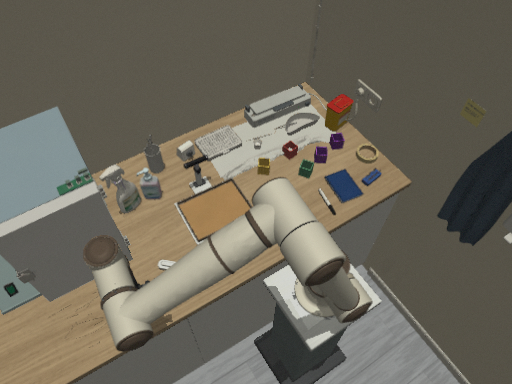

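View pics/top0.png

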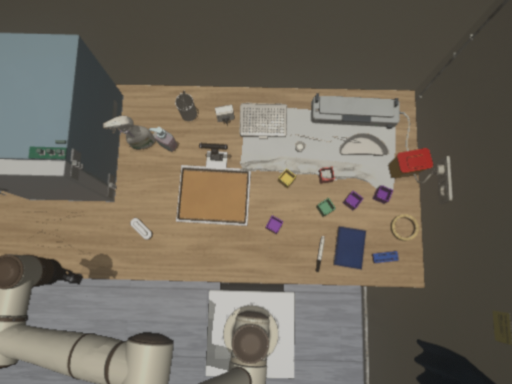

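View pics/wrist0.png

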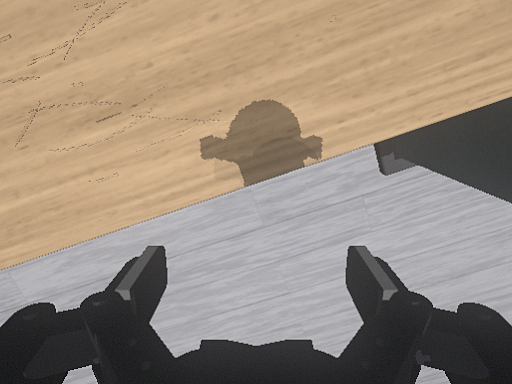

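```bash
python3 - <<'E'
from h import *
for n in('top0','scene0'):
    im,d,p=load(n); print(n,'cam',-p['R'].T@p['t'].ravel(), p['mtx'][0,0])
im,d,p=load('top0'); P=cloud(p,d)
for nm,u,v in[('yel',287,179),('grn',326,207),('red',326,175),('pur',274,225),('pur2',353,200),('pur3',383,194),('tray',213,195),('grip',213,147),('white',300,147),('marker',320,253),('brush',141,229),('trayTL',181,168),('trayTR',248,170),('trayBL',179,221),('trayBR',246,223),('redbox',415,160)]:
    print(nm,np.round(P[v,u]),np.round(onplane(p,u,v,56)))
c=im[130:280,120:430]; cv2.imwrite('pics/c1.png',cv2.resize(c,None,fx=2.55,fy=2.55,interpolation=cv2.INTER_CUBIC))
im,d,p=load('scene0'); c=im[120:230,160:380]; cv2.imwrite('pics/c2.png',cv2.resize(c,None,fx=3.6,fy=3.6,interpolation=cv2.INTER_CUBIC))
E
```

```text
top0 cam [ 218.62665834   -4.19278613 1614.49116343] 422.667770915508
scene0 cam [-351.72240325  529.98645297 1443.85267963] 416.3517306315973
yel [ 578. -128.    3.] [ 566. -124.   56.]
grn [ 471. -279.    2.] [ 463. -270.   56.]
red [ 595. -278.   15.] [ 585. -271.   56.]
pur [397. -80.   2.] [391. -78.  56.]
pur2 [ 501. -383.    4.] [ 492. -371.   56.]
pur3 [ 528. -500.   -1.] [ 517. -483.   56.]
tray [507. 157.   6.] [498. 152.  56.]
grip [655. 150. 156.] [685. 160.  56.]
white [ 706. -178.   13.] [ 693. -173.   56.]
marker [ 295. -253.   17.] [ 293. -247.   56.]
brush [366. 418.  39.] [365. 413.  56.]
trayTL [615. 289.  -6.] [600. 278.  56.]
trayTR [609.  24.  10.] [598.  24.  56.]
trayBL [404. 284.   1.] [397. 274.  56.]
trayBR [401.  27.  10.] [396.  26.  56.]
redbox [ 627. -573.  143.] [ 651. -607.   56.]
```

View pics/c1.png

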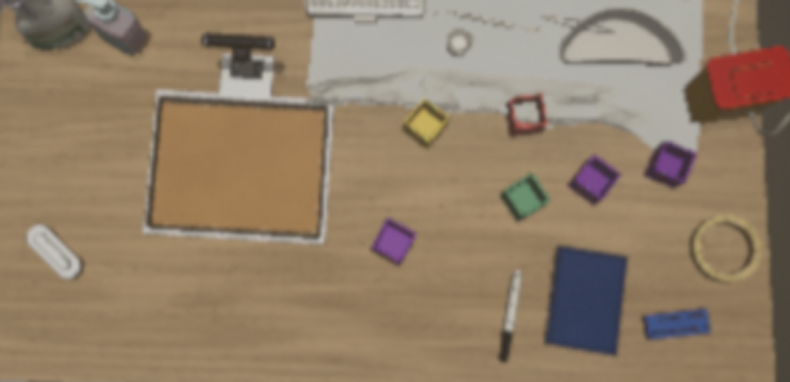

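View pics/c2.png

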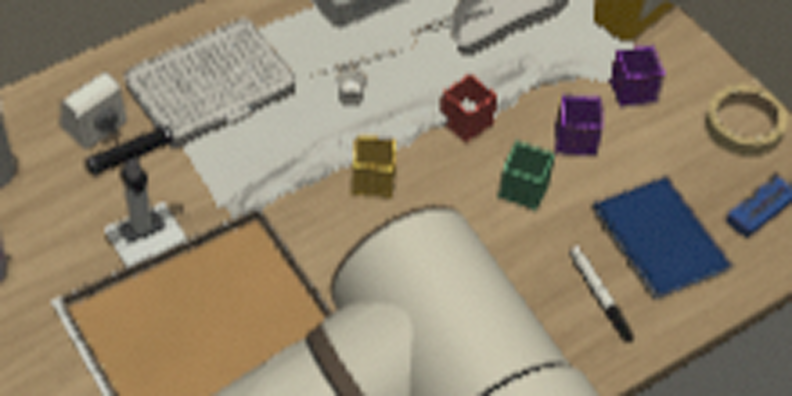

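```bash
python3 -m jog '[[[35,40,0,9],[72,82,0,18],[110,125,0,27],[148,168,0,36],[185,212,0,45]]]' 85; python3 - <<'E'
from h import *
st()
E
```

```text
clock: 0.78
position: [311.6, 326.3, 404.1]
ee_rot: [0.845, -0.535, 0.0, 0.001]
contact_force: [1.4, -0.4, -0.0]
gripper_width: 84.5
t 0.78 pos [311.6 326.3 404.1] F [ 1.4 -0.4 -0. ] w 84.5
toolx [ 0.428 -0.904  0.001] tooly [-0.904 -0.428  0.001] z [-0.    -0.002 -1.   ] j [ 1.17  0.09 -0.4   0.   -1.09 -0.73]
```

```bash
python3 -m jog '[[[58,4,0,5],[116,8,0,10],[174,12,0,15],[232,15,0,20],[290,19,0,25.3]]]'; python3 - <<'E'
from h import *
s,R=st()
print(R.T@(np.array([510,-200,404])-s['position']))
E
```

```text
clock: 1.4
position: [418.9, 54.3, 404.8]
ee_rot: [-0.707, 0.708, -0.001, -0.0]
contact_force: [0.7, 0.3, -0.1]
gripper_width: 85.1
t 1.4 pos [418.9  54.3 404.8] F [ 0.7  0.3 -0.1] w 85.1
toolx [-0.001 -1.     0.001] tooly [-1.     0.001 -0.   ] z [ 0.    -0.001 -1.   ] j [ 0.52  0.03 -0.45  0.   -1.09 -0.52]
[254.15048854 -91.51554281   1.10879468]
```

```bash
python3 -m jog '[[[55,-20,-10,0],[110,-40,-20,0],[165,-60,-35,0],[220,-80,-50,0],[250,-90,-60,0]]]'; python3 - <<'E'
from h import *
s,R=st()
im,d,p=grab('wrist','w1'); print(-p['R'].T@p['t'].ravel(), p['R'][2])
E
```

```text
clock: 2.02
position: [509.0, -198.4, 465.1]
ee_rot: [-0.706, 0.709, -0.0, -0.0]
contact_force: [0.9, 0.3, -0.3]
gripper_width: 84.9
t 2.02 pos [ 509.  -198.4  465.1] F [ 0.9  0.3 -0.3] w 84.9
toolx [-0.004 -1.     0.001] tooly [-1.     0.004  0.   ] z [-0.    -0.001 -1.   ] j [-0.07  0.21 -0.09  0.   -1.27  0.07]
[ 507.7737731  -274.10131449  434.32833155] [ 0.00305127  0.28996837 -0.95703137]
```

View pics/w1.png

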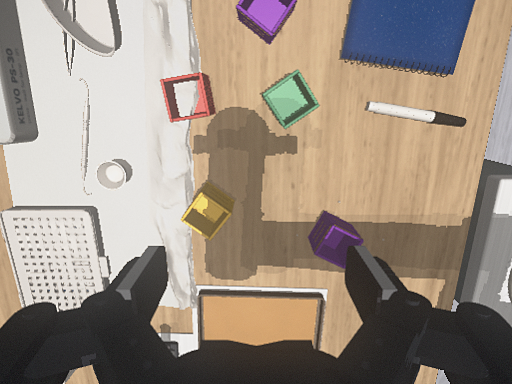

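```bash
python3 - <<'E'
from h import *
im,d,p=load('w1'); P=cloud(p,d)
c=im[60:250,150:370]; cv2.imwrite('pics/c3.png',cv2.resize(c,None,fx=3.6,fy=3.1,interpolation=cv2.INTER_CUBIC))
for u,v in[(187,97),(187,105),(180,95),(290,98),(207,213),(150,100),(150,250),(230,150),(165,105),(250,330)]: print(u,v,np.round(P[v,u],1),im[v,u])
E
```

```text
187 97 [ 599.4 -277.5   12.2] [223 227 230]
187 105 [ 599.8 -267.4   13.7] [222 228 230]
180 95 [ 607.7 -280.    15.4] [222 228 230]
290 98 [ 463.  -275.6    4.3] [169 211 156]
207 213 [ 582.6 -111.8    5.2] [ 80 145 177]
150 100 [ 651.6 -274.     3.1] [220 226 230]
150 250 [ 555.1 -210.6  312.3] [105 107 110]
230 150 [ 545.8 -205.4    0.9] [ 92 114 136]
165 105 [ 630.  -267.5   10. ] [184 196 213]
250 330 [520.4  99.3   6.1] [115 166 213]
```

View pics/c3.png

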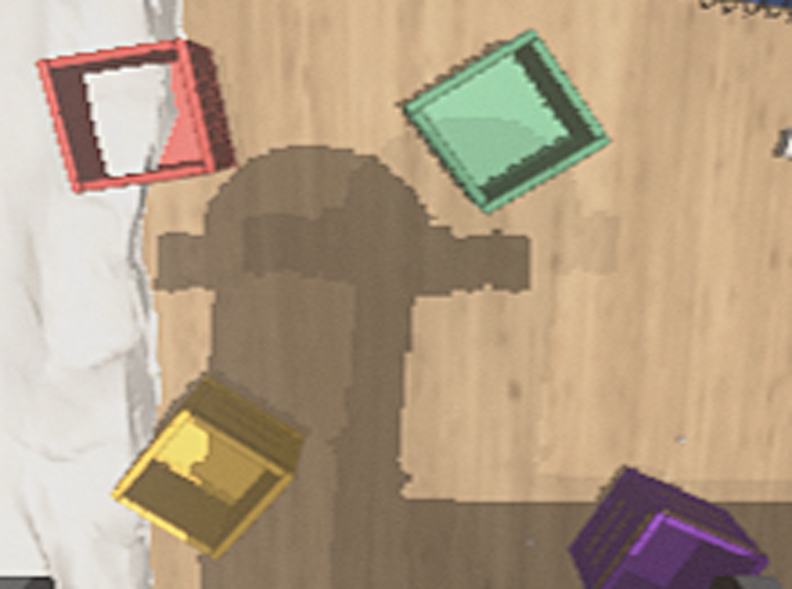

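```bash
cat >> h.py <<'E'
HUE={'yellow':(18,32),'green':(40,85),'red':(-8,8),'purple':(125,160),'blue':(95,120)}
def mask(im,col,smin=80):
    hsv=cv2.cvtColor(im,cv2.COLOR_BGR2HSV).astype(int);h=hsv[...,0];lo,hi=HUE[col]
    if lo<0:h=np.where(h>90,h-180,h)
    return (h>=lo)&(h<=hi)&(hsv[...,1]>smin)&(hsv[...,2]>40)
def topfit(fn,col,zlo=48,zhi=64,box=None):
    im,d,p=load(fn);P=cloud(p,d);m=mask(im,col)&(d>0)
    n,lab,stt,_=cv2.connectedComponentsWithStats(m.astype(np.uint8),connectivity=8)
    for i in range(1,n):
        if stt[i,4]<60: continue
        mm=(lab==i)
        q=P[mm];q=q[(q[:,2]>zlo)&(q[:,2]<zhi)]
        print(col,'pix',stt[i,:4],'zmax',np.round(np.percentile(P[mm][:,2],[1,50,99]),1),end=' ')
        if len(q)>20:
            r=cv2.minAreaRect(q[:,:2].astype(np.float32));print('rect c',np.round(r[0],1),'size',np.round(r[1],1),'ang',round(r[2],1),'zmed',np.round(np.median(q[:,2]),1),len(q))
        else:print('few',len(q))
E
python3 - <<'E'
from h import *
for c in('yellow','green','red','purple','blue'): topfit('w1',c)
E
```

```text
yellow pix [181 181  54  60] zmax [ 0.1 30.1 56.9] rect c [ 575.5 -125.9] size [50.5 50.2] ang 52.0 zmed 55.3 530
red pix [160  72  56  50] zmax [ 2.8 52.  57.5] rect c [ 592. -277.] size [50.4 50. ] ang 9.0 zmed 55.7 544
purple pix [236   0  60  36] zmax [ 2.2  4.8 57.3] rect c [ 498.  -373.8] size [43.4 49.4] ang 53.5 zmed 55.7 355
purple pix [314 211  49  57] zmax [ 1.2 31.6 56.7] rect c [396.6 -80.4] size [48.4 49.5] ang 62.6 zmed 54.7 335
purple pix [308 220  20  30] zmax [ 1.1 26.9 43.8] few 0
blue pix [342   0 133  74] zmax [ 8.8 10.8 12.9] few 0
```

```bash
python3 -m jog '[[[-18,-16,40,9.5],[-36,-33,80,19],[-54,-50,120,28.5],[-72.6,-66.5,165,38],[-72.6,-66.5,170,38]]]' 85; python3 - <<'E'
from h import *
s,R=st()
im,d,p=grab('wrist','w2')
topfit('w2','yellow')
d=np.array([575.5,-125.9,190])-s['position'];print(R.T@d, np.degrees(np.arctan2(R[1,1],R[0,1])))
E
```

```text
clock: 2.7
position: [576.8, -127.3, 292.0]
ee_rot: [-0.437, 0.899, -0.0, -0.003]
contact_force: [0.7, -0.1, -0.4]
gripper_width: 84.9
t 2.7 pos [ 576.8 -127.3  292. ] F [ 0.7 -0.1 -0.4] w 84.9
toolx [-0.618 -0.786  0.006] tooly [-0.786  0.618  0.003] z [-0.006 -0.003 -1.   ] j [ 0.06  0.43 -0.23  0.   -0.92 -0.73]
yellow pix [474  77   4  67] zmax [48.9 50.9 53. ] rect c [418.5 -91.5] size [43.1  2.2] ang 61.6 zmed 50.9 196
yellow pix [222 163  73  82] zmax [ 0.9 31.  56.8] rect c [ 575.6 -125.2] size [50.7 50.7] ang 51.7 zmed 55.4 1756
[ -0.91562603   1.584559   101.97275934] 141.82949619200238
```

```bash
python3 -m jog '[[[-1,1.5,40,0],[-1,1.5,80,0],[-1,1.5,102,0],[-1,1.5,102,0],[-1,1.5,102,0]]]' 85; python3 -m jog '[[[0,0,0,0],[0,0,0,0],[0,0,0,0],[0,0,0,0],[0,0,0,0]]]' 30;  python3 - <<'E'
from h import *
s,R=st()
grab('wrist','w3')
E
```

```text
clock: 3.38
position: [576.8, -126.9, 193.8]
ee_rot: [-0.438, 0.899, -0.002, -0.001]
contact_force: [-1.3, 0.1, -0.1]
gripper_width: 84.7
clock: 4.0
position: [577.4, -126.9, 195.4]
ee_rot: [-0.438, 0.899, -0.003, 0.0]
contact_force: [-0.4, 0.3, 5.9]
gripper_width: 49.1
t 4.0 pos [ 577.4 -126.9  195.4] F [-0.4  0.3  5.9] w 49.1
toolx [-0.616 -0.788  0.002] tooly [-0.788  0.616 -0.005] z [ 0.003 -0.004 -1.   ] j [ 0.06  0.55 -0.32  0.01 -0.7  -0.73]
```

View pics/w3.png

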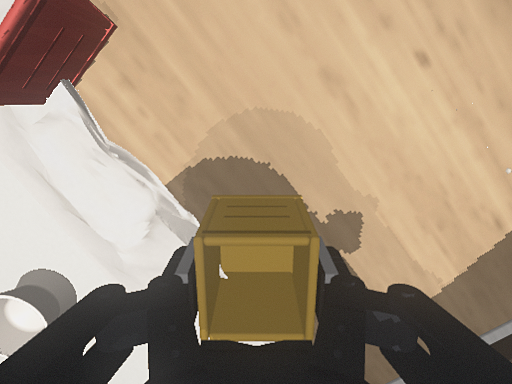

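```bash
python3 - <<'E'
from h import *
im,d,p=load('w1'); P=cloud(p,d)
for u in(205,230,260,290,320):
    print(u,[tuple(np.round(P[v,u],0)) for v in range(284,306,2)])
E
python3 -m jog '[[[0,0,-25,0],[0,0,-50,0],[0,0,-50,-10],[0,0,-50,-20],[0,0,-50,-30]]]'; python3 - <<'E'
from h import *
s,R=st()
d=np.array([525,-75,196+5])-s['position'];print(R.T@d, np.degrees(np.arctan2(R[1,1],R[0,1])))
E
```

```text
205 [(np.float64(593.0), np.float64(14.0), np.float64(-0.0)), (np.float64(593.0), np.float64(15.0), np.float64(4.0)), (np.float64(593.0), np.float64(19.0), np.float64(3.0)), (np.float64(593.0), np.float64(21.0), np.float64(5.0)), (np.float64(592.0), np.float64(21.0), np.float64(11.0)), (np.float64(591.0), np.float64(21.0), np.float64(17.0)), (np.float64(591.0), np.float64(23.0), np.float64(18.0)), (np.float64(593.0), np.float64(35.0), np.float64(7.0)), (np.float64(593.0), np.float64(38.0), np.float64(8.0)), (np.float64(593.0), np.float64(43.0), np.float64(7.0)), (np.float64(594.0), np.float64(47.0), np.float64(6.0))]
230 [(np.float64(552.0), np.float64(13.0), np.float64(0.0)), (np.float64(552.0), np.float64(17.0), np.float64(1.0)), (np.float64(552.0), np.float64(19.0), np.float64(3.0)), (np.float64(552.0), np.float64(23.0), np.float64(3.0)), (np.float64(552.0), np.float64(23.0), np.float64(8.0)), (np.float64(552.0), np.float64(24.0), np.float64(12.0)), (np.float64(551.0), np.float64(24.0), np.float64(17.0)), (np.float64(552.0), np.float64(35.0), np.float64(8.0)), (np.float64(552.0), 
[... 1700 characters left out ...]
.0), np.float64(30.0), np.float64(5.0)), (np.float64(407.0), np.float64(29.0), np.float64(12.0)), (np.float64(408.0), np.float64(28.0), np.float64(17.0)), (np.float64(406.0), np.float64(40.0), np.float64(7.0)), (np.float64(405.0), np.float64(43.0), np.float64(7.0)), (np.float64(406.0), np.float64(46.0), np.float64(9.0))]
clock: 4.68
position: [577.0, -126.6, 245.3]
ee_rot: [-0.658, 0.753, -0.002, -0.0]
contact_force: [0.3, -0.8, -0.2]
gripper_width: 49.1
t 4.67 pos [ 577.  -126.6  245.3] F [ 0.3 -0.8 -0.2] w 49.1
toolx [-0.134 -0.991  0.004] tooly [-0.991  0.134 -0.003] z [ 0.003 -0.004 -1.   ] j [ 0.06  0.48 -0.28  0.01 -0.8  -0.2 ]
[-44.3485732   58.5950058   43.93468328] 172.2833455494922
```

```bash
python3 -m jog '[[[-20,29,0,-5],[-44,58,0,-5],[-44,58,20,-5],[-44,58,42,-5],[-44,58,44,-5]]]'; python3 -m jog '[[[0,0,0,0],[0,0,0,0],[0,0,0,0],[0,0,-30,0],[0,0,-70,0]]]' 80; python3 - <<'E'
from h import *
s,R=st()
grab('wrist','w4');topfit('w4','yellow')
E
```

```text
clock: 5.3
position: [524.8, -75.4, 199.7]
ee_rot: [-0.69, 0.724, -0.001, -0.002]
contact_force: [0.1, -0.7, -0.2]
gripper_width: 49.7
clock: 5.92
position: [524.6, -75.2, 270.0]
ee_rot: [-0.69, 0.724, -0.001, -0.003]
contact_force: [0.8, 0.2, -0.0]
gripper_width: 80.0
t 5.92 pos [524.6 -75.2 270. ] F [ 0.8  0.2 -0. ] w 80.0
toolx [-0.048 -0.999  0.005] tooly [-0.999  0.048  0.003] z [-0.003 -0.005 -1.   ] j [ 0.17  0.37 -0.4   0.01 -0.8  -0.22]
yellow pix [400 159  39  60] zmax [49.3 51.3 53.7] rect c [418.6 -91.7] size [43.1  2.3] ang 61.6 zmed 51.3 114
yellow pix [214 166  81  92] zmax [-0.2 32.7 56.7] rect c [524.5 -75.4] size [51.  50.2] ang 87.2 zmed 55.3 2224
```

```bash
python3 -m jog '[[[40,0,0,0],[60,0,0,0],[60,0,30,0],[60,0,52,0],[60,0,52,0]]]' 36; python3 -m jog '[[[-15,0,0,0],[-25,0,0,0],[-33,0,0,0],[-41,0,0,0],[-48,0,0,0]]]'; python3 - <<'E'
from h import *
s,R=st()
grab('wrist','w5');topfit('w5','yellow')
grab('scene','s5')
im=cv2.imread('pics/s5.png')[100:240,160:380];cv2.imwrite('pics/s5c.png',cv2.resize(im,None,fx=3.5,fy=3.5))
E
```

```text
clock: 6.6
position: [523.7, -135.5, 223.3]
ee_rot: [-0.691, 0.723, -0.004, 0.0]
contact_force: [0.4, 0.5, 0.4]
gripper_width: 35.8
clock: 7.22
position: [526.0, -86.9, 223.3]
ee_rot: [-0.691, 0.723, -0.004, 0.001]
contact_force: [-0.4, -0.3, -0.3]
gripper_width: 36.0
t 7.22 pos [526.  -86.9 223.3] F [-0.4 -0.3 -0.3] w 36.0
toolx [-0.046 -0.999  0.005] tooly [-0.999  0.046 -0.006] z [ 0.006 -0.005 -1.   ] j [ 0.14  0.44 -0.45  0.01 -0.68 -0.19]
yellow pix [444 201  56  73] zmax [48.7 50.8 52.9] rect c [418.4 -91.4] size [43.3  2.7] ang 62.3 zmed 50.8 314
yellow pix [435 203  32  44] zmax [32.1 33.7 35.4] few 0
yellow pix [214 228  93 118] zmax [ 0.2 33.7 79.8] rect c [526.4 -61.8] size [48.2 64. ] ang 0.9 zmed 54.6 1932
```

View pics/w5.png

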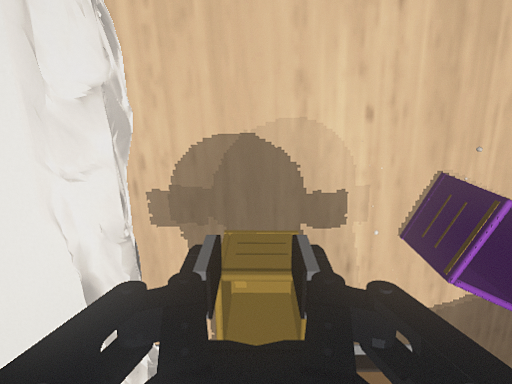

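View pics/s5c.png

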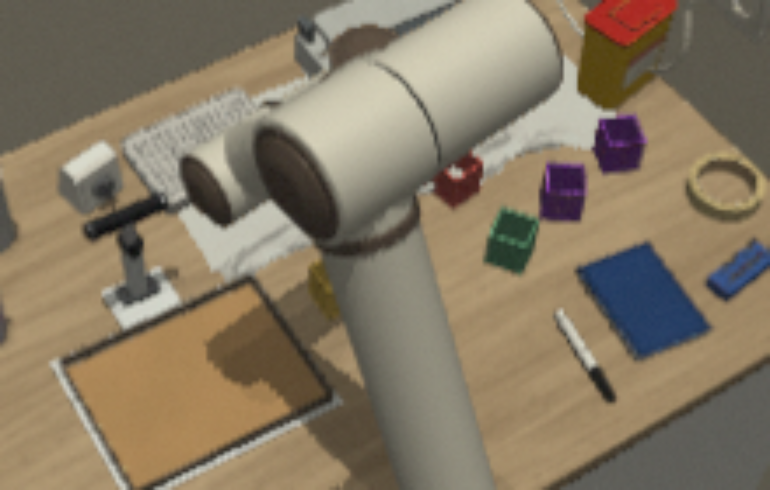

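```bash
python3 - <<'E'
from h import *
im,d,p=load('w5');P=cloud(p,d)
for v in range(232,350,6): print(v,np.round(P[v,258],0),im[v,258])
E
```

```text
232 [526. -78.   4.] [ 54 107 132]
238 [526. -78.  13.] [ 47  95 117]
244 [526. -78.  21.] [ 46  95 117]
250 [526. -78.  29.] [ 52  99 118]
256 [526. -78.  36.] [ 46  96 120]
262 [526. -78.  44.] [ 51  97 119]
268 [526. -78.  49.] [39 79 96]
274 [526. -78.  55.] [ 50 103 126]
280 [526. -75.  55.] [ 55 114 141]
286 [528. -37.   4.] [ 62 124 153]
292 [528. -32.   5.] [ 56 115 143]
298 [528. -32.  11.] [ 47  94 114]
304 [528. -31.  17.] [ 46  92 116]
310 [528. -32.  24.] [ 46  93 116]
316 [528. -32.  29.] [ 47  93 115]
322 [528. -33.  36.] [ 46  95 115]
328 [528. -32.  40.] [ 48  95 115]
334 [528. -32.  45.] [ 48  95 116]
340 [528. -31.  49.] [ 45  92 114]
346 [525. -98. 125.] [33 33 34]
```

```bash
python3 -m jog '[[[8,0,-10,0],[8,0,-55,0],[-34,0,-55,0],[-34,0,-40,0],[-34,0,-20,0]]]' 80; python3 -m jog '[[[0,0,40,0],[0,0,48,0],[0,0,48,0],[0,0,48,0],[0,0,48,0]]]'; python3 -m jog '[[[0,0,0,0],[0,0,0,0],[0,0,0,0],[0,0,-20,0],[0,0,-50,0]]]' 30; python3 - <<'E'
from h import *
s,R=st()
grab('wrist','w6');topfit('w6','yellow')
E
```

```text
clock: 7.95
position: [527.3, -53.1, 242.9]
ee_rot: [-0.691, 0.723, -0.004, 0.001]
contact_force: [-1.1, -0.4, -0.2]
gripper_width: 80.1
clock: 8.57
position: [528.0, -53.4, 196.1]
ee_rot: [-0.691, 0.723, -0.005, 0.002]
contact_force: [0.6, -0.2, 0.4]
gripper_width: 79.8
clock: 9.2
position: [527.0, -53.2, 245.5]
ee_rot: [-0.691, 0.723, -0.004, 0.001]
contact_force: [-0.3, -0.4, -0.3]
gripper_width: 49.2
t 9.2 pos [527.  -53.2 245.5] F [-0.3 -0.4 -0.3] w 49.2
toolx [-0.046 -0.999  0.004] tooly [-0.999  0.045 -0.006] z [ 0.006 -0.004 -1.   ] j [ 0.21  0.4  -0.43  0.01 -0.73 -0.26]
yellow pix [460 127  21  30] zmax [48.5 50.9 53.1] rect c [ 412.2 -103. ] size [17.   2.1] ang 63.3 zmed 50.9 104
yellow pix [431 158  29  41] zmax [48.9 51.1 53.2] rect c [422.6 -83.4] size [25.1  2. ] ang 62.1 zmed 51.1 111
yellow pix [194 194 125 148] zmax [ 49.6  87.6 105.2] rect c [526.6 -53.7] size [48.4 49.7] ang 88.2 zmed 52.9 3552
```

```bash
python3 -m jog '[[[-40,0,0,0],[-73,0,0,0],[-73,0,15,0],[-73,0,29,0],[-73,0,29,0]]]'; python3 -m jog '[[[0,0,0,0],[0,0,0,0],[0,0,0,0],[0,0,0,0],[0,0,0,0]]]' 75; python3 - <<'E'
from h import *
s,R=st()
grab('wrist','w7');topfit('w7','yellow',0,90)
E
```

```text
clock: 9.88
position: [531.5, 18.8, 218.9]
ee_rot: [-0.691, 0.723, -0.005, 0.002]
contact_force: [-0.1, 0.4, -1.3]
gripper_width: 49.2
clock: 10.5
position: [531.5, 18.9, 219.0]
ee_rot: [-0.691, 0.723, -0.006, 0.002]
contact_force: [0.6, 0.2, 0.1]
gripper_width: 75.2
t 10.5 pos [531.5  18.9 219. ] F [0.6 0.2 0.1] w 75.2
toolx [-0.045 -0.999  0.005] tooly [-0.999  0.045 -0.011] z [ 0.011 -0.005 -1.   ] j [ 0.34  0.44 -0.46  0.01 -0.67 -0.4 ]
yellow pix [462   0  30  47] zmax [18.5 20.1 21.2] rect c [420.1 -88.1] size [22.9  1.4] ang 62.0 zmed 20.1 68
yellow pix [482   0  27  42] zmax [32.2 34.1 35.4] rect c [420.9 -86.6] size [18.6  1.8] ang 63.3 zmed 34.1 67
yellow pix [498  31  14  21] zmax [48.3 50.9 52.8] rect c [426.8 -75.3] size [7.4 2.1] ang 67.1 zmed 50.9 81
yellow pix [467  76  45  25] zmax [18.3 20.1 21.8] rect c [408.8 -57.9] size [ 1.2 27.8] ang 62.4 zmed 20.1 64
yellow pix [237  84  16  12] zmax [-1.1  0.2  1.4] rect c [536.3 -62.9] size [6.5 7.7] ang 69.5 zmed 0.4 45
yellow pix [297  84  14  15] zmax [-1.6  0.   1.6] rect c [502.2 -61.3] size [6.5 7.9] ang 71.7 zmed 0.4 42
yellow pix [199  97 114 124] zmax [ 1.  49.8 51.4] rect c [532.2 -21. ] size [76.1 67.5] ang 87.4 zmed 49.8 12929
```

View pics/w7.png

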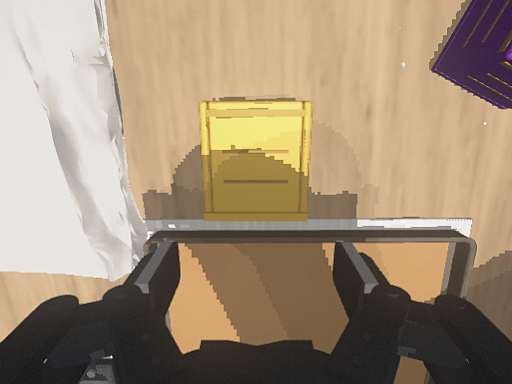

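```bash
cat >> h.py <<'E'
def topface(fn,col,zlo,zhi):
    im,d,p=load(fn);P=cloud(p,d);m=(mask(im,col,60))&(d>0)&(P[...,2]>zlo)&(P[...,2]<zhi)
    n,lab,stt,_=cv2.connectedComponentsWithStats(m.astype(np.uint8))
    i=1+np.argmax(stt[1:,4]);q=P[lab==i];r=cv2.minAreaRect(q[:,:2].astype(np.float32))
    print(col,'face c',np.round(r[0],1),'size',np.round(r[1],1),'ang',round(r[2],1),'z',np.round(np.median(q[:,2]),1),'x',np.round(np.percentile(q[:,0],[1,99]),1),'y',np.round(np.percentile(q[:,1],[1,99]),1))
E
python3 - <<'E'
from h import *
topface('w7','yellow',44,58)
E
```

```text
yellow face c [530.8 -28.6] size [56.6 50.1] ang 87.6 z 49.8 x [506.4 555.1] y [-56.5  -1.2]
```

```bash
python3 -m jog '[[[0,0,-20,0],[25,-1,-20,0],[47.5,-1,-20,0],[47.5,-1,5,0],[47.5,-1,24,0]]]' 78; python3 -m jog '[[[0,0,0,0],[0,0,0,0],[0,0,0,0],[0,0,-20,0],[0,0,-40,0]]]' 30; python3 - <<'E'
from h import *
s,R=st()
grab('wrist','w8');topface('w8','yellow',65,110)
im,d,p=load('w8');P=cloud(p,d)
for v in range(150,330,8): print(v,np.round(P[v,256],0),im[v,256])
E
```

```text
clock: 11.18
position: [530.4, -29.1, 194.7]
ee_rot: [-0.691, 0.723, -0.006, 0.002]
contact_force: [0.6, -0.1, 0.2]
gripper_width: 78.2
clock: 11.8
position: [529.9, -28.9, 235.6]
ee_rot: [-0.691, 0.723, -0.006, 0.002]
contact_force: [-0.3, 0.8, -0.6]
gripper_width: 49.0
t 11.8 pos [529.9 -28.9 235.6] F [-0.3  0.8 -0.6] w 49.0
toolx [-0.046 -0.999  0.004] tooly [-0.999  0.046 -0.011] z [ 0.011 -0.005 -1.   ] j [ 0.25  0.41 -0.44  0.01 -0.7  -0.31]
yellow face c [532.7 -28.8] size [57.4 55.4] ang 87.8 z 90.2 x [506.1 555.2] y [-57.1  -1.3]
150 [530. -73.  -1.] [ 89 111 130]
158 [530. -68.   0.] [ 85 106 126]
166 [531. -62.  -1.] [ 89 111 130]
174 [531. -56.  -1.] [ 85 108 125]
182 [531. -51.  -0.] [ 85 108 126]
190 [531. -45.  -1.] [ 82 107 125]
198 [530. -53.  43.] [ 61 124 154]
206 [531. -48.  44.] [ 64 124 154]
214 [531. -44.  44.] [ 61 126 153]
222 [531. -39.  44.] [ 55 115 141]
230 [530. -54.  89.] [ 60 123 153]
238 [530. -51.  90.] [ 45  90 109]
246 [530. -47.  90.] [ 58 122 151]
254 [530. -44.  90.] [ 61 125 153]
262 [530. -40.  90.] [ 57 123 151]
270 [531. -36.  90.] [ 61 126 156]
278 [531. -32.  91.] [ 62 126 153]
286 [531. -28.  90.] [ 58 124 152]
294 [531. -24.  91.] [ 59 124 152]
302 [531. -20.  90.] [ 51  95 115]
310 [532. -17.  91.] [ 61 124 153]
318 [532. -12.  90.] [ 60 122 151]
326 [532.  -7.  90.] [ 63 125 153]
```

View pics/w8.png

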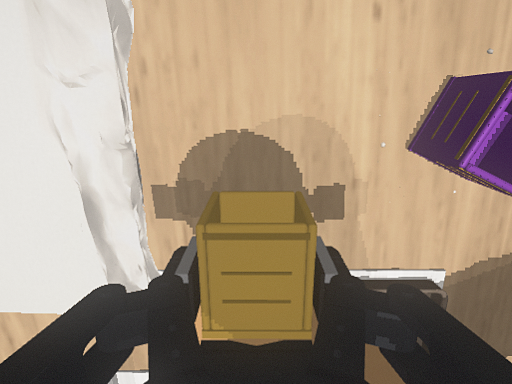

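```bash
python3 -m jog '[[[-25,0,0,0],[-46.5,0,0,0],[-46.5,0,10,0],[-46.5,0,19,0],[-46.5,0,19,0]]]'; python3 -m jog '[[[0,0,0,0],[0,0,0,0],[0,0,0,0],[0,0,0,0],[0,0,0,0]]]' 75; python3 - <<'E'
from h import *
s,R=st()
grab('wrist','w9');topface('w9','yellow',44,110)
im,d,p=load('w9');P=cloud(p,d)
for v in range(150,330,8): print(v,np.round(P[v,256],0),im[v,256])
E
```

```text
clock: 12.48
position: [532.8, 17.0, 217.9]
ee_rot: [-0.691, 0.723, -0.007, 0.003]
contact_force: [0.0, -0.8, -1.0]
gripper_width: 48.9
clock: 13.1
position: [532.8, 17.0, 218.0]
ee_rot: [-0.691, 0.723, -0.007, 0.003]
contact_force: [0.1, -0.3, -0.8]
gripper_width: 75.5
t 13.1 pos [532.8  17.  218. ] F [ 0.1 -0.3 -0.8] w 75.5
toolx [-0.046 -0.999  0.004] tooly [-0.999  0.046 -0.014] z [ 0.014 -0.005 -1.   ] j [ 0.34  0.44 -0.46  0.02 -0.66 -0.4 ]
yellow face c [534.6  17.2] size [57.4 50.3] ang 87.5 z 67.8 x [510.  558.9] y [-11.5  44.4]
150 [533. -30.   0.] [ 85 109 126]
158 [533. -25.   1.] [ 89 112 131]
166 [534. -20.   0.] [ 90 112 131]
174 [534. -15.   2.] [ 87 110 130]
182 [534.  -9.  -0.] [ 87 115 130]
190 [534. -11.  22.] [ 63 123 152]
198 [534.  -6.  21.] [ 64 126 155]
206 [534.  -1.  22.] [ 63 125 154]
214 [535.   4.  21.] [ 63 124 153]
222 [533. -10.  67.] [ 65 128 158]
230 [533.  -7.  69.] [ 51  98 118]
238 [533.  -2.  67.] [ 59 124 152]
246 [534.   1.  69.] [ 61 127 154]
254 [534.   4.  69.] [ 61 125 153]
262 [534.   9.  68.] [ 60 125 154]
270 [534.  13.  67.] [ 59 127 153]
278 [534.  17.  68.] [ 61 124 154]
286 [535.  20.  69.] [ 62 127 154]
294 [535.  25.  68.] [ 46  92 113]
302 [535.  29.  69.] [ 63 125 154]
310 [535.  34.  68.] [ 62 124 153]
318 [535.  38.  68.] [ 59 123 152]
326 [536.  43.  67.] [ 59 123 152]
```

View pics/w9.png

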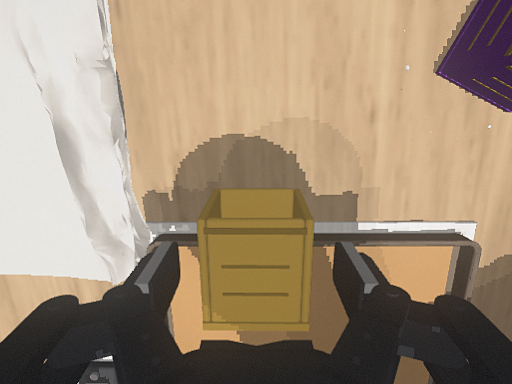

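```bash
python3 -m jog '[[[0,0,-32,0],[-25,0,-32,0],[-48,0,-32,0],[-48,0,-15,0],[-48,0,9,0]]]' 36; python3 -m jog '[[[6,0,0,0],[10,0,0,0],[14,0,0,0],[18,0,0,0],[22,0,0,0]]]'; python3 - <<'E'
from h import *
s,R=st()
grab('wrist','w10');topface('w10','yellow',20,110)
im,d,p=load('w10');P=cloud(p,d)
for v in range(100,330,12): print(v,np.round(P[v,256],0),im[v,256])
E
```

```text
clock: 13.78
position: [535.4, 65.5, 209.0]
ee_rot: [-0.691, 0.723, -0.007, 0.004]
contact_force: [0.0, -0.2, -0.6]
gripper_width: 36.1
clock: 14.4
position: [534.6, 43.2, 209.6]
ee_rot: [-0.691, 0.723, -0.007, 0.005]
contact_force: [-0.1, -0.4, 0.1]
gripper_width: 35.8
t 14.4 pos [534.6  43.2 209.6] F [-0.1 -0.4  0.1] w 35.8
toolx [-0.045 -0.999  0.003] tooly [-0.999  0.045 -0.017] z [ 0.017 -0.004 -1.   ] j [ 0.39  0.46 -0.46  0.02 -0.64 -0.44]
yellow face c [533.9   1. ] size [72.8 50.2] ang 88.2 z 58.2 x [509.4 557.9] y [-34.7  31.7]
100 [533. -33.  45.] [ 77 152 186]
112 [534. -28.  48.] [ 97 207 237]
124 [534. -23.  51.] [ 98 207 237]
136 [534. -19.  53.] [ 98 209 238]
148 [534. -14.  55.] [ 96 208 238]
160 [534. -10.  58.] [ 67 131 160]
172 [534.  -5.  61.] [ 51  99 121]
184 [534.  -1.  64.] [ 65 131 163]
196 [535.   3.  65.] [ 64 129 161]
208 [535.   7.  68.] [ 67 132 161]
220 [535.  11.  71.] [ 70 134 163]
232 [536.  27.  47.] [ 46  93 114]
244 [538.  52.   7.] [ 68 101 128]
256 [538.  61.   7.] [ 68  99 128]
268 [539.  69.   7.] [ 73 106 135]
280 [539.  78.   7.] [ 74 109 139]
292 [540.  86.   8.] [ 76 111 142]
304 [540.  96.   7.] [ 77 110 139]
316 [531. -32. 179.] [ 76 109 138]
328 [541. 114.   8.] [ 75 109 137]
```

View pics/w10.png

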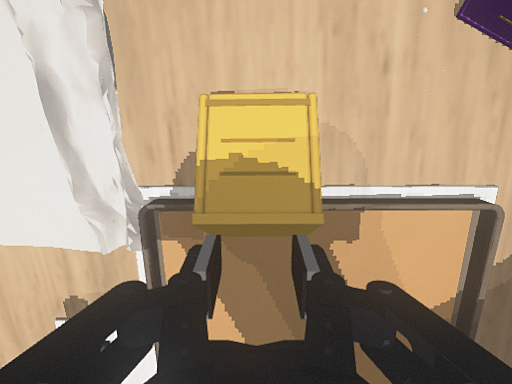

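```bash
python3 -m jog '[[[0,0,-10,0],[7,0,-10,0],[14,0,-10,0],[21,0,-10,0],[26,0,-10,0]]]'; python3 - <<'E'
from h import *
s,R=st()
grab('wrist','w11');topface('w11','yellow',20,110)
im,d,p=load('w11');P=cloud(p,d)
for v in range(40,330,12): print(v,np.round(P[v,256],0),im[v,256])
E
```

```text
clock: 15.08
position: [532.9, 16.3, 219.3]
ee_rot: [-0.691, 0.723, -0.007, 0.004]
contact_force: [0.1, 1.1, 1.4]
gripper_width: 35.9
t 15.07 pos [532.9  16.3 219.3] F [0.1 1.1 1.4] w 35.9
toolx [-0.046 -0.999  0.003] tooly [-0.999  0.046 -0.016] z [ 0.016 -0.004 -1.   ] j [ 0.34  0.44 -0.45  0.01 -0.66 -0.4 ]
yellow face c [531.4 -23.8] size [63.2 50. ] ang 88.0 z 57.6 x [507.  555.5] y [-54.8  -4.5]
40 [531. -92.  -1.] [139 178 210]
52 [531. -86.  -1.] [144 182 216]
64 [532. -79.   0.] [140 179 213]
76 [532. -73.  -0.] [143 183 216]
88 [532. -66.  -1.] [144 185 216]
100 [532. -60.   0.] [149 191 221]
112 [532. -54.  46.] [101 211 239]
124 [532. -49.  49.] [ 98 210 238]
136 [532. -44.  50.] [104 214 240]
148 [532. -39.  54.] [ 94 199 234]
160 [533. -34.  56.] [ 70 136 168]
172 [533. -29.  57.] [ 69 136 168]
184 [533. -24.  60.] [ 68 129 159]
196 [533. -20.  63.] [ 73 137 168]
208 [533. -15.  64.] [ 72 139 167]
220 [534. -10.  67.] [ 73 138 166]
232 [534.  -5.  68.] [ 74 137 166]
244 [536.  25.  17.] [60 69 77]
256 [537.  39.   7.] [ 67  98 125]
268 [537.  48.   7.] [ 78 112 143]
280 [538.  57.   7.] [ 77 111 140]
292 [538.  67.   7.] [ 77 111 142]
304 [539.  76.   7.] [ 76 109 141]
316 [539.  86.   7.] [ 75 108 139]
328 [540.  96.   8.] [ 74 108 139]
```

View pics/w11.png

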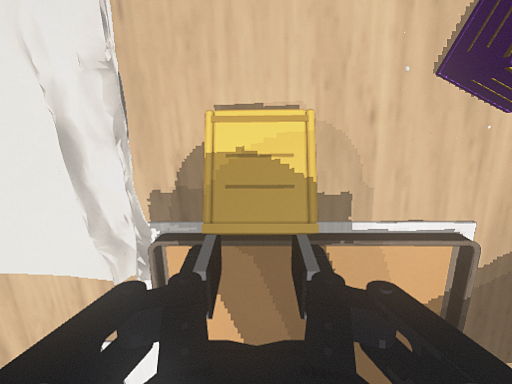

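```bash
python3 -m jog '[[[-15,0,0,0],[-30,0,-20,0],[-30,0,-40,0],[-30,0,-40,0],[-30,0,-40,0]]]' 78; python3 - <<'E'
from h import *
s,R=st()
grab('wrist','w12');topface('w12','yellow',20,110)
im,d,p=load('w12');P=cloud(p,d)
for v in range(0,330,15): print(v,np.round(P[v,256],0),im[v,256])
E
```

```text
clock: 15.75
position: [533.1, 46.4, 258.3]
ee_rot: [-0.69, 0.723, -0.006, 0.004]
contact_force: [1.2, 0.1, -0.0]
gripper_width: 78.0
t 15.75 pos [533.1  46.4 258.3] F [ 1.2  0.1 -0. ] w 78.0
toolx [-0.046 -0.999  0.004] tooly [-0.999  0.046 -0.014] z [ 0.014 -0.004 -1.   ] j [ 0.39  0.39 -0.41  0.01 -0.76 -0.45]
yellow face c [531.7 -10.2] size [56.3 50.1] ang 88.5 z 51.3 x [507.4 555.9] y [-37.8  16.9]
0 [530. -92.   1.] [140 178 212]
15 [530. -84.  -1.] [140 178 208]
30 [531. -75.  -0.] [144 182 213]
45 [531. -65.  -0.] [146 186 216]
60 [532. -56.  -1.] [147 189 219]
75 [532. -46.  -1.] [146 189 219]
90 [532. -35.  51.] [119 207 232]
105 [532. -27.  51.] [137 235 243]
120 [533. -19.  51.] [136 235 242]
135 [533. -10.  50.] [123 226 243]
150 [533.  -2.  52.] [ 66 120 145]
165 [534.   6.  54.] [ 67 133 163]
180 [534.  16.  52.] [ 69 134 162]
195 [536.  39.   7.] [ 69 101 126]
210 [537.  51.   7.] [ 71  99 128]
225 [537.  64.   7.] [ 68  99 126]
240 [538.  76.   7.] [ 78 112 143]
255 [538.  89.   7.] [ 75 110 143]
270 [539. 102.   8.] [ 77 110 142]
285 [540. 117.   7.] [ 78 110 142]
300 [540. 131.   7.] [ 75 109 141]
315 [541. 145.   8.] [ 75 110 141]
```

```bash
python3 -m jog '[[[30,0,0,0],[57,0,10,0],[57,0,45,0],[57,0,78,0],[57,0,78,0]]]' 78; python3 -m jog '[[[0,0,0,0],[0,0,0,0],[0,0,0,0],[0,0,-20,0],[-14,0,-30,0]]]' 30; python3 - <<'E'
from h import *
s,R=st()
grab('wrist','w13');topface('w13','yellow',65,110)
E
```

```text
clock: 16.42
position: [530.2, -11.6, 177.4]
ee_rot: [-0.69, 0.724, -0.005, -0.0]
contact_force: [0.7, 0.4, 0.8]
gripper_width: 78.1
clock: 17.05
position: [530.8, 2.6, 208.6]
ee_rot: [-0.69, 0.724, -0.005, 0.001]
contact_force: [-0.4, 0.4, -1.0]
gripper_width: 49.4
t 17.05 pos [530.8   2.6 208.6] F [-0.4  0.4 -1. ] w 49.4
toolx [-0.049 -0.999  0.006] tooly [-0.999  0.049 -0.008] z [ 0.008 -0.006 -1.   ] j [ 0.31  0.46 -0.47  0.01 -0.64 -0.37]
yellow face c [531.3  -3.8] size [41.9 56.5] ang 87.2 z 81.0 x [506.5 554.7] y [-24.6  14.7]
```

```bash
python3 -m jog '[[[0,0,8,0],[0,0,12,0],[0,0,14,0],[0,0,16,0],[0,0,16,0]]]';  python3 - <<'E'
from h import *
s,R=st()
grab('wrist','w14')
im,d,p=load('w14');P=cloud(p,d)
for v in range(150,330,12): print(v,np.round(P[v,256],0),im[v,256])
E
```

```text
clock: 17.73
position: [531.5, 4.0, 193.9]
ee_rot: [-0.69, 0.723, -0.005, 0.001]
contact_force: [-2.0, 0.5, 3.2]
gripper_width: 49.4
t 17.73 pos [531.5   4.  193.9] F [-2.   0.5  3.2] w 49.4
toolx [-0.046 -0.999  0.005] tooly [-0.999  0.046 -0.01 ] z [ 0.01  -0.006 -1.   ] j [ 0.32  0.48 -0.48  0.02 -0.61 -0.37]
150 [531. -46.  -1.] [ 89 112 131]
162 [531. -40.  -1.] [ 87 111 129]
174 [531. -34.   0.] [ 88 109 128]
186 [531. -27.   0.] [ 88 110 130]
198 [532. -20.   0.] [ 89 110 130]
210 [532. -19.  18.] [ 63 125 155]
222 [532. -13.  19.] [ 66 126 158]
234 [532.  -7.  20.] [ 63 126 156]
246 [531. -22.  63.] [ 58 118 144]
258 [531. -19.  67.] [ 48  94 116]
270 [531. -14.  66.] [ 60 126 154]
282 [532.  -9.  66.] [ 64 127 155]
294 [532.  -4.  66.] [ 61 126 155]
306 [532.   1.  67.] [ 61 124 154]
318 [532.   6.  67.] [ 61 124 155]
```

```bash
python3 -m jog '[[[0,0,3,0],[0,0,5,0],[0,0,7,0],[0,0,9,0],[0,0,10,0]]]';  python3 - <<'E'
from h import *
s,R=st()
grab('wrist','w15')
im,d,p=load('w15');P=cloud(p,d)
for v in range(150,330,12): print(v,np.round(P[v,256],0),im[v,256])
E
```

```text
clock: 18.4
position: [531.5, 2.4, 189.6]
ee_rot: [-0.691, 0.722, -0.007, 0.0]
contact_force: [-14.8, -8.5, 45.0]
gripper_width: 49.6
t 18.4 pos [531.5   2.4 189.6] F [-14.8  -8.5  45. ] w 49.6
toolx [-0.044 -0.999  0.009] tooly [-0.999  0.044 -0.01 ] z [ 0.009 -0.009 -1.   ] j [ 0.31  0.49 -0.48  0.02 -0.6  -0.37]
150 [531. -49.  -1.] [ 91 113 131]
162 [531. -43.  -1.] [ 89 112 130]
174 [531. -37.  -0.] [ 88 109 129]
186 [531. -30.  -0.] [ 89 111 129]
198 [532. -23.   0.] [ 87 109 127]
210 [532. -16.   0.] [ 90 114 132]
222 [532. -15.  15.] [ 68 132 162]
234 [532.  -9.  15.] [ 70 135 165]
246 [531. -24.  60.] [ 67 133 163]
258 [531. -21.  62.] [ 66 129 160]
270 [531. -15.  61.] [ 63 128 158]
282 [532. -11.  62.] [ 62 126 155]
294 [532.  -6.  63.] [ 59 121 148]
306 [532.  -2.  63.] [ 63 126 156]
318 [532.   3.  64.] [ 59 126 155]
```

View pics/w15.png

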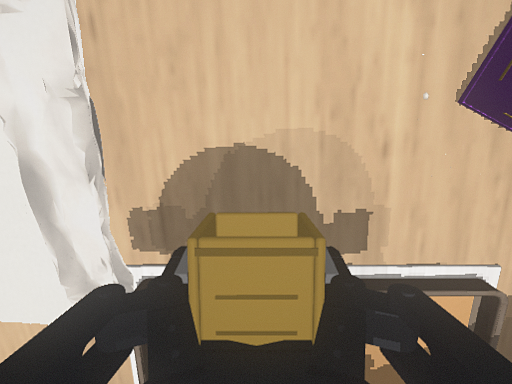

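```bash
python3 -m jog '[[[0,0,-10,0],[-10,0,-10,0],[-10,0,-7,0],[-10,0,-6,0],[-10,0,-6,0]]]'; python3 -m jog '[[[0,0,0,0],[0,0,0,0],[0,0,0,0],[0,0,0,0],[0,0,0,0]]]' 62;  python3 - <<'E'
from h import *
s,R=st()
grab('wrist','w16')
im,d,p=load('w16');P=cloud(p,d)
for v in range(150,345,8): print(v,np.round(P[v,256],0),im[v,256])
E
```

```text
clock: 19.08
position: [531.7, 12.4, 194.4]
ee_rot: [-0.691, 0.722, -0.006, -0.001]
contact_force: [-0.4, 0.5, 0.1]
gripper_width: 49.5
clock: 19.7
position: [531.7, 12.4, 194.5]
ee_rot: [-0.691, 0.722, -0.006, -0.001]
contact_force: [0.5, 0.4, 0.1]
gripper_width: 62.1
t 19.7 pos [531.7  12.4 194.5] F [0.5 0.4 0.1] w 62.1
toolx [-0.044 -0.999  0.009] tooly [-0.999  0.044 -0.008] z [ 0.008 -0.01  -1.   ] j [ 0.33  0.48 -0.48  0.02 -0.61 -0.39]
150 [531. -39.  -1.] [ 91 112 134]
158 [531. -34.  -0.] [ 88 111 130]
166 [531. -30.   0.] [ 88 111 130]
174 [531. -26.   0.] [ 85 110 129]
182 [531. -21.  -1.] [ 82 102 118]
190 [531. -29.  44.] [ 56 111 135]
198 [531. -26.  46.] [ 66 133 162]
206 [531. -24.  48.] [ 62 129 157]
214 [531. -21.  49.] [ 62 129 156]
222 [531. -18.  51.] [ 65 129 158]
230 [531. -15.  53.] [ 67 131 162]
238 [531. -13.  55.] [ 65 133 163]
246 [531. -10.  56.] [ 67 133 161]
254 [531.  -7.  57.] [ 65 131 160]
262 [531.  -5.  59.] [ 65 131 161]
270 [532.  -2.  60.] [ 66 126 154]
278 [532.   0.  62.] [ 67 134 162]
286 [532.   3.  64.] [ 70 134 164]
294 [532.   5.  66.] [ 73 136 165]
302 [532.   8.  67.] [ 69 136 165]
310 [532.  10.  68.] [ 72 138 167]
318 [532.  12.  70.] [ 71 134 161]
326 [532.  14.  72.] [ 76 140 169]
334 [536.  74.   7.] [ 73 108 139]
342 [536.  80.   7.] [ 76 108 138]
```

```bash
python3 -m jog '[[[0,0,0,0],[0,0,0,0],[0,0,0,0],[0,0,-8,0],[-8.5,0,-7,0]]]' 30; python3 -m jog '[[[0,0,0,0],[0,0,0,0],[0,0,0,0],[0,0,0,0],[0,0,0,0]]]' 66;  python3 - <<'E'
from h import *
s,R=st()
grab('wrist','w17')
im,d,p=load('w17');P=cloud(p,d)
for v in range(70,345,10): print(v,np.round(P[v,256],0),im[v,256])
E
```

```text
clock: 20.38
position: [532.2, 21.0, 202.0]
ee_rot: [-0.691, 0.723, -0.007, 0.0]
contact_force: [1.0, 0.2, -0.9]
gripper_width: 49.6
clock: 21.0
position: [532.2, 20.9, 202.0]
ee_rot: [-0.691, 0.723, -0.007, 0.0]
contact_force: [-0.5, 0.5, 0.4]
gripper_width: 65.7
t 21.0 pos [532.2  20.9 202. ] F [-0.5  0.5  0.4] w 65.7
toolx [-0.045 -0.999  0.009] tooly [-0.999  0.045 -0.01 ] z [ 0.009 -0.009 -1.   ] j [ 0.35  0.47 -0.47  0.02 -0.63 -0.41]
70 [530. -71.  -0.] [147 186 217]
80 [530. -66.   0.] [145 185 215]
90 [530. -61.  -1.] [146 186 216]
100 [530. -56.   1.] [148 189 218]
110 [530. -51.   1.] [148 187 217]
120 [531. -45.   0.] [147 188 218]
130 [531. -40.   0.] [147 187 217]
140 [531. -35.  -0.] [136 174 205]
150 [531. -29.  -1.] [ 89 112 131]
160 [532. -23.  -0.] [ 92 115 132]
170 [532. -18.   1.] [ 90 113 131]
180 [532. -12.  -1.] [ 91 112 132]
190 [533.  -6.   0.] [ 91 113 132]
200 [533.  -0.   1.] [ 89 111 129]
210 [533.   7.   0.] [ 88 110 128]
220 [533.  13.   1.] [ 89 109 130]
230 [534.  18.   3.] [148 151 153]
240 [534.  24.   4.] [36 44 52]
250 [534.  24.  18.] [60 71 81]
260 [534.  36.   7.] [ 68  97 123]
270 [535.  42.   8.] [ 68  97 124]
280 [535.  50.   7.] [ 71  99 125]
290 [535.  56.   8.] [ 50  93 114]
300 [535.  55.  19.] [ 50  94 118]
310 [535.  55.  28.] [ 49  93 116]
320 [535.  56.  35.] [ 49  97 117]
330 [535.  56.  43.] [ 46  95 113]
340 [535.  55.  50.] [ 51  95 117]
```

View pics/w17.png

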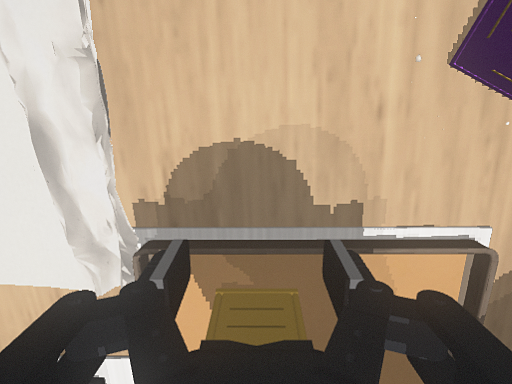

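```bash
python3 -m jog '[[[0,0,-50,0],[-30,0,-90,0],[-70,0,-100,0],[-100,0,-100,0],[-100,0,-100,0]]]'; python3 - <<'E'
from h import *
s,R=st()
grab('wrist','w18')
E
```

```text
clock: 21.68
position: [535.8, 123.3, 301.3]
ee_rot: [-0.692, 0.722, -0.007, 0.001]
contact_force: [-0.4, -0.1, 1.3]
gripper_width: 65.8
t 21.68 pos [535.8 123.3 301.3] F [-0.4 -0.1  1.3] w 65.8
toolx [-0.042 -0.999  0.008] tooly [-0.999  0.042 -0.01 ] z [ 0.01  -0.009 -1.   ] j [ 0.52  0.36 -0.33  0.02 -0.88 -0.58]
```

View pics/w18.png

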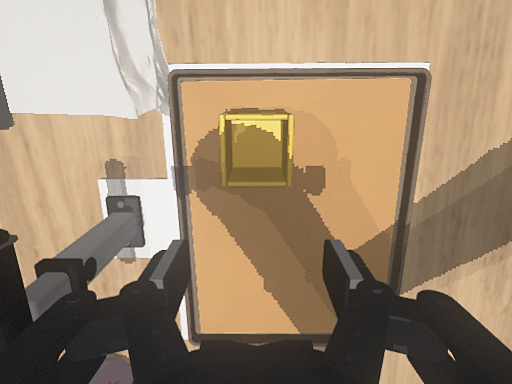

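```bash
python3 - <<'E'
from h import *
topface('w18','yellow',56,72)
s,R=st()
for t in([0,0,0],): pass
im,d,p=load('w18');P=cloud(p,d)
m=(P[...,2]>15)&(P[...,2]<22);q=P[m]
print('rim pts',len(q))
# rim right outer
for x in(440,480,520,560,590):
    k=q[(abs(q[:,0]-x)<4)&(q[:,1]<60)];print(x,np.round(np.percentile(k[:,1],[5,50,95]),1))
E
```

```text
yellow face c [535.9  80. ] size [50.6 50.2] ang 87.8 z 62.9 x [510.7 560.7] y [ 54.7 104.7]
t 21.73 pos [535.6 122.3 301. ] F [-0.8  0.1 -0.7] w 66.0
toolx [-0.043 -0.999  0.009] tooly [-0.999  0.043 -0.009] z [ 0.009 -0.009 -1.   ] j [ 0.52  0.36 -0.33  0.02 -0.88 -0.58]
rim pts 5191
440 [26.6 28.5 30.5]
480 [24.8 27.1 29.1]
520 [23.8 25.4 27.4]
560 [22.1 24.1 26.3]
590 [20.8 22.8 24.9]
```

```bash
python3 -m jog '[[[20,0,20,0],[42.5,0,50,0],[42.5,0,90,0],[42.5,0,98,0],[42.5,0,98,0]]]' 78; python3 -m jog '[[[0,0,0,0],[0,0,0,0],[0,0,0,0],[0,0,-30,0],[0,0,-35,0]]]' 30;  python3 - <<'E'
from h import *
s,R=st()
print(R.T@(np.array([533,19.5,219])-s['position']))
E
```

```text
clock: 22.35
position: [534.9, 78.6, 203.5]
ee_rot: [-0.692, 0.722, -0.006, -0.0]
contact_force: [-0.8, -0.3, 0.3]
gripper_width: 77.8
clock: 22.98
position: [535.0, 79.3, 240.3]
ee_rot: [-0.692, 0.722, -0.007, 0.002]
contact_force: [0.4, 0.8, -0.4]
gripper_width: 49.1
t 22.98 pos [535.   79.3 240.3] F [ 0.4  0.8 -0.4] w 49.1
toolx [-0.043 -0.999  0.007] tooly [-0.999  0.043 -0.013] z [ 0.012 -0.008 -1.   ] j [ 0.45  0.42 -0.42  0.02 -0.73 -0.51]
[59.66292791 -0.28208627 21.79108745]
```

```bash
python3 -m jog '[[[30,0,0,0],[60,0,0,0],[60,0,12,0],[60,0,22,0],[60,0,22,0]]]'; python3 -m jog '[[[0,0,0,0],[0,0,0,0],[0,0,0,0],[0,0,0,0],[0,0,0,0]]]' 78; python3 - <<'E'
from h import *
s,R=st()
grab('wrist','w19');topface('w19','yellow',44,90)
E
```

```text
clock: 23.6
position: [532.4, 19.7, 217.3]
ee_rot: [-0.692, 0.722, -0.006, 0.0]
contact_force: [0.3, 0.3, -0.3]
gripper_width: 49.5
clock: 24.22
position: [532.4, 19.7, 217.4]
ee_rot: [-0.692, 0.722, -0.007, 0.0]
contact_force: [-0.3, -0.8, -0.1]
gripper_width: 78.0
t 24.23 pos [532.4  19.7 217.4] F [-0.3 -0.8 -0.1] w 78.0
toolx [-0.043 -0.999  0.008] tooly [-0.999  0.042 -0.01 ] z [ 0.01  -0.009 -1.   ] j [ 0.34  0.44 -0.46  0.02 -0.66 -0.4 ]
yellow face c [531.4 -29.3] size [56.2 50.2] ang 87.6 z 49.9 x [507.  555.6] y [-57.2  -2.2]
```

```bash
python3 -m jog '[[[0,0,-20,0],[25,0,-20,0],[48.5,-1,-20,0],[48.5,-1,5,0],[48.5,-1,24,0]]]' 78; python3 -m jog '[[[0,0,0,0],[0,0,0,0],[0,0,0,0],[0,0,-24,0],[-20,0,-28,0]]]' 30; python3 -m jog '[[[-22,0,-2,0],[-22,0,4,0],[-22,0,5,0],[-22,0,5,0],[-22,0,5,0]]]';  python3 -m jog '[[[0,0,0,0],[0,0,0,0],[0,0,0,0],[0,0,-10,0],[0,0,-35,0]]]' 78; python3 - <<'E'
from h import *
s,R=st()
grab('wrist','w20')
im,d,p=load('w20');P=cloud(p,d)
for v in range(120,345,8): print(v,np.round(P[v,256],0),im[v,256])
E
```

```text
clock: 24.9
position: [531.4, -29.5, 193.4]
ee_rot: [-0.692, 0.722, -0.007, 0.001]
contact_force: [-0.1, 0.2, 0.8]
gripper_width: 78.0
clock: 25.52
position: [532.4, -9.6, 223.1]
ee_rot: [-0.691, 0.723, -0.007, 0.002]
contact_force: [1.0, 0.2, -1.1]
gripper_width: 49.1
clock: 26.15
position: [533.4, 11.9, 217.9]
ee_rot: [-0.691, 0.723, -0.007, 0.002]
contact_force: [-0.1, -0.3, -0.8]
gripper_width: 49.1
clock: 26.78
position: [532.7, 12.1, 252.8]
ee_rot: [-0.691, 0.723, -0.007, 0.001]
contact_force: [-0.3, -1.1, -1.1]
gripper_width: 78.0
t 26.77 pos [532.7  12.1 252.8] F [-0.3 -1.1 -1.1] w 78.0
toolx [-0.046 -0.999  0.008] tooly [-0.999  0.046 -0.011] z [ 0.011 -0.009 -1.   ] j [ 0.33  0.39 -0.42  0.02 -0.75 -0.39]
120 [532. -52.   1.] [147 187 217]
128 [532. -46.  -2.] [138 175 206]
136 [533. -40.   0.] [ 90 114 134]
144 [533. -35.   0.] [ 84 108 129]
152 [533. -29.   1.] [ 90 111 132]
160 [532. -31.  47.] [ 53  96 118]
168 [533. -27.  49.] [ 68 132 159]
176 [533. -23.  51.] [ 69 132 161]
184 [533. -19.  53.] [ 69 131 164]
192 [533. -14.  55.] [ 64 128 158]
200 [533. -10.  57.] [ 70 135 165]
208 [533.  -7.  60.] [ 74 136 166]
216 [534.  -2.  61.] [ 63 122 145]
224 [534.   2.  63.] [ 71 138 167]
232 [534.   6.  64.] [ 73 140 167]
240 [534.  10.  67.] [ 75 139 170]
248 [534.  14.  69.] [ 75 139 170]
256 [537.  51.   8.] [ 77 112 144]
264 [537.  59.   7.] [ 75 111 142]
272 [537.  65.   8.] [ 74 109 143]
280 [538.  72.   8.] [ 75 112 143]
288 [538.  80.   8.] [ 75 110 142]
296 [539.  88.   7.] [ 77 113 143]
304 [539.  95.   8.] [ 79 111 143]
312 [539. 102.   9.] [ 76 110 140]
320 [540. 111.   8.] [ 77 110 142]
328 [540. 119.   8.] [ 74 108 138]
336 [540. 126.   8.] [ 74 109 138]
344 [541. 134.   8.] [ 79 112 144]
```

```bash
python3 -m jog '[[[25,0,-5,0],[47,0,-5,0],[47,0,10,0],[47,0,26,0],[47,0,30,0]]]' 36; python3 -m jog '[[[2,0,4,0],[6,0,8,0],[10,0,12,0],[14,0,16,0],[18,0,19,0]]]'; python3 - <<'E'
from h import *
s,R=st()
grab('wrist','w21')
im,d,p=load('w21');P=cloud(p,d)
for v in range(150,345,8): print(v,np.round(P[v,256],0),im[v,256])
E
```

```text
clock: 27.45
position: [532.1, -34.4, 225.8]
ee_rot: [-0.691, 0.723, -0.008, 0.003]
contact_force: [0.1, 0.5, 0.1]
gripper_width: 36.3
clock: 28.08
position: [531.6, -52.9, 206.8]
ee_rot: [-0.691, 0.723, -0.008, 0.003]
contact_force: [-0.8, -0.3, -0.1]
gripper_width: 36.1
t 28.07 pos [531.6 -52.9 206.8] F [-0.8 -0.3 -0.1] w 36.1
toolx [-0.044 -0.999  0.007] tooly [-0.999  0.044 -0.016] z [ 0.016 -0.008 -1.   ] j [ 0.21  0.46 -0.46  0.02 -0.63 -0.27]
150 [ 532. -102.    0.] [ 87 109 127]
158 [533. -97.   0.] [ 86 108 127]
166 [533. -93.   0.] [ 88 109 128]
174 [533. -88.   0.] [ 84 107 126]
182 [533. -83.   0.] [ 85 106 125]
190 [533. -78.  -0.] [ 85 108 124]
198 [534. -73.  -1.] [ 84 106 124]
206 [534. -68.  -1.] [ 86 107 125]
214 [534. -63.   0.] [ 84 105 124]
222 [534. -57.  -0.] [ 85 105 125]
230 [535. -52.  -0.] [ 86 107 125]
238 [535. -46.  -0.] [ 86 107 126]
246 [535. -41.  -0.] [ 85 107 123]
254 [535. -35.  -0.] [ 84 106 124]
262 [536. -30.  -0.] [ 83 104 122]
270 [536. -24.  -0.] [ 86 108 127]
278 [536. -18.  -0.] [ 86 108 126]
286 [536. -13.   2.] [ 54  97 118]
294 [536. -10.   6.] [ 77 141 171]
302 [535. -34.  46.] [ 77 141 169]
310 [535. -29.  47.] [ 67 116 137]
318 [535. -27.  50.] [ 76 139 170]
326 [535. -23.  50.] [ 73 139 168]
334 [535. -19.  52.] [ 74 138 166]
342 [535. -16.  54.] [ 68 127 154]
```

View pics/w21.png

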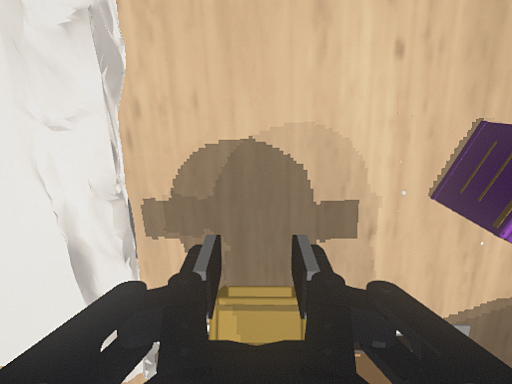

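```bash
python3 -m jog '[[[0,0,-25,0],[-19,0,-25,0],[-19,0,-12,0],[-19,0,-4,0],[-18,0,2,0]]]' 36; python3 -m jog '[[[2,0,3,0],[4,0,6,0],[6,0,9,0],[8,0,12,0],[10,0,14,0]]]'; python3 - <<'E'
from h import *
s,R=st()
grab('wrist','w21b')
im,d,p=load('w21b');P=cloud(p,d)
for v in range(230,345,8): print(v,np.round(P[v,256],0),im[v,256])
E
```

```text
clock: 28.75
position: [533.7, -40.4, 213.7]
ee_rot: [-0.695, 0.719, -0.012, -0.003]
contact_force: [-15.3, -43.9, 78.7]
gripper_width: 35.9
clock: 29.38
position: [533.4, -50.3, 198.7]
ee_rot: [-0.695, 0.719, -0.012, -0.003]
contact_force: [-0.3, 0.0, 0.5]
gripper_width: 36.1
t 29.38 pos [533.4 -50.3 198.7] F [-0.3  0.   0.5] w 36.1
toolx [-0.035 -0.999  0.021] tooly [-0.999  0.034 -0.012] z [ 0.012 -0.022 -1.   ] j [ 0.21  0.48 -0.47  0.04 -0.61 -0.28]
230 [535. -56.   1.] [ 87 106 126]
238 [535. -51.   0.] [ 88 110 127]
246 [536. -45.  -0.] [ 85 107 125]
254 [536. -40.  -0.] [ 86 110 127]
262 [535. -47.  23.] [ 53 104 128]
270 [535. -45.  27.] [ 58 110 137]
278 [535. -44.  33.] [ 55 111 135]
286 [535. -41.  36.] [ 57 112 137]
294 [535. -40.  41.] [41 81 97]
302 [535. -38.  45.] [ 54 110 135]
310 [535. -36.  48.] [ 54 111 136]
318 [535. -34.  51.] [ 56 112 136]
326 [535. -32.  54.] [ 57 112 136]
334 [535. -30.  57.] [ 55 110 136]
342 [535. -29.  60.] [ 52 109 134]
```

View pics/w21b.png

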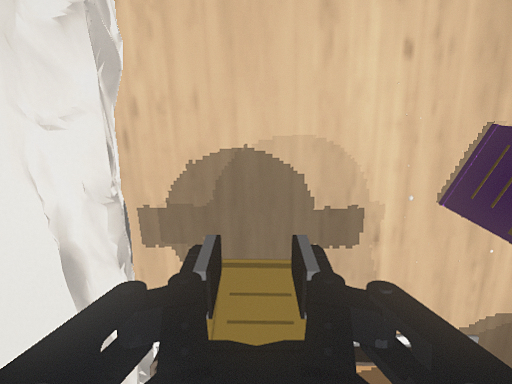

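```bash
python3 -m jog '[[[8,0,0,0],[16,0,0,0],[24,0,0,0],[32,0,-20,0],[32,0,-60,0]]]' 36; python3 - <<'E'
from h import *
s,R=st()
grab('wrist','w22');topface('w22','yellow',44,75)
E
```

```text
clock: 30.05
position: [530.8, -82.3, 258.6]
ee_rot: [-0.694, 0.72, -0.01, -0.005]
contact_force: [0.3, 0.8, -0.3]
gripper_width: 36.3
t 30.05 pos [530.8 -82.3 258.6] F [ 0.3  0.8 -0.3] w 36.3
toolx [-0.036 -0.999  0.022] tooly [-0.999  0.036 -0.008] z [ 0.007 -0.022 -1.   ] j [ 0.15  0.39 -0.41  0.03 -0.76 -0.21]
yellow face c [533.4 -27. ] size [51.9 50.2] ang 88.7 z 55.7 x [509.5 557.7] y [-52.3  -3.6]
```

View pics/w22.png

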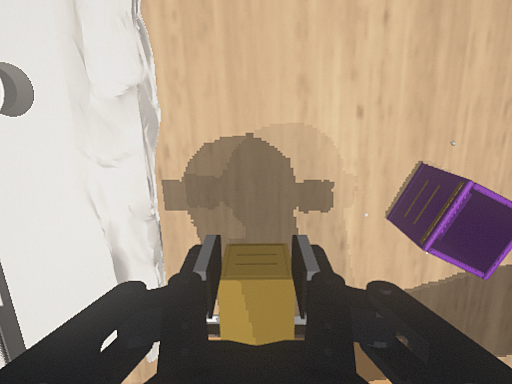

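```bash
python3 -m jog '[[[-28,-2,0,0],[-55,-4,0,0],[-55,-4,30,0],[-55,-4,60,0],[-55,-4,60,0]]]' 78; python3 -m jog '[[[0,0,0,0],[0,0,0,0],[0,0,0,0],[0,0,-30,0],[0,0,-60,0]]]' 30; python3 - <<'E'
from h import *
s,R=st()
print(R.T@(np.array([550,236,250])-s['position']))
E
```

```text
clock: 30.72
position: [539.2, -28.9, 202.3]
ee_rot: [-0.695, 0.719, -0.013, -0.003]
contact_force: [0.3, -0.3, 0.8]
gripper_width: 78.0
clock: 31.35
position: [538.2, -27.6, 263.1]
ee_rot: [-0.695, 0.719, -0.013, -0.003]
contact_force: [-0.4, -0.0, -1.1]
gripper_width: 48.9
t 31.35 pos [538.2 -27.6 263.1] F [-0.4 -0.  -1.1] w 48.9
toolx [-0.035 -0.999  0.022] tooly [-0.999  0.035 -0.015] z [ 0.015 -0.023 -1.   ] j [ 0.26  0.39 -0.41  0.04 -0.77 -0.32]
[-264.08218628   -2.47846251    7.25892195]
```

```bash
python3 -m jog '[[[-53,0,0,0],[-106,0,0,0],[-159,-1,0,0],[-212,-2,0,0],[-264,-2.5,0,0]]]';  python3 - <<'E'
from h import *
s,R=st()
print(R.T@(np.array([550,236,211])-s['position']))
E
```

```text
clock: 31.98
position: [549.8, 237.8, 257.7]
ee_rot: [-0.695, 0.719, -0.013, -0.002]
contact_force: [1.3, 0.0, -0.5]
gripper_width: 48.7
t 31.98 pos [549.8 237.8 257.7] F [ 1.3  0.  -0.5] w 48.7
toolx [-0.035 -0.999  0.022] tooly [-0.999  0.035 -0.016] z [ 0.015 -0.022 -1.   ] j [ 0.68  0.48 -0.26  0.04 -0.83 -0.74]
[ 0.79948887  0.45121122 46.74421243]
```

Lower, release, back away up, and head for the green cup.

```bash
python3 -m jog '[[[0,0,20,0],[0,0,40,0],[0,0,47,0],[0,0,47.5,0],[0,0,47.5,0]]]'; python3 -m jog '[[[0,0,0,0],[0,0,0,0],[0,0,0,0],[0,0,-30,0],[0,0,-90,0]]]' 64; python3 - <<'E'
from h import *
s,R=st()
grab('wrist','w23');topface('w23','yellow',44,75)
print(R.T@(np.array([463,-180,420])-s['position']))
E
```

```text
clock: 32.6
position: [550.5, 236.7, 211.2]
ee_rot: [-0.695, 0.719, -0.013, -0.002]
contact_force: [-2.6, 0.5, 5.1]
gripper_width: 49.2
clock: 33.22
position: [548.6, 238.3, 299.3]
ee_rot: [-0.694, 0.719, -0.013, -0.005]
contact_force: [1.4, 1.5, -0.7]
gripper_width: 63.8
t 33.23 pos [548.6 238.3 299.3] F [ 1.4  1.5 -0.7] w 63.8
toolx [-0.035 -0.999  0.026] tooly [-0.999  0.035 -0.011] z [ 0.01  -0.026 -1.   ] j [ 0.69  0.43 -0.21  0.03 -0.93 -0.74]
yellow face c [552.4 238.7] size [50.6 50.1] ang 88.5 z 63.3 x [527.8 576.9] y [213.4 263.2]
[ 423.97861993   69.4563696  -110.70362386]
```

View pics/w23.png

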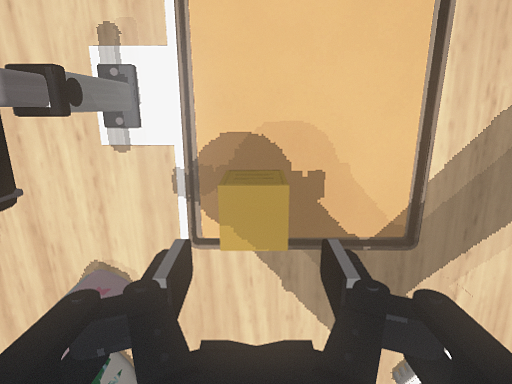

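```bash
python3 -m jog '[[[45,10,-30,0],[100,20,-60,0],[155,30,-70,0],[210,40,-75,0],[265,45,-80,0]]]' 80;  python3 -m jog '[[[55,6,-10,0],[110,12,-20,0],[165,20,-20,0],[195,23,-20,0],[195,23,-20,0]]]' 80; python3 - <<'E'
from h import *
s,R=st()
grab('wrist','w24')
HUE['green']=(35,95)
for c in('green','red'):
    try: topface('w24',c,47,62)
    except Exception as e: print(c,e)
E
```

```text
clock: 33.9
position: [494.2, -23.9, 393.8]
ee_rot: [-0.696, 0.718, -0.016, 0.005]
contact_force: [1.5, -0.1, 0.9]
gripper_width: 80.0
clock: 34.52
position: [463.8, -219.4, 415.8]
ee_rot: [-0.694, 0.72, -0.016, 0.005]
contact_force: [0.1, -0.3, 0.1]
gripper_width: 79.8
t 34.52 pos [ 463.8 -219.4  415.8] F [ 0.1 -0.3  0.1] w 79.8
toolx [-0.036 -0.999  0.015] tooly [-0.999  0.036 -0.03 ] z [ 0.029 -0.016 -0.999] j [-0.12  0.18 -0.26  0.01 -1.1   0.08]
green face c [ 466.8 -274.1] size [48.2 48.9] ang 33.9 z 55.7 x [435.5 498.5] y [-305.3 -261.1]
red face c [ 621.  -266.3] size [51.2 49.9] ang 9.1 z 55.4 x [593.1 647.6] y [-292.7 -239.9]
```

View pics/w24.png

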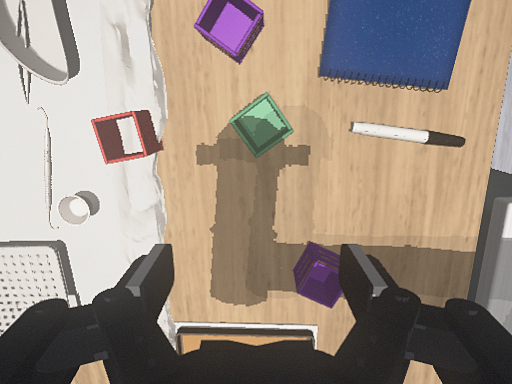

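```bash
cat >> h.py <<'E'
def to(x,y,bottomz,L=155,yaw=None):
    """tool shift so grasp point (L ahead) gets to x,y and TCP z = bottomz"""
    s=arm.read_state();R=Rt.from_quat(s['ee_rot']).as_matrix();z=R[:,2]
    d=np.array([x-L*z[0],y-L*z[1],bottomz])-s['position']
    print('shift',np.round(R.T@d,1),'tooly yaw',round(np.degrees(np.arctan2(R[1,1],R[0,1])),1),'tilt',np.round(z[:2],3),'gp',np.round(s['position']+155*z,1))
E
python3 - <<'E'
from h import *
to(466.8,-274.1,290)
E
```

```text
shift [ 51.3   3.6 126.5] tooly yaw 178.0 tilt [ 0.029 -0.016] gp [ 468.5 -220.9  260.9]
```

```bash
python3 -m jog '[[[15,1,30,-9],[30,2,60,-18],[45,3,90,-27],[51,3.5,126,-36],[51,3.5,126,-36]]]' 80; python3 - <<'E'
from h import *
st()
grab('wrist','w25')
HUE['green']=(35,95)
topface('w25','green',47,62)
to(466.8,-274.1,196)
E
```

```text
clock: 35.2
position: [461.9, -270.4, 288.0]
ee_rot: [0.883, -0.47, 0.013, 0.001]
contact_force: [-0.5, 0.1, 0.4]
gripper_width: 79.7
t 35.2 pos [ 461.9 -270.4  288. ] F [-0.5  0.1  0.4] w 79.7
toolx [ 0.558 -0.829  0.024] tooly [-0.829 -0.559 -0.011] z [ 0.023 -0.014 -1.   ] j [-0.22  0.35 -0.38  0.01 -0.82  0.81]
green face c [ 467.  -273.8] size [49.1 49.7] ang 33.9 z 55.6 x [437.1 498.7] y [-305.4 -242.7]
shift [-1.7  1.9 94. ] tooly yaw -146.0 tilt [ 0.027 -0.016] gp [ 466.9 -273.   135.1]
```

View pics/w25.png

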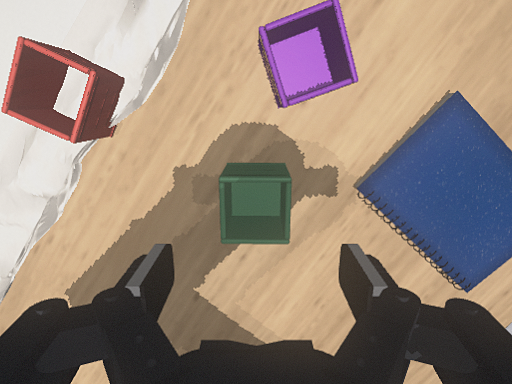

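```bash
python3 -m jog '[[[-1,1,40,0],[-1.5,2,75,0],[-1.5,2,92,0],[-1.5,2,94,0],[-1.5,2,94,0]]]' 80; python3 -m jog '[[[0,0,0,0],[0,0,0,0],[0,0,0,0],[0,0,-40,0],[0,0,-80,0]]]' 30; python3 -m jog '[[[0,0,0,9],[0,0,0,18],[0,0,0,27],[0,0,0,36],[0,0,0,36]]]'; python3 - <<'E'
from h import *
st()
to(533,18,270)
E
```

```text
clock: 35.88
position: [463.8, -271.6, 197.7]
ee_rot: [0.883, -0.47, 0.017, 0.0]
contact_force: [0.3, 0.5, 0.9]
gripper_width: 80.0
clock: 36.5
position: [461.1, -270.3, 278.5]
ee_rot: [0.883, -0.47, 0.017, 0.0]
contact_force: [0.7, -1.1, 0.3]
gripper_width: 49.2
clock: 37.12
position: [460.9, -270.3, 278.7]
ee_rot: [-0.695, 0.719, -0.016, 0.005]
contact_force: [0.6, 0.6, -0.2]
gripper_width: 49.1
t 37.12 pos [ 460.9 -270.3  278.7] F [ 0.6  0.6 -0.2] w 49.1
toolx [-0.034 -0.999  0.015] tooly [-0.999  0.034 -0.029] z [ 0.029 -0.016 -0.999] j [-0.22  0.36 -0.4   0.01 -0.78  0.18]
shift [-293.   -57.4    5.9] tooly yaw 178.0 tilt [ 0.029 -0.016] gp [ 465.4 -272.8  123.8]
```

```bash
python3 -m jog '[[[-58,-12,0,0],[-116,-24,0,0],[-174,-36,0,0],[-232,-47,0,0],[-290,-57,0,0]]]'; python3 - <<'E'
from h import *
st()
grab('wrist','w26')
HUE['green']=(35,95)
topface('w26','green',90,160)
to(533,19.5,219)
E
```

```text
clock: 37.75
position: [528.0, 19.5, 276.2]
ee_rot: [-0.696, 0.718, -0.016, 0.005]
contact_force: [0.8, -0.4, 0.4]
gripper_width: 49.5
t 37.75 pos [528.   19.5 276.2] F [ 0.8 -0.4  0.4] w 49.5
toolx [-0.031 -0.999  0.015] tooly [-0.999  0.031 -0.03 ] z [ 0.03  -0.016 -0.999] j [ 0.35  0.35 -0.42  0.04 -0.78 -0.41]
green face c [531.8  18.1] size [50.8 49.6] ang 88.1 z 123.6 x [507.6 555.7] y [-6.7 42.2]
shift [ 2.1  4.2 57.5] tooly yaw 178.6 tilt [ 0.034 -0.015] gp [535.3  22.4 121.7]
```

```bash
python3 -m jog '[[[-2,0,25,0],[-2,0,45,0],[-2,0,55,0],[-2,0,57,0],[-2,0,57,0]]]'; python3 -m jog '[[[0,0,0,0],[0,0,0,0],[0,0,0,0],[0,0,0,0],[0,0,0,0]]]' 78; python3 - <<'E'
from h import *
st()
grab('wrist','w27')
HUE['green']=(35,95)
topface('w27','green',40,160)
E
```

```text
clock: 38.42
position: [532.3, 25.6, 220.1]
ee_rot: [-0.698, 0.716, -0.017, 0.007]
contact_force: [0.1, -0.1, 0.5]
gripper_width: 49.2
clock: 39.05
position: [532.3, 25.7, 220.1]
ee_rot: [-0.698, 0.716, -0.017, 0.007]
contact_force: [0.5, -0.6, 0.3]
gripper_width: 78.1
t 39.05 pos [532.3  25.7 220.1] F [ 0.5 -0.6  0.3] w 78.1
toolx [-0.025 -1.     0.014] tooly [-0.999  0.025 -0.035] z [ 0.035 -0.014 -0.999] j [ 0.36  0.44 -0.47  0.04 -0.64 -0.42]
green face c [537.9  39.2] size [62.5 49.9] ang 89.0 z 58.1 x [513.7 561.7] y [ 9.6 68.8]
```

View pics/w27.png

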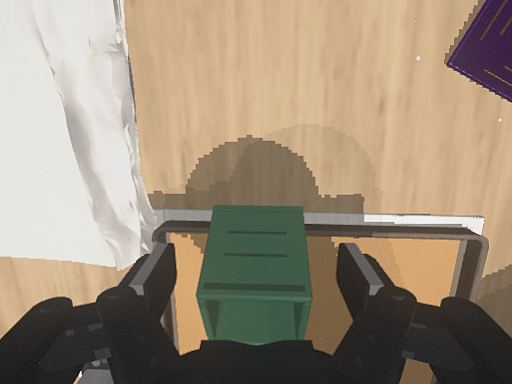

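```bash
python3 -m jog '[[[0,0,-30,0],[0,0,-60,0],[-30,0,-60,0],[-45,0,-60,0],[-45,0,-60,0]]]' 78; python3 - <<'E'
from h import *
st()
grab('wrist','w28')
im,d,p=load('w28');P=cloud(p,d)
for v in range(100,345,7): print(v,np.round(P[v,256],1),im[v,256])
E
```

```text
clock: 39.72
position: [531.2, 72.2, 278.9]
ee_rot: [-0.699, 0.715, -0.017, 0.007]
contact_force: [0.1, 0.2, -0.1]
gripper_width: 77.6
t 39.73 pos [531.2  72.2 278.9] F [ 0.1  0.2 -0.1] w 77.6
toolx [-0.023 -1.     0.014] tooly [-0.999  0.023 -0.034] z [ 0.034 -0.015 -0.999] j [ 0.44  0.36 -0.4   0.04 -0.79 -0.5 ]
100 [538.4  -6.8   0.8] [149 188 218]
107 [ 5.386e+02 -1.500e+00 -1.000e-01] [148 187 217]
114 [ 5.387e+02  3.800e+00 -4.000e-01] [ 91 114 136]
121 [537.5   7.3  36.8] [ 95 121  93]
128 [537.3  11.3  44.6] [ 87 114  87]
135 [537.1  15.1  52.2] [ 96 125  91]
142 [536.9  18.6  60.5] [64 83 63]
149 [536.7  21.8  67.6] [74 93 70]
156 [536.6  25.   73.9] [56 74 54]
163 [536.5  28.2  78.7] [ 86 110  81]
170 [539.3  46.2  12.5] [73 94 67]
177 [539.1  50.4  18.8] [73 92 67]
184 [538.9  53.7  27.4] [69 91 64]
191 [538.7  56.9  35.2] [71 93 67]
198 [538.6  60.4  41.3] [73 94 67]
205 [538.4  63.4  47.9] [72 91 69]
212 [538.3  66.4  53.7] [72 93 69]
219 [538.1  69.4  59.1] [ 87 111  81]
226 [540.6  95.6   7.7] [ 78 110 142]
233 [540.8 102.7   6.2] [ 76 107 137]
240 [540.9 108.6   7.5] [ 77 110 141]
247 [541.1 115.1   7.7] [ 76 111 142]
254 [541.3 122.2   7.1] [ 78 111 143]
261 [541.4 128.5   7.9] [ 78 109 144]
268 [541.6 135.6   7.5] [ 75 109 140]
275 [541.7 142.9   7.1] [ 76 110 142]
282 [541.9 150.    7. ] [ 97 143 184]
289 [542.1 156.9   7.6] [113 165 214]
296 [542.2 164.2   7.5] [112 165 214]
303 [542.4 171.2   8.1] [112 168 213]
310 [542.6 179.6   6.9] [113 165 214]
317 [542.8 186.9   7.4] [118 168 216]
324 [543.  194.8   7.2] [114 167 214]
331 [543.2 202.9   7. ] [113 166 214]
338 [543.3 210.9   7. ] [112 166 214]
```

View pics/w28.png

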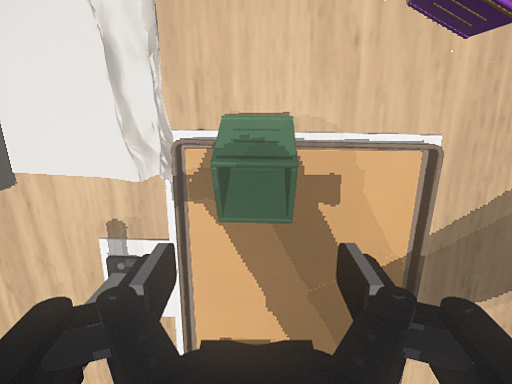

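```bash
python3 -m jog '[[[35,-2,0,0],[69,-4,0,0],[69,-4,25,0],[69,-4,47,0],[69,-4,47,0]]]' 36; python3 -m jog '[[[-10,0,0,0],[-18,0,0,0],[-26,0,0,0],[-34,0,0,0],[-42,0,0,0]]]'; python3 - <<'E'
from h import *
st()
grab('wrist','w29')
im,d,p=load('w29');P=cloud(p,d)
for v in range(100,345,10): print(v,np.round(P[v,256]),im[v,256])
E
```

```text
clock: 40.4
position: [534.2, 0.9, 231.0]
ee_rot: [-0.698, 0.716, -0.016, 0.004]
contact_force: [-0.7, -0.8, 0.7]
gripper_width: 36.3
clock: 41.02
position: [535.8, 43.0, 237.7]
ee_rot: [-0.699, 0.715, -0.018, 0.005]
contact_force: [-12.5, -1.2, 40.2]
gripper_width: 36.1
t 41.02 pos [535.8  43.  237.7] F [-12.5  -1.2  40.2] w 36.1
toolx [-0.022 -1.     0.018] tooly [-0.999  0.021 -0.032] z [ 0.031 -0.019 -0.999] j [ 0.39  0.42 -0.44  0.05 -0.69 -0.45]
100 [541. -37.  -0.] [146 184 216]
110 [541. -30.  -0.] [149 187 217]
120 [542. -24.  -1.] [145 184 216]
130 [542. -17.  -0.] [145 184 216]
140 [542. -11.   0.] [ 85 106 126]
150 [542.  -4.  -0.] [ 86 108 127]
160 [542.   3.  -0.] [ 88 109 130]
170 [542.  10.   1.] [ 83 106 125]
180 [542.  17.   0.] [115 120 127]
190 [542.  24.   2.] [133 137 139]
200 [542.  26.  17.] [55 65 73]
210 [541.  22.  49.] [ 81 103  72]
220 [541.  27.  52.] [ 80 101  72]
230 [541.  31.  55.] [ 78 100  71]
240 [541.  36.  57.] [80 99 70]
250 [541.  40.  61.] [ 82 104  72]
260 [541.  45.  63.] [ 82 104  74]
270 [541.  48.  68.] [66 82 58]
280 [541.  53.  69.] [ 83 104  74]
290 [541.  56.  73.] [ 84 108  76]
300 [541.  61.  75.] [ 87 108  80]
310 [541.  64.  79.] [ 85 109  79]
320 [544. 126.   8.] [ 75 106 135]
330 [545. 136.   7.] [114 167 215]
340 [545. 145.   8.] [109 162 210]
```

View pics/w29.png

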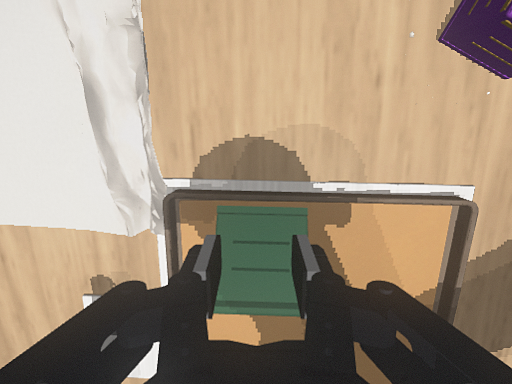

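```bash
python3 -m jog '[[[0,0,-20,0],[0,0,-50,0],[-10,0,-60,0],[-20,0,-60,0],[-20,0,-60,0]]]' 60; python3 - <<'E'
from h import *
st()
grab('wrist','w30')
HUE['green']=(35,95)
topface('w30','green',47,90)
im,d,p=load('w30');P=cloud(p,d)
for v in range(140,345,10): print(v,np.round(P[v,256]),im[v,256])
E
```

```text
clock: 41.7
position: [534.0, 66.0, 296.3]
ee_rot: [-0.7, 0.714, -0.017, 0.004]
contact_force: [0.8, -0.4, 0.1]
gripper_width: 59.9
t 41.7 pos [534.   66.  296.3] F [ 0.8 -0.4  0.1] w 59.9
toolx [-0.02  -1.     0.018] tooly [-0.999  0.02  -0.031] z [ 0.03  -0.019 -0.999] j [ 0.43  0.34 -0.38  0.04 -0.83 -0.48]
green face c [539.5  78. ] size [55.7 49.3] ang 87.6 z 57.3 x [515.5 563.4] y [ 50.7 104.9]
140 [542.  19.   2.] [150 154 158]
150 [541.  25.  18.] [65 76 88]
160 [542.  35.   7.] [ 75 103 130]
170 [542.  43.   8.] [ 71  98 126]
180 [542.  51.  15.] [67 81 65]
190 [541.  51.  47.] [67 82 66]
200 [541.  55.  57.] [ 80 103  76]
210 [541.  63.  58.] [ 80 102  75]
220 [541.  70.  58.] [63 80 63]
230 [541.  78.  59.] [ 81 104  76]
240 [541.  86.  58.] [ 85 107  80]
250 [541.  94.  58.] [ 87 111  82]
260 [542. 102.  58.] [77 97 77]
270 [544. 141.   7.] [ 79 112 145]
280 [544. 151.   8.] [ 98 145 186]
290 [544. 162.   8.] [111 164 212]
300 [545. 173.   7.] [112 165 214]
310 [545. 185.   7.] [112 167 214]
320 [545. 196.   8.] [112 165 214]
330 [545. 209.   7.] [113 169 215]
340 [545. 213.  15.] [ 51  98 120]
```

View pics/w30.png

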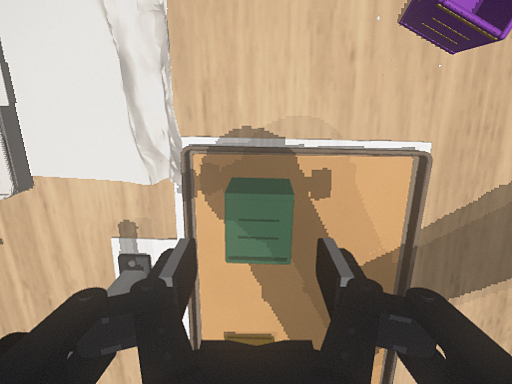

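```bash
python3 - <<'E'
from h import *
to(539.5,77.5,203)
E
```

```text
shift [-16.6   2.2  92.8] tooly yaw 178.9 tilt [ 0.03  -0.019] gp [538.6  62.7 141.2]
```

```bash
python3 -m jog '[[[-16.5,0,0,0],[-16.5,1,40,0],[-16.5,2,80,0],[-16.5,2,93,0],[-16.5,2,93,0]]]' 78; python3 -m jog '[[[0,0,0,0],[0,0,0,0],[0,0,0,0],[0,0,-20,0],[0,0,-28,0]]]' 30; python3 -m jog '[[[20,0,0,0],[39,0,0,0],[39,0,0,0],[39,0,0,0],[39,0,0,0]]]'; python3 - <<'E'
from h import *
st()
grab('wrist','w31')
HUE['green']=(35,95)
topface('w31','green',47,110)
im,d,p=load('w31');P=cloud(p,d)
for v in range(190,345,10): print(v,np.round(P[v,256]),im[v,256])
E
```

```text
clock: 42.38
position: [535.2, 80.6, 202.1]
ee_rot: [-0.7, 0.714, -0.017, 0.003]
contact_force: [0.1, -0.2, -0.2]
gripper_width: 77.8
clock: 43.0
position: [534.6, 81.3, 231.3]
ee_rot: [-0.7, 0.714, -0.017, 0.004]
contact_force: [0.7, 0.4, -0.6]
gripper_width: 49.1
clock: 43.62
position: [533.9, 42.3, 231.8]
ee_rot: [-0.7, 0.714, -0.017, 0.004]
contact_force: [-0.6, 0.9, -0.0]
gripper_width: 49.1
t 43.62 pos [533.9  42.3 231.8] F [-0.6  0.9 -0. ] w 49.1
toolx [-0.02  -1.     0.019] tooly [-0.999  0.019 -0.03 ] z [ 0.03  -0.019 -0.999] j [ 0.39  0.42 -0.45  0.05 -0.67 -0.44]
green face c [537.6  39.6] size [56.9 49.6] ang 88.4 z 85.1 x [513.5 561.5] y [11.4 66. ]
190 [539.  12.  36.] [56 74 53]
200 [538.  12.  55.] [65 82 62]
210 [537.  12.  71.] [61 78 57]
220 [537.  12.  83.] [63 78 57]
230 [537.  15.  87.] [ 80 100  69]
240 [537.  20.  85.] [ 77 100  66]
250 [537.  25.  85.] [78 99 68]
260 [537.  29.  85.] [76 98 65]
270 [538.  35.  84.] [ 79 101  69]
280 [538.  39.  84.] [ 80 100  68]
290 [538.  44.  85.] [77 98 65]
300 [538.  49.  85.] [79 99 68]
310 [538.  54.  85.] [ 75 100  67]
320 [538.  60.  85.] [77 98 67]
330 [538.  65.  85.] [70 89 64]
340 [542. 139.   7.] [113 165 210]
```

```bash
python3 -m jog '[[[0,0,8,0],[0,0,15,0],[0,0,16,0],[0,0,16,0],[0,0,16,0]]]';  python3 -m jog '[[[0,0,0,0],[0,0,0,0],[0,0,0,0],[0,0,-10,0],[0,0,-55,0]]]' 78; python3 - <<'E'
from h import *
st()
grab('wrist','w32')
im,d,p=load('w32');P=cloud(p,d)
for v in range(150,345,9): print(v,np.round(P[v,256]),im[v,256])
E
```

```text
clock: 44.3
position: [534.4, 42.2, 216.0]
ee_rot: [-0.7, 0.714, -0.017, 0.004]
contact_force: [-0.1, -0.4, -1.2]
gripper_width: 48.8
clock: 44.92
position: [532.0, 43.0, 269.7]
ee_rot: [-0.7, 0.714, -0.016, 0.001]
contact_force: [0.1, 1.0, 0.1]
gripper_width: 78.0
t 44.92 pos [532.   43.  269.7] F [0.1 1.  0.1] w 78.0
toolx [-0.02  -1.     0.021] tooly [-1.     0.02  -0.024] z [ 0.024 -0.021 -0.999] j [ 0.39  0.37 -0.42  0.04 -0.77 -0.44]
150 [537.   0.  -0.] [ 86 109 129]
159 [538.   7.   1.] [ 85 107 126]
168 [538.  14.  -0.] [ 86 110 126]
177 [537.  15.  29.] [69 89 69]
186 [537.  18.  41.] [70 89 69]
195 [536.  21.  54.] [70 88 67]
204 [536.  24.  64.] [70 87 65]
213 [536.  28.  68.] [76 97 68]
222 [536.  34.  67.] [77 99 70]
231 [536.  40.  67.] [80 99 73]
240 [537.  47.  64.] [74 96 67]
249 [537.  55.  61.] [75 98 69]
258 [537.  62.  60.] [ 77 100  75]
267 [537.  70.  58.] [ 83 109  78]
276 [538.  78.  55.] [ 88 115  81]
285 [540. 116.   7.] [ 78 111 142]
294 [540. 125.   7.] [ 74 108 140]
303 [540. 133.   8.] [ 75 110 140]
312 [540. 142.   8.] [ 77 111 140]
321 [540. 153.   7.] [ 95 143 184]
330 [540. 163.   7.] [111 163 214]
339 [541. 173.   7.] [108 163 211]
```

```bash
python3 -m jog '[[[-25,0,0,0],[-47,3,0,0],[-47,3,20,0],[-47,3,38,0],[-47,3,40,0]]]' 36;  python3 - <<'E'
from h import *
st()
grab('wrist','w33')
im,d,p=load('w33');P=cloud(p,d)
for v in range(270,345,9): print(v,np.round(P[v,256]),im[v,256])
print(np.round(P[240:330:10,212],0))
E
```

```text
clock: 45.6
position: [533.5, 90.0, 236.2]
ee_rot: [-0.701, 0.713, -0.02, 0.007]
contact_force: [-0.1, -0.3, 0.9]
gripper_width: 36.2
t 45.6 pos [533.5  90.  236.2] F [-0.1 -0.3  0.9] w 36.2
toolx [-0.018 -1.     0.018] tooly [-0.999  0.017 -0.038] z [ 0.037 -0.018 -0.999] j [ 0.47  0.42 -0.44  0.05 -0.68 -0.53]
270 [542. 129.   8.] [ 77 110 140]
279 [542. 137.   8.] [ 74 108 138]
288 [543. 144.   8.] [ 74 109 139]
297 [543. 153.   7.] [ 77 111 141]
306 [543. 161.   7.] [ 67  96 124]
315 [543. 168.   7.] [115 166 213]
324 [543. 177.   7.] [112 165 213]
333 [543. 184.   8.] [113 164 213]
342 [543. 193.   7.] [113 164 212]
[[560.  75.  74.]
 [558.  75.  85.]
 [556.  75.  93.]
 [556.  78.  96.]
 [556.  82.  98.]
 [556.  85.  99.]
 [556.  89. 101.]
 [556.  93. 101.]
 [577. 173.   8.]]
```

View pics/w33.png

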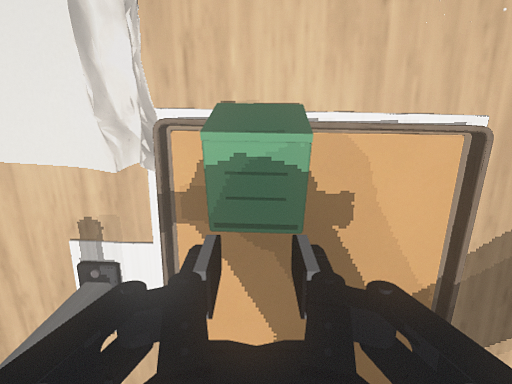

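```bash
python3 -m jog '[[[0,0,10,0],[-1,0,14,0],[-4,0,16,0],[-8,0,17,0],[-12,0,18.5,0]]]';  python3 - <<'E'
from h import *
st()
grab('wrist','w34')
im,d,p=load('w34');P=cloud(p,d)
for v in range(120,345,9): print(v,np.round(P[v,256]),im[v,256])
E
```

```text
clock: 46.28
position: [535.7, 104.0, 221.9]
ee_rot: [-0.701, 0.713, -0.021, 0.012]
contact_force: [-3.4, 6.0, 10.0]
gripper_width: 35.9
t 46.27 pos [535.7 104.  221.9] F [-3.4  6.  10. ] w 35.9
toolx [-0.017 -1.     0.012] tooly [-0.999  0.016 -0.046] z [ 0.046 -0.013 -0.999] j [ 0.5   0.45 -0.45  0.06 -0.64 -0.56]
120 [541.  35.  62.] [103 134  92]
129 [541.  38.  66.] [103 134  91]
138 [541.  41.  71.] [105 135  92]
147 [541.  44.  74.] [104 133  91]
156 [541.  47.  78.] [104 134  90]
165 [541.  50.  79.] [109 140  93]
174 [541.  55.  75.] [71 92 64]
183 [541.  59.  72.] [69 90 60]
192 [541.  64.  69.] [62 78 54]
201 [542.  69.  65.] [69 89 63]
210 [542.  74.  62.] [72 90 64]
219 [542.  80.  57.] [71 90 62]
228 [543.  86.  54.] [71 89 63]
237 [545. 112.   7.] [ 61  90 113]
246 [545. 119.   7.] [ 69  99 125]
255 [545. 125.   7.] [ 77 108 141]
264 [545. 131.   9.] [ 74 109 138]
273 [546. 139.   7.] [ 77 110 141]
282 [546. 145.   8.] [ 76 111 140]
291 [546. 153.   7.] [ 77 110 140]
300 [546. 161.   7.] [ 77 111 140]
309 [546. 169.   6.] [113 169 219]
318 [546. 176.   7.] [114 165 214]
327 [546. 183.   7.] [113 165 213]
336 [547. 191.   7.] [113 164 213]
```

```bash
python3 -m jog '[[[-5,0,4,0],[-10,0,9,0],[-14,0,13,0],[-18,0,17,0],[-20,0,20,0]]]';  python3 - <<'E'
from h import *
st()
grab('wrist','w35')
im,d,p=load('w35');P=cloud(p,d)
for v in range(60,345,10): print(v,np.round(P[v,256]),im[v,256])
E
```

```text
clock: 46.95
position: [537.1, 124.0, 200.3]
ee_rot: [-0.701, 0.713, -0.021, 0.011]
contact_force: [-0.4, -0.4, -0.6]
gripper_width: 36.0
t 46.95 pos [537.1 124.  200.3] F [-0.4 -0.4 -0.6] w 36.0
toolx [-0.016 -1.     0.013] tooly [-0.999  0.016 -0.045] z [ 0.045 -0.014 -0.999] j [ 0.53  0.49 -0.45  0.06 -0.6  -0.59]
60 [544.  27.   9.] [70 80 92]
70 [544.  32.   8.] [119 172 218]
80 [544.  37.   7.] [117 171 218]
90 [544.  41.   8.] [117 172 219]
100 [544.  46.   8.] [116 171 218]
110 [544.  51.   8.] [118 173 219]
120 [544.  56.   7.] [116 172 219]
130 [544.  61.   8.] [117 172 219]
140 [544.  66.   7.] [118 171 220]
150 [544.  72.   8.] [ 72 102 131]
160 [545.  77.   8.] [ 70 102 132]
170 [545.  83.   7.] [ 70 101 129]
180 [545.  89.   6.] [ 73 102 130]
190 [545.  94.   8.] [ 67  97 125]
200 [545. 100.   7.] [ 68  99 126]
210 [545. 105.   9.] [ 66  95 122]
220 [545. 112.   8.] [ 69  97 124]
230 [545. 118.   6.] [ 68  97 125]
240 [545. 125.   6.] [ 68  97 124]
250 [545. 131.   7.] [ 68  96 123]
260 [546. 137.   7.] [ 69  96 125]
270 [546. 144.   7.] [ 70  98 125]
280 [546. 150.   7.] [ 76 108 138]
290 [546. 157.   7.] [ 73 109 138]
300 [546. 164.   8.] [ 74 110 141]
310 [546. 172.   7.] [ 73 108 139]
320 [546. 179.   8.] [ 75 107 138]
330 [546. 187.   7.] [112 168 217]
340 [546. 194.   8.] [114 165 214]
```

View pics/w35.png

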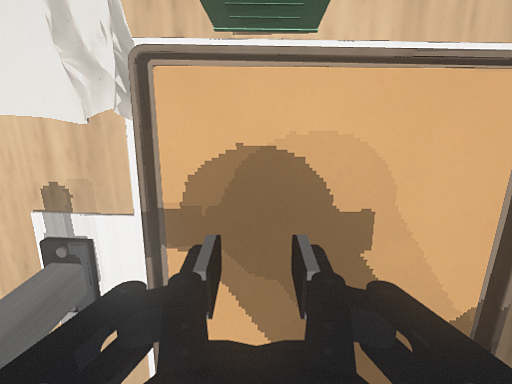

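```bash
python3 - <<'E'
from h import *
grab('top','t35')
im=cv2.imread('pics/t35.png')[120:280,130:400];cv2.imwrite('pics/t35c.png',cv2.resize(im,None,fx=2.9,fy=2.9,interpolation=cv2.INTER_CUBIC))
E
```

```text
(no output)
```

View pics/t35c.png

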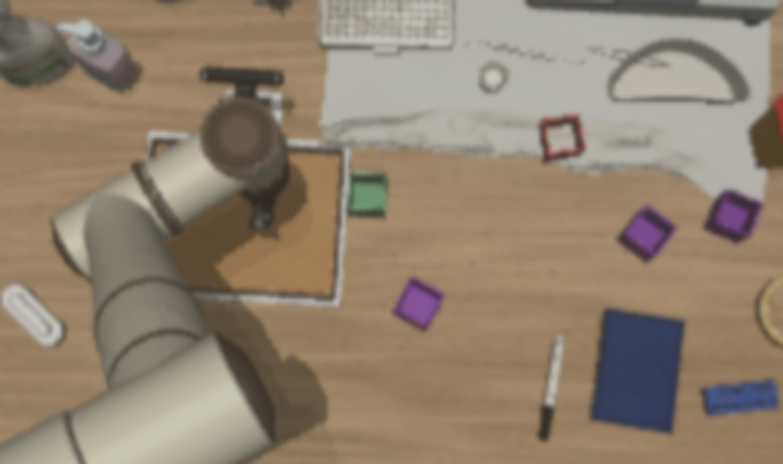

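```bash
python3 -m jog '[[[0,0,-50,0],[40,0,-80,0],[90,0,-90,0],[120,0,-90,0],[120,0,-90,0]]]' 78;  python3 - <<'E'
from h import *
st()
grab('wrist','w36')
HUE['green']=(35,95)
topface('w36','green',44,90)
E
```

```text
clock: 47.68
position: [530.6, 3.5, 292.2]
ee_rot: [-0.7, 0.714, -0.021, 0.011]
contact_force: [0.3, 1.2, -0.3]
gripper_width: 78.2
t 47.67 pos [530.6   3.5 292.2] F [ 0.3  1.2 -0.3] w 78.2
toolx [-0.02  -1.     0.013] tooly [-0.999  0.019 -0.046] z [ 0.045 -0.014 -0.999] j [ 0.32  0.33 -0.41  0.04 -0.8  -0.36]
green face c [528.4   2.7] size [65.1 33.5] ang 40.1 z 55.6 x [513.6 562.2] y [-29.7  13.8]
```

View pics/w36.png

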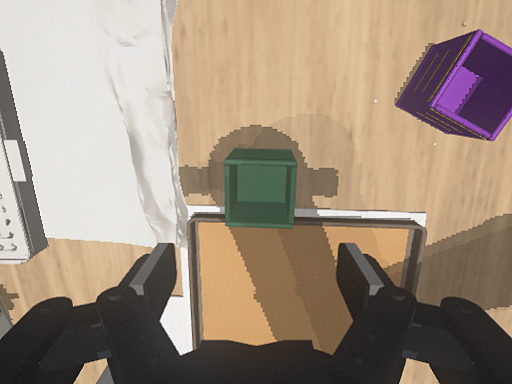

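```bash
python3 - <<'E'
from h import *
im,d,p=load('w36');P=cloud(p,d);HUE['green']=(35,95)
m=mask(im,'green',40)&(P[...,2]>48)&(P[...,2]<62);q=P[m];q=q[(q[:,1]>-60)&(q[:,1]<50)&(abs(q[:,0]-538)<60)];print(cv2.minAreaRect(q[:,:2].astype(np.float32)),len(q))
to(538,-5,197)
E
```

```text
((538.4015502929688, -11.11421012878418), (49.84841537475586, 49.82585906982422), 87.53369140625) 1740
shift [ 6.1  4.1 95.1] tooly yaw 179.0 tilt [ 0.045 -0.014] gp [537.9   2.3 137.2]
```

```bash
python3 -m jog '[[[6,4,30,0],[12,4,60,0],[12,4,90,0],[12,4,95,0],[12,4,95,0]]]' 80; python3 -m jog '[[[0,0,0,0],[0,0,0,0],[0,0,0,0],[0,0,-20,0],[0,0,-45,0]]]' 30; python3 -m jog '[[[-16,0,0,0],[-30,0,0,0],[-30,0,0,0],[-30,0,0,0],[-30,0,0,0]]]'; python3 - <<'E'
from h import *
st()
grab('wrist','w37')
im,d,p=load('w37');P=cloud(p,d);HUE['green']=(35,95)
m=mask(im,'green',40)&(P[...,2]>88)&(P[...,2]<120);q=P[m];print(cv2.minAreaRect(q[:,:2].astype(np.float32)),len(q),np.percentile(q[:,2],[5,50,95]))
m=mask(im,'green',40)&(P[...,2]>35)&(P[...,2]<80);q=P[m];print(np.percentile(q[:,2],[1,5,50,95]))
E
```

```text
clock: 48.35
position: [531.4, -8.1, 197.3]
ee_rot: [-0.701, 0.713, -0.021, 0.011]
contact_force: [0.7, 0.5, 0.0]
gripper_width: 80.2
clock: 48.98
position: [529.1, -7.5, 243.1]
ee_rot: [-0.701, 0.713, -0.021, 0.011]
contact_force: [0.2, -0.2, -0.2]
gripper_width: 49.4
clock: 49.6
position: [529.5, 22.3, 242.2]
ee_rot: [-0.701, 0.713, -0.021, 0.011]
contact_force: [0.7, -0.8, -0.9]
gripper_width: 49.1
t 49.6 pos [529.5  22.3 242.2] F [ 0.7 -0.8 -0.9] w 49.1
toolx [-0.017 -1.     0.014] tooly [-0.999  0.017 -0.044] z [ 0.044 -0.014 -0.999] j [ 0.36  0.4  -0.46  0.05 -0.67 -0.41]
((535.7960815429688, 18.798118591308594), (50.656394958496094, 51.238670349121094), 88.4225082397461) 6345 [89.25952002 97.72671745 99.43613803]
[44.83671347 46.16560027 59.1539215  78.36879819]
```

```bash
python3 -m jog '[[[-0.5,0,12,0],[-0.5,0,22,0],[-0.5,0,24,0],[-0.5,0,24,0],[-0.5,0,24,0]]]';  python3 -m jog '[[[0,0,0,0],[0,0,0,0],[0,0,0,0],[0,0,0,0],[0,0,0,0]]]' 78; python3 - <<'E'
from h import *
st()
grab('wrist','w38')
HUE['green']=(35,95)
topface('w38','green',44,90)
E
```

```text
clock: 50.28
position: [530.8, 22.5, 218.5]
ee_rot: [-0.701, 0.713, -0.021, 0.011]
contact_force: [1.4, -0.8, -1.0]
gripper_width: 49.3
clock: 50.9
position: [530.8, 22.5, 218.5]
ee_rot: [-0.701, 0.713, -0.021, 0.011]
contact_force: [-0.8, -0.7, 0.6]
gripper_width: 78.1
t 50.9 pos [530.8  22.5 218.5] F [-0.8 -0.7  0.6] w 78.1
toolx [-0.017 -1.     0.013] tooly [-0.999  0.017 -0.045] z [ 0.045 -0.014 -0.999] j [ 0.35  0.44 -0.48  0.05 -0.62 -0.41]
green face c [535.7 -31. ] size [56.  49.5] ang 87.4 z 49.9 x [511.4 559.6] y [-58.3  -3.9]
```

View pics/w38.png

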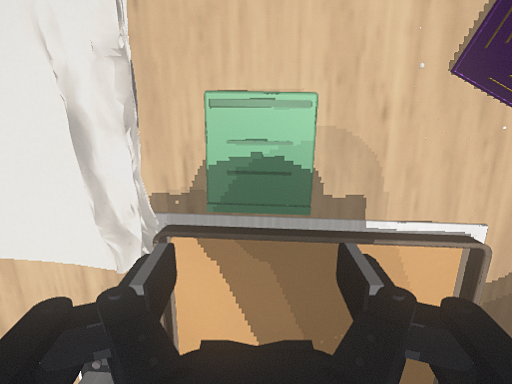

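```bash
python3 - <<'E'
from h import *
to(535.7,-31,195)
E
python3 -m jog '[[[0,0,-20,0],[25,0,-20,0],[49,1,-20,0],[50.5,1,5,0],[50.5,1,24,0]]]' 78; python3 -m jog '[[[0,0,0,0],[0,0,0,0],[0,0,0,0],[0,0,-24,0],[-20,0,-30,0]]]' 30; python3 -m jog '[[[-22,0,0,0],[-24,0,0,0],[-24,0,0,0],[-24,0,0,0],[-24,0,0,0]]]';  python3 - <<'E'
from h import *
st()
grab('wrist','w39')
HUE['green']=(35,95)
topface('w39','green',70,100)
im,d,p=load('w39');P=cloud(p,d)
for v in range(190,330,8): print(v,np.round(P[v,256]),im[v,256])
E
```

```text
shift [51.1  2.3 24.1] tooly yaw 179.0 tilt [ 0.045 -0.014] gp [537.8  20.4  63.7]
clock: 51.58
position: [530.0, -28.8, 194.7]
ee_rot: [-0.701, 0.713, -0.021, 0.011]
contact_force: [0.0, -0.3, 0.3]
gripper_width: 78.3
clock: 52.2
position: [529.3, -8.7, 226.1]
ee_rot: [-0.7, 0.714, -0.022, 0.013]
contact_force: [1.3, 0.2, -0.4]
gripper_width: 49.2
clock: 52.82
position: [529.7, 14.8, 225.7]
ee_rot: [-0.7, 0.714, -0.022, 0.013]
contact_force: [0.3, 0.9, -0.9]
gripper_width: 49.4
t 52.83 pos [529.7  14.8 225.7] F [ 0.3  0.9 -0.9] w 49.4
toolx [-0.021 -1.     0.012] tooly [-0.999  0.02  -0.048] z [ 0.048 -0.013 -0.999] j [ 0.34  0.42 -0.48  0.05 -0.63 -0.4 ]
green face c [537.  13.] size [57.2 51. ] ang 88.6 z 80.5 x [512.  560.3] y [-14.9  40.2]
190 [540.  -6.   0.] [73 94 95]
198 [538. -11.  34.] [ 76 101  70]
206 [538.  -6.  34.] [ 78 100  71]
214 [538.  -1.  33.] [ 80 102  70]
222 [536. -15.  79.] [68 88 61]
230 [536. -12.  81.] [77 98 69]
238 [536.  -8.  81.] [74 94 65]
246 [536.  -5.  80.] [ 81 104  71]
254 [536.  -0.  79.] [ 82 103  72]
262 [536.   3.  80.] [ 79 100  69]
270 [536.   6.  81.] [54 70 47]
278 [536.  10.  81.] [ 77 100  67]
286 [536.  15.  80.] [77 97 67]
294 [536.  18.  81.] [ 81 101  70]
302 [536.  23.  80.] [75 98 67]
310 [536.  26.  81.] [75 97 65]
318 [536.  31.  80.] [74 99 64]
326 [537.  35.  81.] [ 76 100  68]
```

```bash
python3 -m jog '[[[0,0,6,0],[0,0,10,0],[0,0,10,0],[0,0,10,0],[0,0,10,0]]]';  python3 -m jog '[[[0,0,0,0],[0,0,0,0],[0,0,0,0],[0,0,-10,0],[0,0,-40,0]]]' 78; python3 - <<'E'
from h import *
st()
grab('wrist','w40')
im,d,p=load('w40');P=cloud(p,d)
for v in range(150,300,8): print(v,np.round(P[v,256]),im[v,256])
E
```

```text
clock: 53.5
position: [530.3, 14.8, 215.9]
ee_rot: [-0.7, 0.714, -0.022, 0.013]
contact_force: [0.3, 0.1, 0.0]
gripper_width: 49.2
clock: 54.12
position: [527.9, 15.2, 255.4]
ee_rot: [-0.7, 0.714, -0.021, 0.011]
contact_force: [1.1, -0.2, -0.6]
gripper_width: 77.8
t 54.12 pos [527.9  15.2 255.4] F [ 1.1 -0.2 -0.6] w 77.8
toolx [-0.02  -1.     0.013] tooly [-0.999  0.02  -0.045] z [ 0.045 -0.014 -0.999] j [ 0.34  0.38 -0.45  0.04 -0.7  -0.4 ]
150 [538. -28.  -0.] [ 84 107 122]
158 [536. -30.  45.] [67 84 70]
166 [536. -26.  50.] [ 82 105  78]
174 [536. -21.  49.] [ 86 109  80]
182 [536. -17.  52.] [ 86 108  77]
190 [536. -13.  55.] [ 86 108  79]
198 [536.  -9.  58.] [ 87 110  78]
206 [536.  -5.  60.] [ 89 111  81]
214 [536.  -1.  63.] [ 90 111  79]
222 [536.   4.  63.] [ 88 111  81]
230 [536.   7.  68.] [ 88 111  81]
238 [536.  12.  67.] [74 97 71]
246 [536.  16.  69.] [68 88 66]
254 [540.  53.   7.] [ 76 112 142]
262 [540.  60.   7.] [ 79 114 143]
270 [540.  67.   7.] [ 77 110 142]
278 [540.  74.   8.] [ 78 112 143]
286 [540.  81.   8.] [ 74 111 142]
294 [540.  89.   8.] [ 78 114 144]
```

```bash
python3 -m jog '[[[25,0,0,0],[45,0,0,0],[45,0,15,0],[45,0,28,0],[45,0,31,0]]]' 36; python3 - <<'E'
from h import *
st()
E
```

```text
clock: 54.8
position: [529.9, -29.3, 228.4]
ee_rot: [-0.7, 0.713, -0.023, 0.014]
contact_force: [-0.0, -0.0, 0.5]
gripper_width: 35.9
t 54.8 pos [529.9 -29.3 228.4] F [-0.  -0.   0.5] w 35.9
toolx [-0.018 -1.     0.012] tooly [-0.998  0.018 -0.052] z [ 0.052 -0.013 -0.999] j [ 0.26  0.42 -0.47  0.04 -0.63 -0.31]
```

```bash
python3 -m jog '[[[0,0,8,0],[1,0,11,0],[4,0,13,0],[8,0,14.5,0],[11,0,16,0]]]'; python3 - <<'E'
from h import *
st()
grab('wrist','w41')
im,d,p=load('w41');P=cloud(p,d)
for v in range(240,345,8): print(v,np.round(P[v,256]),im[v,256])
E
```

```text
clock: 55.42
position: [530.4, -42.1, 215.1]
ee_rot: [-0.701, 0.712, -0.024, 0.012]
contact_force: [-4.2, -10.2, 16.5]
gripper_width: 36.2
t 55.42 pos [530.4 -42.1 215.1] F [ -4.2 -10.2  16.5] w 36.2
toolx [-0.016 -1.     0.016] tooly [-0.999  0.015 -0.051] z [ 0.05  -0.016 -0.999] j [ 0.23  0.44 -0.48  0.05 -0.6  -0.29]
240 [541. -32.  -1.] [ 82 105 122]
248 [539. -45.  38.] [72 93 65]
256 [539. -41.  39.] [ 77 100  69]
264 [539. -38.  43.] [ 79 101  71]
272 [539. -36.  46.] [76 99 69]
280 [538. -33.  49.] [77 99 67]
288 [538. -30.  51.] [73 95 67]
296 [538. -27.  54.] [74 97 65]
304 [538. -24.  56.] [ 76 100  69]
312 [538. -23.  60.] [64 81 56]
320 [538. -19.  62.] [78 98 67]
328 [538. -17.  64.] [77 99 69]
336 [538. -14.  67.] [ 79 100  69]
344 [538. -12.  69.] [ 80 104  71]
```

```bash
python3 -m jog '[[[4,0,3,0],[7,0,6,0],[10,0,9,0],[13,0,12,0],[15,0,14,0]]]'; python3 - <<'E'
from h import *
st()
grab('wrist','w42')
im,d,p=load('w42');P=cloud(p,d)
for v in range(240,345,8): print(v,np.round(P[v,256]),im[v,256])
E
```

```text
clock: 56.1
position: [530.8, -57.5, 200.5]
ee_rot: [-0.701, 0.712, -0.023, 0.012]
contact_force: [-0.6, -0.4, -0.4]
gripper_width: 35.8
t 56.1 pos [530.8 -57.5 200.5] F [-0.6 -0.4 -0.4] w 35.8
toolx [-0.016 -1.     0.016] tooly [-0.999  0.015 -0.05 ] z [ 0.05  -0.017 -0.999] j [ 0.2   0.47 -0.49  0.05 -0.57 -0.26]
240 [540. -54.  -0.] [ 81 103 120]
248 [540. -49.  -0.] [ 76  97 112]
256 [539. -54.  19.] [63 82 60]
264 [539. -52.  25.] [69 87 64]
272 [539. -51.  31.] [67 86 61]
280 [539. -50.  36.] [64 84 56]
288 [538. -48.  41.] [68 88 62]
296 [538. -47.  46.] [69 86 59]
304 [538. -46.  50.] [65 84 58]
312 [538. -45.  55.] [67 86 60]
320 [538. -43.  58.] [69 85 59]
328 [537. -42.  62.] [70 93 60]
336 [537. -42.  65.] [63 82 52]
344 [537. -38.  66.] [ 81 102  70]
```

```bash
python3 -m jog '[[[8,0,0,0],[16,0,-2,0],[24,0,-5,0],[26,0,-35,0],[10,0,-75,0]]]' 78; python3 - <<'E'
from h import *
st()
grab('wrist','w43')
HUE['green']=(35,95)
topface('w43','green',44,90)
to(536,-31,200)
E
```

```text
clock: 56.78
position: [526.5, -67.6, 275.6]
ee_rot: [-0.7, 0.713, -0.022, 0.011]
contact_force: [1.7, -1.1, -0.4]
gripper_width: 78.1
t 56.77 pos [526.5 -67.6 275.6] F [ 1.7 -1.1 -0.4] w 78.1
toolx [-0.019 -1.     0.016] tooly [-0.999  0.018 -0.047] z [ 0.047 -0.017 -0.999] j [ 0.18  0.35 -0.42  0.04 -0.75 -0.23]
green face c [536.7 -32. ] size [51.1 49.4] ang 88.0 z 55.8 x [512.6 560.8] y [-56.9  -7.9]
shift [-38.6   6.9  81. ] tooly yaw 179.2 tilt [ 0.059 -0.016] gp [537.5 -68.3 127.2]
```

View pics/w43.png

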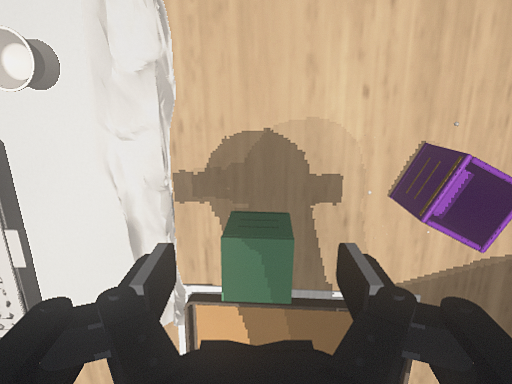

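```bash
python3 -m jog '[[[-20,3,0,0],[-38,6,20,0],[-38.5,6.5,55,0],[-38.5,6.5,80,0],[-38.5,6.5,80,0]]]' 78; python3 -m jog '[[[0,0,0,0],[0,0,0,0],[0,0,0,0],[0,0,-30,0],[0,0,-60,0]]]' 30; python3 - <<'E'
from h import *
st()
to(464,236,262)
E
```

```text
clock: 57.45
position: [526.6, -29.0, 199.6]
ee_rot: [-0.701, 0.712, -0.025, 0.014]
contact_force: [0.2, 0.3, 1.5]
gripper_width: 78.3
clock: 58.08
position: [523.0, -28.1, 260.4]
ee_rot: [-0.701, 0.712, -0.025, 0.014]
contact_force: [1.0, -0.3, -0.5]
gripper_width: 49.1
t 58.08 pos [523.  -28.1 260.4] F [ 1.  -0.3 -0.5] w 49.1
toolx [-0.016 -1.     0.016] tooly [-0.998  0.015 -0.055] z [ 0.055 -0.017 -0.998] j [ 0.26  0.36 -0.46  0.05 -0.7  -0.32]
shift [-265.6   71.3   -9.9] tooly yaw 179.1 tilt [ 0.055 -0.017] gp [531.5 -30.7 105.7]
```

```bash
python3 -m jog '[[[-53,14,-2,0],[-106,28,-4,0],[-160,42,-6,0],[-213,57,-8,0],[-265,71,-10,0]]]';  python3 -m jog '[[[0,0,0,0],[0,0,0,0],[0,0,0,0],[0,0,0,0],[0,0,0,0]]]'; python3 - <<'E'
from h import *
st()
to(464,236,208)
grab('wrist','w44')
HUE['green']=(35,95)
topface('w44','green',85,140)
im,d,p=load('w44');P=cloud(p,d);m=mask(im,'green',40)&(P[...,2]>30);print(np.percentile(P[m][:,2],[1,5]))
E
```

```text
clock: 58.7
position: [455.0, 239.7, 262.8]
ee_rot: [-0.701, 0.712, -0.025, 0.014]
contact_force: [0.6, 0.0, -1.2]
gripper_width: 49.4
clock: 59.32
position: [455.2, 239.0, 262.8]
ee_rot: [-0.701, 0.713, -0.025, 0.014]
contact_force: [0.2, -0.3, -0.5]
gripper_width: 49.6
t 59.33 pos [455.2 239.  262.8] F [ 0.2 -0.3 -0.5] w 49.6
toolx [-0.017 -1.     0.015] tooly [-0.998  0.016 -0.056] z [ 0.056 -0.016 -0.998] j [ 0.81  0.35 -0.49  0.08 -0.71 -0.89]
shift [-0.4  2.8 54.7] tooly yaw 179.1 tilt [ 0.056 -0.016] gp [463.8 236.5 108. ]
green face c [462.9 236.2] size [51.3 50.1] ang 88.6 z 117.2 x [438.4 486.9] y [210.9 260.2]
[67.47052169 80.21970503]
```

```bash
python3 -m jog '[[[0,1,25,0],[0,1,45,0],[0,1,51,0],[0,1,52.5,0],[0,1,52.5,0]]]';  python3 -m jog '[[[0,0,0,0],[0,0,0,0],[0,0,0,0],[0,0,-30,0],[0,0,-90,0]]]' 62; python3 - <<'E'
from h import *
st()
grab('wrist','w45')
HUE['green']=(35,95)
topface('w45','green',45,140);topface('w45','yellow',45,140)
E
```

```text
clock: 60.0
position: [457.3, 238.5, 210.9]
ee_rot: [-0.701, 0.713, -0.025, 0.015]
contact_force: [0.8, -0.2, -0.2]
gripper_width: 49.3
clock: 60.62
position: [451.7, 239.4, 299.6]
ee_rot: [-0.701, 0.713, -0.025, 0.011]
contact_force: [0.7, 1.5, 0.3]
gripper_width: 61.9
t 60.62 pos [451.7 239.4 299.6] F [0.7 1.5 0.3] w 61.9
toolx [-0.017 -1.     0.019] tooly [-0.999  0.016 -0.052] z [ 0.052 -0.02  -0.998] j [ 0.82  0.29 -0.45  0.07 -0.81 -0.88]
green face c [465.6 235.6] size [49.6 49.6] ang 87.9 z 63.4 x [441.4 489.7] y [211.4 259.8]
yellow face c [552.3 238.9] size [51.3 51.2] ang 88.1 z 63.4 x [526.8 577. ] y [213.4 263.3]
```

View pics/w45.png

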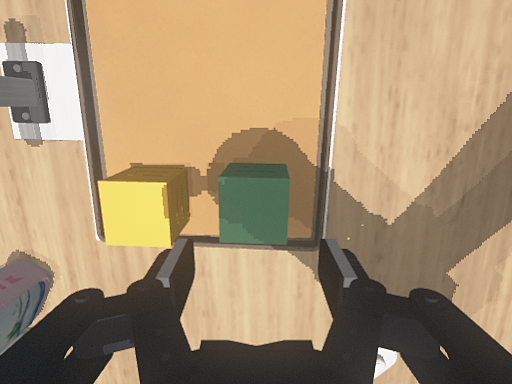

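```bash
python3 -m jog '[[[55,-12,-5,0],[110,-25,-10,0],[165,-40,-15,0],[220,-55,-20,0],[275,-70,-40,0]]]' 80;  python3 -m jog '[[[50,-20,0,0],[100,-40,0,0],[140,-60,0,0],[160,-75,-10,0],[160,-75,-45,0]]]' 80; python3 - <<'E'
from h import *
st()
grab('wrist','w46')
topface('w46','red',47,62)
to(620,-266,290)
E
```

```text
clock: 61.3
position: [516.7, -36.1, 355.6]
ee_rot: [-0.702, 0.712, -0.026, 0.02]
contact_force: [0.4, 0.4, 0.2]
gripper_width: 79.9
clock: 61.92
position: [586.8, -198.4, 403.9]
ee_rot: [-0.701, 0.713, -0.023, 0.018]
contact_force: [0.4, 0.6, 0.2]
gripper_width: 79.7
t 61.92 pos [ 586.8 -198.4  403.9] F [0.4 0.6 0.2] w 79.7
toolx [-0.017 -1.     0.007] tooly [-0.998  0.016 -0.059] z [ 0.059 -0.008 -0.998] j [-0.06  0.36 -0.03  0.   -1.12  0.05]
red face c [ 621.1 -266.1] size [50.3 49.7] ang 9.1 z 55.6 x [594.1 647.9] y [-292.7 -239.6]
shift [ 64.5 -14.  123.4] tooly yaw 179.2 tilt [ 0.071 -0.011] gp [ 598.3 -199.9  256.8]
```

View pics/w46.png

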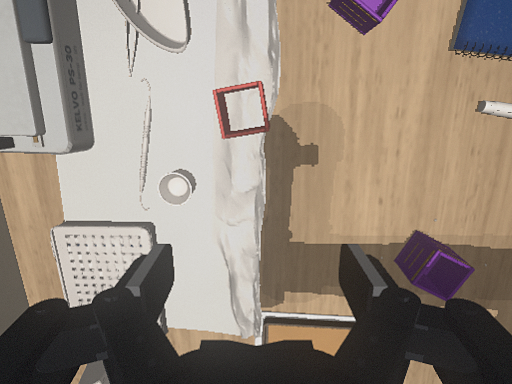

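```bash
python3 -m jog '[[[30,-40,0,0],[64,-70,0,0],[64,-70,0,0],[64,-30,-20,0],[64,25,-50,0]]]' 80; python3 - <<'E'
from h import *
st()
E
python3 -m jog '[[[0,-40,20,0],[0,-70,50,0],[0,-70,50,0],[0,-30,20,0],[0,25,-15,0]]]' 80; python3 - <<'E'
from h import *
st()
E
```

```text
clock: 62.6
position: [557.2, -260.5, 458.2]
ee_rot: [-0.702, 0.711, -0.027, 0.02]
contact_force: [0.4, -0.9, 0.8]
gripper_width: 80.3
t 62.6 pos [ 557.2 -260.5  458.2] F [ 0.4 -0.9  0.8] w 80.3
toolx [-0.014 -1.     0.009] tooly [-0.998  0.013 -0.068] z [ 0.067 -0.01  -0.998] j [-0.17  0.32  0.05 -0.   -1.23  0.16]
clock: 63.22
position: [532.6, -259.5, 470.2]
ee_rot: [-0.702, 0.711, -0.027, 0.02]
contact_force: [0.2, 0.3, 1.2]
gripper_width: 80.2
t 63.23 pos [ 532.6 -259.5  470.2] F [0.2 0.3 1.2] w 80.2
toolx [-0.013 -1.     0.01 ] tooly [-0.998  0.012 -0.066] z [ 0.066 -0.011 -0.998] j [-0.18  0.28  0.02 -0.   -1.24  0.17]
```

```bash
python3 -m jog '[[[0,0,60,0],[0,0,120,0],[0,0,120,0],[0,0,60,0],[0,0,-2,0]]]' 80; python3 -m jog '[[[0,0,60,0],[0,0,120,0],[0,0,120,0],[0,0,60,0],[0,0,-2,0]]]' 80;python3 - <<'E'
from h import *
st()
E
```

```text
clock: 63.85
position: [532.0, -259.4, 477.0]
ee_rot: [-0.703, 0.711, -0.029, 0.02]
contact_force: [1.5, -0.3, -0.1]
gripper_width: 80.2
clock: 64.47
position: [531.6, -259.5, 485.5]
ee_rot: [-0.703, 0.71, -0.032, 0.02]
contact_force: [1.9, -0.3, -0.3]
gripper_width: 79.9
t 64.47 pos [ 531.6 -259.5  485.5] F [ 1.9 -0.3 -0.3] w 79.9
toolx [-0.011 -1.     0.016] tooly [-0.997  0.01  -0.073] z [ 0.073 -0.017 -0.997] j [-0.18  0.27  0.04  0.   -1.27  0.17]
```

```bash
python3 -m jog '[[[0,0,20,0],[0,0,40,0],[0,0,40,0],[0,0,100,0],[0,0,160,0]]]' 80; python3 -m jog '[[[0,0,-60,0],[0,0,-80,0],[0,0,-80,0],[0,0,-20,0],[0,0,40,0]]]' 80; python3 - <<'E'
from h import *
st()
E
```

```text
clock: 65.1
position: [544.2, -262.5, 328.6]
ee_rot: [-0.703, 0.71, -0.035, 0.022]
contact_force: [-0.1, 0.2, -1.0]
gripper_width: 79.7
clock: 65.72
position: [547.7, -263.2, 289.3]
ee_rot: [-0.703, 0.71, -0.037, 0.023]
contact_force: [1.0, -0.8, -0.8]
gripper_width: 79.8
t 65.72 pos [ 547.7 -263.2  289.3] F [ 1.  -0.8 -0.8] w 79.8
toolx [-0.01  -1.     0.019] tooly [-0.996  0.008 -0.084] z [ 0.084 -0.02  -0.996] j [-0.18  0.44 -0.22  0.01 -0.82  0.17]
```

```bash
python3 - <<'E'
from h import *
to(555,65,260,L=172)
E
```

```text
shift [-332.1   12.4   22. ] tooly yaw 179.5 tilt [ 0.084 -0.02 ] gp [ 560.8 -266.3  134.9]
```

```bash
python3 -m jog '[[[-55,2,0,0],[-110,4,0,0],[-165,6,0,0],[-220,8,0,0],[-275,10,0,0]]]' 10; python3 -m jog '[[[-40,2,10,0],[-56,2,20,0],[-56,2,25,0],[-56,2,25,0],[-56,2,25,0]]]' 10; python3 - <<'E'
from h import *
st()
to(575,65,187,L=172)
E
```

```text
clock: 66.35
position: [540.6, 13.6, 284.2]
ee_rot: [-0.703, 0.71, -0.037, 0.023]
contact_force: [1.7, -0.2, 0.1]
gripper_width: 10.0
clock: 66.97
position: [541.5, 67.9, 258.2]
ee_rot: [-0.703, 0.71, -0.037, 0.023]
contact_force: [1.0, -1.4, 0.5]
gripper_width: 9.9
t 66.97 pos [541.5  67.9 258.2] F [ 1.  -1.4  0.5] w 9.9
toolx [-0.011 -1.     0.019] tooly [-0.996  0.01  -0.086] z [ 0.086 -0.02  -0.996] j [ 0.43  0.39 -0.44  0.09 -0.68 -0.51]
shift [ -2.2 -12.5  72.6] tooly yaw 179.4 tilt [ 0.086 -0.02 ] gp [554.8  64.8 103.9]
```

```bash
python3 -m jog '[[[0,-4,35,0],[0,-8,65,0],[0,-8,72,0],[0,-8,72,0],[0,-8,72,0]]]' 10; python3 -m jog '[[[0,-6,0,0],[0,-12,0,0],[0,-16,0,0],[0,-18,0,0],[0,-18,0,0]]]' 10; python3 - <<'E'
from h import *
st()
E
```

```text
clock: 67.6
position: [556.0, 66.4, 188.5]
ee_rot: [-0.703, 0.71, -0.038, 0.024]
contact_force: [0.2, -0.5, -0.3]
gripper_width: 10.2
clock: 68.22
position: [574.0, 66.2, 190.0]
ee_rot: [-0.703, 0.71, -0.038, 0.024]
contact_force: [0.3, 0.1, 0.0]
gripper_width: 10.0
t 68.22 pos [574.   66.2 190. ] F [0.3 0.1 0. ] w 10.0
toolx [-0.012 -1.     0.019] tooly [-0.996  0.01  -0.088] z [ 0.088 -0.02  -0.996] j [ 0.41  0.53 -0.42  0.1  -0.55 -0.5 ]
```

```bash
python3 -m jog '[[[0,20,0,0],[0,20,8,0],[0,20,8,0],[0,10,7,0],[0,5,7,0]]]' 10; python3 - <<'E'
from h import *
st()
E
python3 -m jog '[[[0,-3,0,0],[0,-6,-0.5,0],[0,-9,-0.5,0],[0,-9,-0.5,0],[0,-9,-0.5,0]]]' 10; python3 - <<'E'
from h import *
st()
E
```

```text
clock: 68.85
position: [570.7, 66.3, 182.6]
ee_rot: [-0.703, 0.71, -0.038, 0.025]
contact_force: [-0.4, 0.2, -0.3]
gripper_width: 9.9
t 68.85 pos [570.7  66.3 182.6] F [-0.4  0.2 -0.3] w 9.9
toolx [-0.011 -1.     0.018] tooly [-0.996  0.01  -0.089] z [ 0.089 -0.019 -0.996] j [ 0.41  0.54 -0.43  0.11 -0.53 -0.51]
clock: 69.47
position: [574.4, 66.5, 182.5]
ee_rot: [-0.702, 0.711, -0.034, 0.018]
contact_force: [-21.2, 11.3, 14.7]
gripper_width: 10.1
t 69.47 pos [574.4  66.5 182.5] F [-21.2  11.3  14.7] w 10.1
toolx [-0.013 -1.     0.022] tooly [-0.997  0.011 -0.073] z [ 0.073 -0.023 -0.997] j [ 0.41  0.55 -0.42  0.1  -0.55 -0.5 ]
```

```bash
python3 -m jog '[[[0,-3,0,0],[0,-6,-0.5,0],[0,-7,-0.5,0],[0,-7,-0.5,0],[0,-7,-0.5,0]]]' 10; python3 -m jog '[[[0,-3,0,0],[0,-6,-0.5,0],[0,-7,-0.5,0],[0,-7,-0.5,0],[0,-7,-0.5,0]]]' 10; python3 - <<'E'
from h import *
st()
E
```

```text
clock: 70.1
position: [576.6, 66.9, 182.8]
ee_rot: [-0.702, 0.711, -0.03, 0.012]
contact_force: [-20.9, 11.7, 16.3]
gripper_width: 9.8
clock: 70.72
position: [578.9, 67.4, 183.1]
ee_rot: [-0.702, 0.712, -0.026, 0.006]
contact_force: [-21.6, 11.0, 16.7]
gripper_width: 10.0
t 70.72 pos [578.9  67.4 183.1] F [-21.6  11.   16.7] w 10.0
toolx [-0.014 -0.999  0.029] tooly [-0.999  0.013 -0.046] z [ 0.045 -0.029 -0.999] j [ 0.4   0.55 -0.39  0.08 -0.6  -0.48]
```

```bash
for i in 1; do :; done; python3 -m jog '[[[0,-3,0,0],[0,-6,-0.5,0],[0,-7,-0.5,0],[0,-7,-0.5,0],[0,-7,-0.5,0]]]' 10; python3 -m jog '[[[0,-3,0,0],[0,-6,-0.5,0],[0,-7,-0.5,0],[0,-7,-0.5,0],[0,-7,-0.5,0]]]' 10; python3 -m jog '[[[0,-3,0,0],[0,-6,-0.5,0],[0,-7,-0.5,0],[0,-7,-0.5,0],[0,-7,-0.5,0]]]' 10; python3 -m jog '[[[0,-3,0,0],[0,-6,-0.5,0],[0,-7,-0.5,0],[0,-7,-0.5,0],[0,-7,-0.5,0]]]' 10; python3 - <<'E'
from h import *
st()
E
```

```text
clock: 71.35
position: [581.3, 68.0, 183.4]
ee_rot: [-0.702, 0.712, -0.022, -0.0]
contact_force: [-20.5, 10.4, 17.6]
gripper_width: 9.6
clock: 71.97
position: [583.6, 68.4, 183.7]
ee_rot: [-0.702, 0.712, -0.018, -0.006]
contact_force: [-20.0, 12.1, 16.8]
gripper_width: 10.1
clock: 72.6
position: [586.0, 68.9, 183.9]
ee_rot: [-0.701, 0.713, -0.014, -0.012]
contact_force: [-20.7, 9.9, 17.0]
gripper_width: 10.0
clock: 73.22
position: [588.5, 69.4, 184.1]
ee_rot: [-0.701, 0.713, -0.01, -0.018]
contact_force: [-19.3, 9.9, 17.8]
gripper_width: 10.0
t 73.22 pos [588.5  69.4 184.1] F [-19.3   9.9  17.8] w 10.0
toolx [-0.017 -0.999  0.04 ] tooly [-1.     0.017  0.012] z [-0.012 -0.04  -0.999] j [ 0.4   0.57 -0.33  0.05 -0.69 -0.45]
```

```bash
python3 -m jog '[[[0,20,0,0],[0,25,0,0],[10,25,0,0],[18,25,0,0],[18,25,0,0]]]' 10; python3 -m jog '[[[4,0,0,0],[8,0,-0.2,0],[11,0,-0.3,0],[11,0,-0.3,0],[11,0,-0.3,0]]]' 10; python3 - <<'E'
from h import *
st()
E
```

```text
clock: 73.85
position: [563.6, 50.8, 185.0]
ee_rot: [-0.7, 0.713, -0.01, -0.018]
contact_force: [0.6, -0.8, -0.2]
gripper_width: 9.9
clock: 74.47
position: [563.5, 43.5, 185.3]
ee_rot: [-0.7, 0.714, -0.009, -0.015]
contact_force: [-4.1, 19.4, -2.0]
gripper_width: 10.1
t 74.47 pos [563.5  43.5 185.3] F [-4.1 19.4 -2. ] w 10.1
toolx [-0.019 -0.999  0.034] tooly [-1.     0.019  0.008] z [-0.009 -0.034 -0.999] j [ 0.37  0.54 -0.4   0.05 -0.65 -0.43]
```

```bash
python3 -m jog '[[[4,0,0,0],[8,0,-0.2,0],[8,0,-0.3,0],[8,0,-0.3,0],[8,0,-0.3,0]]]' 10; python3 -m jog '[[[4,0,0,0],[8,0,-0.2,0],[8,0,-0.3,0],[8,0,-0.3,0],[8,0,-0.3,0]]]' 10; python3 -m jog '[[[4,0,0,0],[8,0,-0.2,0],[8,0,-0.3,0],[8,0,-0.3,0],[8,0,-0.3,0]]]' 10; python3 - <<'E'
from h import *
st()
E
```

```text
clock: 75.1
position: [563.0, 41.6, 185.5]
ee_rot: [-0.7, 0.714, -0.007, -0.011]
contact_force: [-9.1, 32.5, -0.1]
gripper_width: 10.0
clock: 75.72
position: [562.4, 40.0, 185.6]
ee_rot: [-0.7, 0.714, -0.006, -0.006]
contact_force: [-9.4, 34.4, 0.2]
gripper_width: 10.3
clock: 76.35
position: [561.7, 38.5, 185.8]
ee_rot: [-0.7, 0.714, -0.004, -0.001]
contact_force: [-9.6, 34.0, 1.0]
gripper_width: 10.1
t 76.35 pos [561.7  38.5 185.8] F [-9.6 34.   1. ] w 10.1
toolx [-0.019 -1.     0.007] tooly [-1.     0.019 -0.003] z [ 0.003 -0.007 -1.   ] j [ 0.36  0.53 -0.4   0.01 -0.64 -0.39]
```

```bash
python3 -m jog '[[[-4,2,-60,0],[-4,2,-115,0],[-60,-20,-140,0],[-110,-35,-140,0],[-110,-35,-140,0]]]' 60; python3 - <<'E'
from h import *
st()
grab('wrist','w50')
im,d,p=load('w50');P=cloud(p,d)
m=(P[...,2]>128)&(P[...,2]<146)&(P[...,0]>620);q=P[m];print(len(q),cv2.minAreaRect(q[:,:2].astype(np.float32)),np.percentile(q[:,2],[5,50,95]))
E
```

```text
clock: 76.97
position: [599.2, 151.7, 325.2]
ee_rot: [-0.702, 0.713, -0.004, -0.001]
contact_force: [-0.1, -0.6, 0.1]
gripper_width: 60.0
t 76.97 pos [599.2 151.7 325.2] F [-0.1 -0.6  0.1] w 60.0
toolx [-0.016 -1.     0.006] tooly [-1.     0.016 -0.005] z [ 0.005 -0.006 -1.   ] j [ 0.51  0.44 -0.12  0.01 -1.01 -0.53]
400 ((652.7815551757812, 126.6300277709961), (10.877750396728516, 59.975284576416016), 5.944094657897949) [128.98675013 141.51823447 145.74255026]
```

View pics/w50.png

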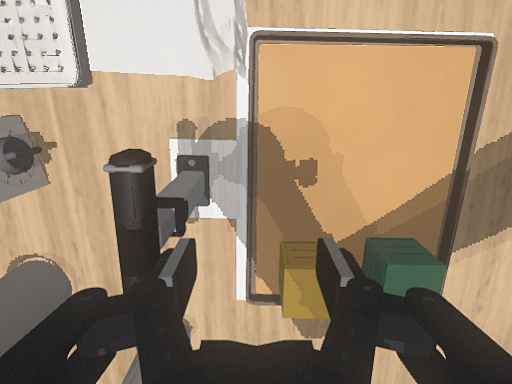

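```bash
python3 - <<'E'
from h import *
im,d,p=load('w50');P=cloud(p,d)
for v in(160,180,200,220,240,255): 
    r=[(u,np.round(P[v,u],0)) for u in range(104,168,6)]
    print(v,[(u,*x.astype(int)) for u,x in r])
E
```

```text
160 [(104, np.int64(748), np.int64(129), np.int64(0)), (110, np.int64(665), np.int64(101), np.int64(157)), (116, np.int64(662), np.int64(101), np.int64(158)), (122, np.int64(659), np.int64(101), np.int64(158)), (128, np.int64(657), np.int64(101), np.int64(158)), (134, np.int64(654), np.int64(101), np.int64(158)), (140, np.int64(652), np.int64(101), np.int64(156)), (146, np.int64(651), np.int64(102), np.int64(151)), (152, np.int64(650), np.int64(103), np.int64(146)), (158, np.int64(696), np.int64(130), np.int64(-1)), (164, np.int64(690), np.int64(130), np.int64(-1))]
180 [(104, np.int64(752), np.int64(149), np.int64(-1)), (110, np.int64(666), np.int64(110), np.int64(158)), (116, np.int64(662), np.int64(109), np.int64(160)), (122, np.int64(659), np.int64(109), np.int64(161)), (128, np.int64(657), np.int64(109), np.int64(160)), (134, np.int64(654), np.int64(109), np.int64(160)), (140, np.int64(652), np.int64(110), np.int64(158)), (146, np.int64(650), np.int64(110), np.int64(156)), (152, np.int64(597), np.int64(76), np.int64(295)), (158, np.int64(698), np.int64(150), np.int64(1)), (164, 
[... 1634 characters left out ...]
64(142), np.int64(154)), (158, np.int64(652), np.int64(146), np.int64(146)), (164, np.int64(653), np.int64(152), np.int64(133))]
255 [(104, np.int64(765), np.int64(231), np.int64(1)), (110, np.int64(759), np.int64(232), np.int64(-1)), (116, np.int64(752), np.int64(232), np.int64(0)), (122, np.int64(666), np.int64(148), np.int64(159)), (128, np.int64(662), np.int64(148), np.int64(160)), (134, np.int64(659), np.int64(147), np.int64(160)), (140, np.int64(657), np.int64(148), np.int64(159)), (146, np.int64(654), np.int64(148), np.int64(158)), (152, np.int64(652), np.int64(150), np.int64(155)), (158, np.int64(652), np.int64(154), np.int64(148)), (164, np.int64(641), np.int64(142), np.int64(171))]
```

```bash
python3 -m jog '[[[0,0,-25,0],[1,-30,-25,0],[1,-58,-25,0],[1,-58,-25,0],[1,-58,-25,0]]]' 60; python3 - <<'E'
from h import *
st()
to(659,150,303)
grab('wrist','w51')
E
```

```text
clock: 77.65
position: [655.9, 147.3, 349.2]
ee_rot: [-0.701, 0.714, -0.003, -0.003]
contact_force: [0.1, 0.1, 0.5]
gripper_width: 60.2
t 77.65 pos [655.9 147.3 349.2] F [0.1 0.1 0.5] w 60.2
toolx [-0.018 -1.     0.008] tooly [-1.     0.018 -0.001] z [ 0.001 -0.008 -1.   ] j [ 0.46  0.5   0.05  0.01 -1.12 -0.48]
shift [-4.4 -2.9 46.2] tooly yaw 179.0 tilt [ 0.001 -0.008] gp [656.  146.  194.3]
```

View pics/w51.png

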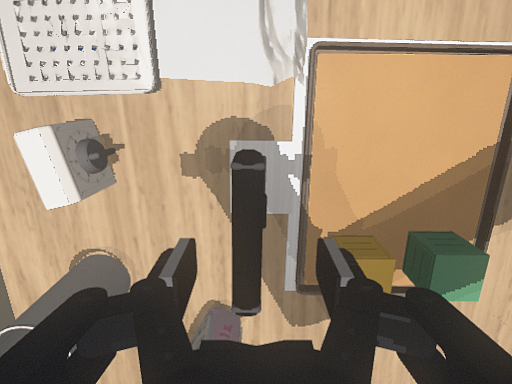

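```bash
python3 -m jog '[[[-4,-2,20,0],[-4,-2,40,0],[-4,-2,46,0],[-4,-2,46,0],[-4,-2,46,0]]]' 60; python3 -m jog '[[[0,0,0,0],[0,0,0,0],[0,0,0,0],[0,0,0,0],[0,0,-10,0]]]' 5; python3 - <<'E'
from h import *
st()
E
python3 -m jog '[[[0,0,-10,0],[0,0,-20,0],[0,0,-30,0],[0,0,-36,0],[0,0,-36,0]]]'; python3 - <<'E'
from h import *
st()
E
```

```text
clock: 78.32
position: [658.0, 151.2, 304.7]
ee_rot: [-0.701, 0.713, -0.004, -0.001]
contact_force: [0.8, 0.1, 0.6]
gripper_width: 59.8
clock: 78.95
position: [660.0, 151.0, 314.0]
ee_rot: [-0.7, 0.714, -0.005, 0.001]
contact_force: [10.6, -0.8, -7.7]
gripper_width: 17.0
t 78.95 pos [660. 151. 314.] F [10.6 -0.8 -7.7] w 17.0
toolx [-0.02  -1.     0.005] tooly [-1.     0.02  -0.009] z [ 0.009 -0.005 -1.   ] j [ 0.46  0.54  0.02  0.01 -1.05 -0.49]
clock: 79.58
position: [660.1, 151.0, 349.8]
ee_rot: [-0.699, 0.715, -0.005, 0.002]
contact_force: [4.9, -0.3, -5.0]
gripper_width: 16.9
t 79.58 pos [660.1 151.  349.8] F [ 4.9 -0.3 -5. ] w 16.9
toolx [-0.021 -1.     0.005] tooly [-1.     0.021 -0.01 ] z [ 0.01  -0.005 -1.   ] j [ 0.46  0.51  0.07  0.01 -1.12 -0.49]
```

```bash
python3 -m jog '[[[0,0,-4,0],[0,0,-8,0],[0,0,-10,0],[0,0,-11,0],[0,0,-11,0]]]'; python3 - <<'E'
from h import *
st()
E
```

```text
clock: 80.2
position: [660.1, 151.0, 360.2]
ee_rot: [-0.699, 0.715, -0.005, 0.002]
contact_force: [5.5, 0.1, -4.7]
gripper_width: 17.1
t 80.2 pos [660.1 151.  360.2] F [ 5.5  0.1 -4.7] w 17.1
toolx [-0.022 -1.     0.005] tooly [-1.     0.022 -0.01 ] z [ 0.01  -0.005 -1.   ] j [ 0.46  0.5   0.08  0.01 -1.14 -0.49]
```

```bash
python3 -m jog '[[[0,0,-1,0],[0,0,-2,0],[0,0,-3,0],[0,0,-3,0],[0,0,-3,0]]]'; python3 - <<'E'
from h import *
st()
E
```

```text
clock: 80.82
position: [660.1, 150.9, 363.2]
ee_rot: [-0.699, 0.715, -0.005, 0.002]
contact_force: [5.4, 0.1, -6.1]
gripper_width: 16.9
t 80.83 pos [660.1 150.9 363.2] F [ 5.4  0.1 -6.1] w 16.9
toolx [-0.022 -1.     0.005] tooly [-1.     0.022 -0.01 ] z [ 0.01  -0.005 -1.   ] j [ 0.46  0.5   0.08  0.01 -1.15 -0.49]
```

```bash
python3 -m jog '[[[0,0,-1,0],[0,0,-2,0],[0,0,-2.5,0],[0,0,-2.5,0],[0,0,-2.5,0]]]'; python3 - <<'E'
from h import *
st()
grab('scene','s60');grab('wrist','w60')
im=cv2.imread('pics/s60.png')[140:230,130:290];cv2.imwrite('pics/s60c.png',cv2.resize(im,None,fx=4.8,fy=4.8,interpolation=cv2.INTER_CUBIC))
E
```

```text
clock: 81.45
position: [660.3, 151.0, 363.2]
ee_rot: [-0.699, 0.715, -0.005, 0.001]
contact_force: [9.0, -0.8, -12.3]
gripper_width: 17.1
t 81.45 pos [660.3 151.  363.2] F [  9.   -0.8 -12.3] w 17.1
toolx [-0.023 -1.     0.005] tooly [-1.     0.023 -0.008] z [ 0.008 -0.005 -1.   ] j [ 0.46  0.5   0.08  0.01 -1.15 -0.49]
```

View pics/s60c.png

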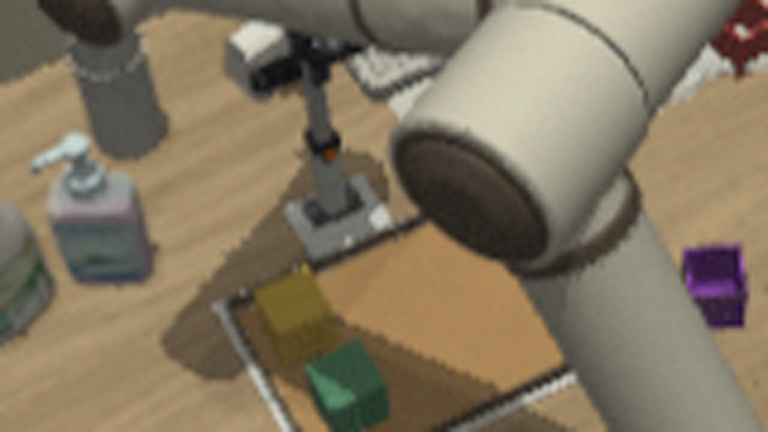

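View pics/w60.png

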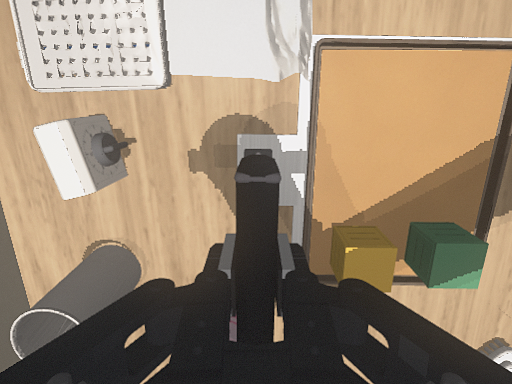

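```bash
python3 -m jog '[[[0,0,1.5,0],[0,0,1.5,0],[0,0,1.5,0],[0,0,1.5,0],[0,0,1.5,0]]]'; python3 -m jog '[[[0,0,0,0],[0,0,0,0],[0,0,0,0],[0,0,-15,0],[0,0,-45,0]]]' 60; python3 -m jog '[[[0,40,0,0],[0,80,0,0],[20,110,0,0],[30,110,0,0],[30,110,0,0]]]' 60; python3 - <<'E'
from h import *
st()
grab('scene','s61');grab('wrist','w61')
im=cv2.imread('pics/s61.png')[140:230,130:290];cv2.imwrite('pics/s61c.png',cv2.resize(im,None,fx=4.8,fy=4.8,interpolation=cv2.INTER_CUBIC))
im,d,p=load('w61');P=cloud(p,d)
m=(P[...,2]>200)&(P[...,2]<240)&(P[...,0]>630);q=P[m];print(len(q),np.percentile(q,[2,50,98],axis=0))
E
```

```text
clock: 82.18
position: [660.2, 151.0, 362.7]
ee_rot: [-0.699, 0.715, -0.005, 0.001]
contact_force: [0.7, -0.4, 1.8]
gripper_width: 16.8
clock: 82.8
position: [659.7, 151.2, 407.6]
ee_rot: [-0.699, 0.715, -0.004, 0.0]
contact_force: [0.1, 0.1, 1.0]
gripper_width: 60.0
clock: 83.42
position: [549.5, 123.3, 408.3]
ee_rot: [-0.699, 0.715, -0.005, 0.001]
contact_force: [-0.3, -0.0, 0.6]
gripper_width: 59.7
t 83.42 pos [549.5 123.3 408.3] F [-0.3 -0.   0.6] w 59.7
toolx [-0.023 -1.     0.005] tooly [-1.     0.023 -0.009] z [ 0.009 -0.006 -1.   ] j [ 0.51  0.28 -0.15  0.01 -1.14 -0.54]
3955 [[650.10838915  97.82356898 201.2176041 ]
 [654.88099156 124.25379155 215.09404828]
 [666.85419483 157.24288893 217.54093825]]
```

View pics/w61.png

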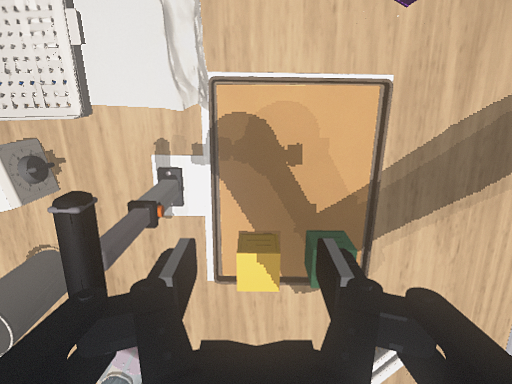

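View pics/s61c.png

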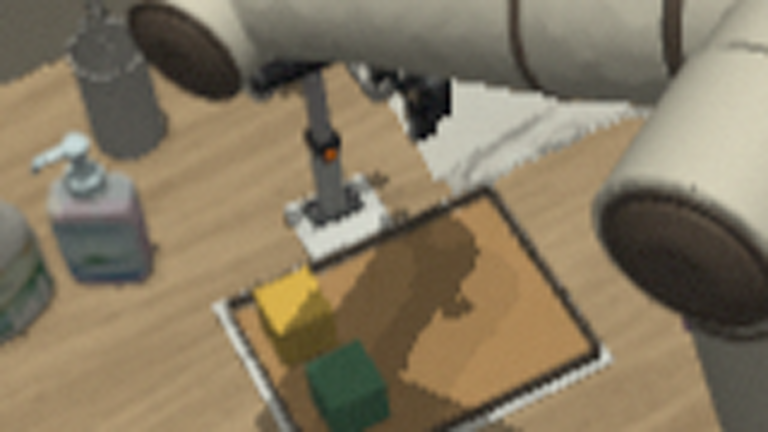

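```bash
python3 -m jog '[[[60,0,0,0],[120,-5,0,0],[180,-15,0,0],[240,-25,0,0],[290,-35,0,0]]]' 80; python3 -m jog '[[[40,-10,30,0],[70,-20,60,0],[80,-25,80,0],[80,-25,80,0],[80,-25,80,0]]]' 80; python3 - <<'E'
from h import *
st()
grab('wrist','w62')
topface('w62','red',47,62)
to(621,-266,290)
E
```

```text
clock: 84.15
position: [579.4, -169.1, 409.0]
ee_rot: [-0.699, 0.715, -0.005, 0.0]
contact_force: [0.9, 1.3, 1.0]
gripper_width: 80.1
clock: 84.78
position: [603.7, -249.3, 330.8]
ee_rot: [-0.699, 0.715, -0.006, 0.001]
contact_force: [0.2, -0.0, 1.0]
gripper_width: 80.5
t 84.78 pos [ 603.7 -249.3  330.8] F [ 0.2 -0.   1. ] w 80.5
toolx [-0.022 -1.     0.007] tooly [-1.     0.022 -0.009] z [ 0.009 -0.007 -1.   ] j [-0.14  0.48 -0.03  0.01 -1.05  0.12]
red face c [ 621.  -266.2] size [49.7 49.8] ang 9.0 z 55.4 x [594.8 647.7] y [-293.2 -240.2]
shift [ 15.2 -15.8  41.6] tooly yaw 178.8 tilt [ 0.01  -0.007] gp [ 605.1 -250.2  176.3]
```

```bash
python3 -m jog '[[[8,-8,40,-5],[15,-16,80,-10.2],[15,-16,115,-10.2],[15,-16,133,-10.2],[15,-16,133,-10.2]]]' 80; python3 -m jog '[[[0,0,0,0],[0,0,0,0],[0,0,0,0],[0,0,-30,0],[0,0,-70,0]]]' 30; python3 -m jog '[[[0,0,0,5],[0,0,0,10.2],[0,0,0,10.2],[0,0,0,10.2],[0,0,0,10.2]]]'; python3 - <<'E'
from h import *
st()
to(533,19,265)
grab('wrist','w63')
topface('w63','red',90,150)
E
```

```text
clock: 85.45
position: [620.7, -264.7, 198.5]
ee_rot: [0.76, -0.649, 0.006, -0.0]
contact_force: [0.2, -0.6, -0.1]
gripper_width: 80.1
clock: 86.08
position: [619.5, -264.2, 268.2]
ee_rot: [0.76, -0.65, 0.004, 0.0]
contact_force: [1.0, -0.6, -0.9]
gripper_width: 48.9
clock: 86.7
position: [619.5, -264.2, 268.0]
ee_rot: [-0.7, 0.714, -0.004, -0.0]
contact_force: [0.3, 0.5, -0.9]
gripper_width: 49.1
t 86.7 pos [ 619.5 -264.2  268. ] F [ 0.3  0.5 -0.9] w 49.1
toolx [-0.021 -1.     0.006] tooly [-1.     0.02  -0.006] z [ 0.006 -0.006 -1.   ] j [-0.16  0.58 -0.04  0.01 -0.95  0.14]
shift [-282.3   93.1    0.9] tooly yaw 178.8 tilt [ 0.006 -0.006] gp [ 620.3 -265.1  113. ]
red face c [ 621.4 -265.3] size [50.7 55.1] ang 89.0 z 115.2 x [595.3 643.8] y [-290.3 -241.4]
```

```bash
python3 -m jog '[[[-55,18,0,0],[-110,36,0,0],[-165,54,0,0],[-220,73,0,0],[-275,91,0,0]]]'; python3 -m jog '[[[-5,0,5,0],[-5,0,10,0],[-5,0,14,0],[-5,0,14,0],[-5,0,14,0]]]'; python3 - <<'E'
from h import *
st()
grab('wrist','w64')
topface('w64','red',85,150)
im,d,p=load('w64');P=cloud(p,d)
m=mask(im,'red',60)&(P[...,2]>95)&(P[...,2]<116);q=P[m];q=q[(abs(q[:,1])<80)];print(cv2.minAreaRect(q[:,:2].astype(np.float32)),np.percentile(q[:,2],[50,95]))
E
```

```text
clock: 87.38
position: [533.5, 14.3, 266.2]
ee_rot: [-0.7, 0.714, -0.004, 0.0]
contact_force: [0.3, 0.4, 0.0]
gripper_width: 49.0
clock: 88.0
position: [534.0, 18.3, 252.0]
ee_rot: [-0.699, 0.715, -0.004, 0.0]
contact_force: [-0.1, -1.4, -0.7]
gripper_width: 48.9
t 88.0 pos [534.   18.3 252. ] F [-0.1 -1.4 -0.7] w 48.9
toolx [-0.022 -1.     0.006] tooly [-1.     0.022 -0.006] z [ 0.006 -0.006 -1.   ] j [ 0.34  0.4  -0.42  0.01 -0.75 -0.37]
red face c [535.5  17.3] size [51.  54.9] ang 89.7 z 102.8 x [509.7 558.6] y [-7.8 41.4]
((528.451171875, 17.323041915893555), (51.033897399902344, 63.28165054321289), 89.73843383789062) [105.70795415 107.56273771]
```

```bash
python3 -m jog '[[[-1.5,0,15,0],[-1.5,0,28,0],[-1.5,0,33,0],[-1.5,0,33,0],[-1.5,0,33,0]]]';  python3 -m jog '[[[0,0,0,0],[0,0,0,0],[0,0,0,0],[0,0,0,0],[0,0,0,0]]]' 78; python3 - <<'E'
from h import *
st()
grab('wrist','w65')
topface('w65','red',44,90)
to(535,-31,195)
E
```

```text
clock: 88.68
position: [533.8, 19.7, 218.9]
ee_rot: [-0.7, 0.715, -0.004, -0.0]
contact_force: [-1.7, -0.3, 2.5]
gripper_width: 48.9
clock: 89.3
position: [533.8, 19.7, 218.9]
ee_rot: [-0.7, 0.715, -0.004, -0.0]
contact_force: [-0.2, 0.5, 0.6]
gripper_width: 78.2
t 89.3 pos [533.8  19.7 218.9] F [-0.2  0.5  0.6] w 78.2
toolx [-0.021 -1.     0.006] tooly [-1.     0.021 -0.005] z [ 0.005 -0.006 -1.   ] j [ 0.34  0.44 -0.45  0.01 -0.68 -0.37]
red face c [532.8 -31. ] size [56.3 50. ] ang 89.1 z 49.9 x [508.7 557. ] y [-58.6  -3.8]
shift [49.6 -1.3 24.3] tooly yaw 178.8 tilt [ 0.005 -0.006] gp [534.6  18.7  64. ]
```

View pics/w65.png

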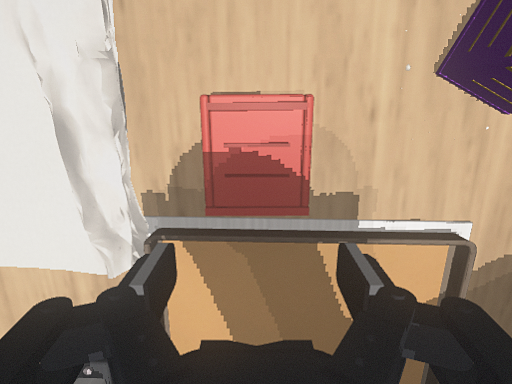

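Red tipped onto its side the same way (mouth toward −y, top face rows 95–215). Regrasp and prop it on the rim as with green.

```bash
python3 -m jog '[[[0,0,-20,0],[25,0,-20,0],[49,1,-20,0],[49.5,1,5,0],[49.5,1,24,0]]]' 78; python3 -m jog '[[[0,0,0,0],[0,0,0,0],[0,0,0,0],[0,0,-24,0],[-20,0,-30,0]]]' 30; python3 -m jog '[[[-22,0,0,0],[-24,0,0,0],[-24,0,0,0],[-24,0,0,0],[-24,0,0,0]]]';  python3 - <<'E'
from h import *
st()
grab('wrist','w66')
topface('w66','red',70,100)
im,d,p=load('w66');P=cloud(p,d)
print(np.round(P[220:330:20,256]))
E
```

```text
clock: 89.98
position: [531.8, -30.4, 194.8]
ee_rot: [-0.699, 0.715, -0.004, -0.0]
contact_force: [0.4, 0.1, 0.1]
gripper_width: 78.0
clock: 90.6
position: [532.5, -10.5, 226.5]
ee_rot: [-0.699, 0.715, -0.005, 0.001]
contact_force: [0.2, 0.5, -0.5]
gripper_width: 48.8
clock: 91.22
position: [533.0, 13.0, 226.2]
ee_rot: [-0.698, 0.716, -0.005, 0.001]
contact_force: [-0.1, 0.5, 0.2]
gripper_width: 48.7
t 91.22 pos [533.   13.  226.2] F [-0.1  0.5  0.2] w 48.7
toolx [-0.024 -1.     0.005] tooly [-1.     0.024 -0.008] z [ 0.008 -0.006 -1.   ] j [ 0.33  0.43 -0.45  0.01 -0.69 -0.36]
red face c [533.9  12.6] size [57.4 52.2] ang 87.9 z 80.8 x [508.9 557.7] y [-15.5  39.7]
[[534.   1.  35.]
 [533.  -8.  81.]
 [533.   2.  79.]
 [534.  11.  81.]
 [534.  21.  81.]
 [534.  32.  80.]]
```

```bash
python3 -m jog '[[[0,0,6,0],[0,0,10,0],[0,0,10.5,0],[0,0,10.5,0],[0,0,10.5,0]]]';  python3 -m jog '[[[0,0,0,0],[0,0,0,0],[0,0,0,0],[0,0,-10,0],[0,0,-40,0]]]' 78; python3 - <<'E'
from h import *
st()
grab('wrist','w67')
im,d,p=load('w67');P=cloud(p,d)
for v in range(150,270,8): print(v,np.round(P[v,256]),im[v,256])
E
```

```text
clock: 91.9
position: [533.1, 13.0, 215.9]
ee_rot: [-0.698, 0.716, -0.005, 0.001]
contact_force: [-0.6, 0.5, -0.1]
gripper_width: 49.1
clock: 92.52
position: [532.4, 13.1, 255.5]
ee_rot: [-0.698, 0.716, -0.004, -0.001]
contact_force: [0.3, -0.2, 0.2]
gripper_width: 77.6
t 92.53 pos [532.4  13.1 255.5] F [ 0.3 -0.2  0.2] w 77.6
toolx [-0.024 -1.     0.006] tooly [-1.     0.024 -0.005] z [ 0.005 -0.007 -1.   ] j [ 0.33  0.39 -0.42  0.01 -0.76 -0.36]
150 [532. -28.  -0.] [ 89 110 129]
158 [532. -31.  47.] [ 54  62 104]
166 [532. -26.  48.] [ 64  70 135]
174 [532. -22.  50.] [ 60  66 132]
182 [532. -18.  54.] [ 65  70 135]
190 [532. -13.  54.] [ 66  72 138]
198 [532.  -9.  57.] [ 66  70 137]
206 [532.  -5.  59.] [ 65  70 137]
214 [533.  -1.  61.] [ 67  71 140]
222 [533.   3.  64.] [ 69  73 141]
230 [533.   7.  65.] [ 68  72 142]
238 [533.  11.  68.] [ 59  65 129]
246 [533.  15.  69.] [ 70  75 140]
254 [534.  53.   6.] [ 77 110 143]
262 [534.  60.   8.] [ 76 110 144]
```

```bash
python3 -m jog '[[[25,0,0,0],[43.5,0,0,0],[43.5,0,15,0],[43.5,0,27,0],[43.5,0,27,0]]]' 36; python3 -m jog '[[[0,0,8,0],[1,0,11,0],[4,0,13,0],[8,0,14.5,0],[11,0,16,0]]]'; python3 - <<'E'
from h import *
st()
grab('wrist','w68')
im,d,p=load('w68');P=cloud(p,d)
for v in range(240,345,8): print(v,np.round(P[v,256]),im[v,256])
E
```

```text
clock: 93.2
position: [533.0, -29.8, 231.8]
ee_rot: [-0.699, 0.715, -0.006, 0.002]
contact_force: [-0.1, -0.2, 0.3]
gripper_width: 35.9
clock: 93.82
position: [533.1, -41.6, 217.1]
ee_rot: [-0.699, 0.715, -0.006, 0.002]
contact_force: [-1.4, -4.1, 8.6]
gripper_width: 35.7
t 93.83 pos [533.1 -41.6 217.1] F [-1.4 -4.1  8.6] w 35.7
toolx [-0.022 -1.     0.007] tooly [-1.     0.021 -0.011] z [ 0.011 -0.007 -1.   ] j [ 0.23  0.45 -0.45  0.02 -0.66 -0.26]
240 [535. -29.  -1.] [ 82 106 122]
248 [534. -43.  40.] [ 49  55 104]
256 [535. -39.  41.] [ 57  63 125]
264 [535. -36.  44.] [ 55  62 126]
272 [535. -33.  46.] [ 55  60 126]
280 [535. -31.  51.] [ 56  60 126]
288 [535. -27.  52.] [ 55  61 126]
296 [535. -24.  55.] [ 56  60 126]
304 [535. -21.  57.] [ 57  60 126]
312 [535. -19.  61.] [48 48 98]
320 [535. -17.  63.] [ 55  62 128]
328 [535. -14.  65.] [ 57  62 128]
336 [535. -11.  67.] [ 56  61 125]
344 [535.  -8.  69.] [ 59  63 135]
```

```bash
python3 -m jog '[[[4,0,4,0],[7,0,7,0],[10,0,10,0],[13,0,13,0],[15,0,15.5,0]]]'; python3 - <<'E'
from h import *
st()
grab('wrist','w69')
im,d,p=load('w69');P=cloud(p,d)
for v in range(240,345,12): print(v,np.round(P[v,256]),im[v,256])
E
```

```text
clock: 94.5
position: [532.8, -56.9, 201.1]
ee_rot: [-0.699, 0.715, -0.006, 0.001]
contact_force: [0.9, -0.9, 0.3]
gripper_width: 36.1
t 94.5 pos [532.8 -56.9 201.1] F [ 0.9 -0.9  0.3] w 36.1
toolx [-0.022 -1.     0.007] tooly [-1.     0.022 -0.011] z [ 0.011 -0.007 -1.   ] j [ 0.2   0.47 -0.46  0.02 -0.63 -0.23]
240 [535. -52.  -0.] [ 84 105 123]
252 [534. -53.  17.] [ 54  57 114]
264 [534. -50.  26.] [ 51  54 110]
276 [534. -47.  33.] [ 52  54 110]
288 [534. -46.  41.] [ 49  53 110]
300 [534. -43.  46.] [ 46  50 110]
312 [534. -41.  53.] [ 51  53 111]
324 [534. -39.  59.] [ 52  53 112]
336 [534. -38.  64.] [ 51  56 110]
```

```bash
python3 -m jog '[[[8,0,0,0],[16,0,-2,0],[24,0,-5,0],[26,0,-35,0],[10,0,-75,0]]]' 78; python3 - <<'E'
from h import *
st()
grab('wrist','w70')
topface('w70','red',44,90)
to(534,-32,200)
E
```

```text
clock: 95.18
position: [531.3, -67.7, 276.0]
ee_rot: [-0.698, 0.716, -0.005, -0.0]
contact_force: [-0.0, -0.4, -0.4]
gripper_width: 77.9
t 95.17 pos [531.3 -67.7 276. ] F [-0.  -0.4 -0.4] w 77.9
toolx [-0.024 -1.     0.007] tooly [-1.     0.024 -0.008] z [ 0.007 -0.008 -1.   ] j [ 0.18  0.37 -0.39  0.01 -0.81 -0.21]
red face c [533.2 -31.8] size [51.4 50.1] ang 84.4 z 55.8 x [508.3 558.1] y [-58.6  -6.7]
shift [-35.5   4.9  82.1] tooly yaw 178.8 tilt [ 0.02  -0.007] gp [536.5 -67.  127.4]
```

View pics/w70.png

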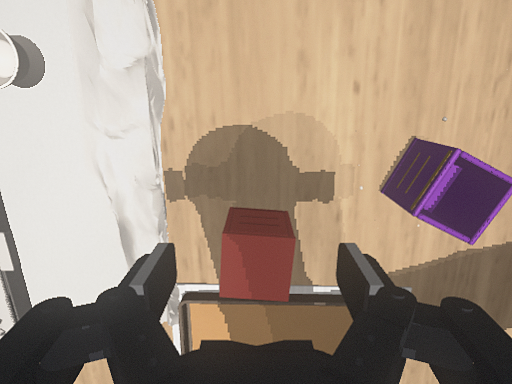

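```bash
python3 -m jog '[[[-20,2,0,0],[-35.5,3,20,0],[-35.5,3,55,0],[-35.5,3,78,0],[-35.5,3,78,0]]]' 78; python3 -m jog '[[[0,0,0,0],[0,0,0,0],[0,0,0,0],[0,0,-30,0],[0,0,-60,0]]]' 30; python3 - <<'E'
from h import *
st()
to(505,145,262)
E
```

```text
clock: 95.85
position: [532.1, -31.4, 202.8]
ee_rot: [-0.7, 0.714, -0.008, 0.003]
contact_force: [0.6, 0.2, -1.0]
gripper_width: 78.0
clock: 96.48
position: [530.9, -31.0, 263.5]
ee_rot: [-0.7, 0.715, -0.008, 0.003]
contact_force: [-0.3, -1.2, -0.3]
gripper_width: 49.5
t 96.47 pos [530.9 -31.  263.5] F [-0.3 -1.2 -0.3] w 49.5
toolx [-0.021 -1.     0.007] tooly [-1.     0.021 -0.016] z [ 0.016 -0.008 -1.   ] j [ 0.25  0.38 -0.42  0.02 -0.77 -0.28]
shift [-176.5   32.1   -0.3] tooly yaw 178.8 tilt [ 0.016 -0.008] gp [533.3 -32.2 108.5]
```

```bash
python3 -m jog '[[[-50,9,0,0],[-100,18,0,0],[-150,27,0,0],[-176,32,0,0],[-176,32,0,0]]]'; python3 - <<'E'
from h import *
st()
grab('wrist','w71')
topface('w71','red',85,140)
to(505,145,211)
E
```

```text
clock: 97.1
position: [502.3, 147.2, 261.9]
ee_rot: [-0.701, 0.713, -0.008, 0.003]
contact_force: [-0.3, 0.1, 0.0]
gripper_width: 49.4
t 97.1 pos [502.3 147.2 261.9] F [-0.3  0.1  0. ] w 49.4
toolx [-0.018 -1.     0.007] tooly [-1.     0.018 -0.016] z [ 0.016 -0.007 -1.   ] j [ 0.6   0.37 -0.44  0.02 -0.76 -0.63]
red face c [505.4 146.9] size [51.2 53.9] ang 85.9 z 113.2 x [478.8 528.7] y [120.6 171.3]
shift [-0.3  0.6 50.8] tooly yaw 178.9 tilt [ 0.016 -0.008] gp [504.8 145.  106.8]
```

```bash
python3 -m jog '[[[0,0,25,0],[0,0,42,0],[0,0,48,0],[0,0,49.5,0],[0,0,49.5,0]]]';  python3 -m jog '[[[0,0,0,0],[0,0,0,0],[0,0,0,0],[0,0,-30,0],[0,0,-90,0]]]' 65; python3 -m jog '[[[-30,40,-40,0],[-30,70,-80,0],[-30,70,-80,0],[-30,70,-80,0],[-30,70,-80,0]]]' 65; python3 - <<'E'
from h import *
st()
grab('wrist','w72')
HUE['green']=(35,95)
for c in('red','green','yellow'): topface('w72',c,45,140)
grab('scene','s72');grab('top','t72')
im=cv2.imread('pics/s72.png')[110:260,130:390];cv2.imwrite('pics/s72c.png',cv2.resize(im,None,fx=3,fy=3,interpolation=cv2.INTER_CUBIC))
im=cv2.imread('pics/t72.png')[120:280,120:400];cv2.imwrite('pics/t72c.png',cv2.resize(im,None,fx=2.8,fy=2.8,interpolation=cv2.INTER_CUBIC))
E
```

```text
clock: 97.78
position: [503.4, 145.6, 212.8]
ee_rot: [-0.7, 0.714, -0.008, 0.003]
contact_force: [-0.0, -0.3, -0.3]
gripper_width: 49.2
clock: 98.4
position: [501.3, 146.0, 301.6]
ee_rot: [-0.7, 0.714, -0.008, 0.0]
contact_force: [1.8, 0.7, -0.3]
gripper_width: 64.9
clock: 99.02
position: [431.3, 178.0, 379.3]
ee_rot: [-0.7, 0.714, -0.007, -0.001]
contact_force: [0.7, 0.1, -0.3]
gripper_width: 64.8
t 99.03 pos [431.3 178.  379.3] F [ 0.7  0.1 -0.3] w 64.8
toolx [-0.021 -1.     0.012] tooly [-1.     0.021 -0.009] z [ 0.009 -0.012 -1.   ] j [ 0.75  0.14 -0.41  0.02 -1.03 -0.78]
red face c [505.4 145.4] size [50.1 50.8] ang 85.2 z 63.5 x [478.9 530.5] y [119.5 169.8]
green face c [465.5 235.9] size [50.5 50.1] ang 88.1 z 63.3 x [441.  489.8] y [210.7 260.3]
yellow face c [552.5 238.8] size [51.2 51. ] ang 88.6 z 63.4 x [526.9 577.1] y [213.2 262.6]
```

View pics/w72.png

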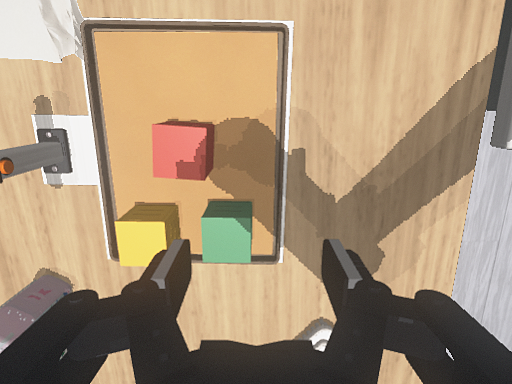

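View pics/s72c.png

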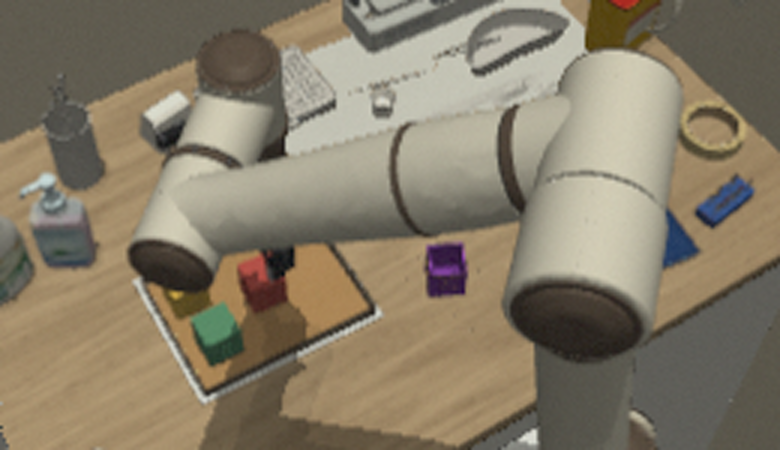

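View pics/t72c.png

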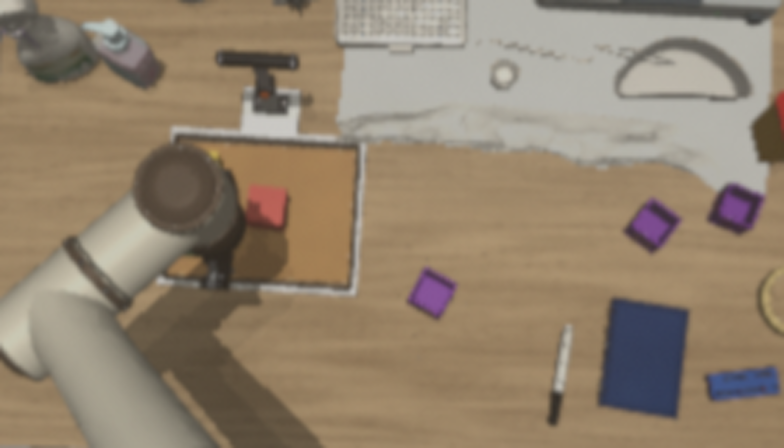

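```bash
python3 - <<'E'
from h import *
for fn in('top0','scene0'):
    im,d,p=load(fn);P=cloud(p,d);m=mask(im,'blue',90)
    n,lab,s,c=cv2.connectedComponentsWithStats(m.astype(np.uint8))
    for i in range(1,n):
        if s[i,4]>25: print(fn,s[i],np.round(c[i]),np.round(np.median(P[lab==i],0)))
im=cv2.imread('pics/top0.png')[220:280,300:420];cv2.imwrite('pics/b.png',cv2.resize(im,None,fx=6,fy=6,interpolation=cv2.INTER_CUBIC))
E
```

```text
top0 [336 229  28  38 855] [350. 248.] [ 317. -366.   11.]
top0 [374 252  23  10 162] [385. 257.] [ 287. -488.   21.]
scene0 [325 170  37  31 623] [343. 185.] [ 321. -365.   12.]
scene0 [362 170  19  15 120] [371. 177.] [ 283. -486.   19.]
```

View pics/b.png

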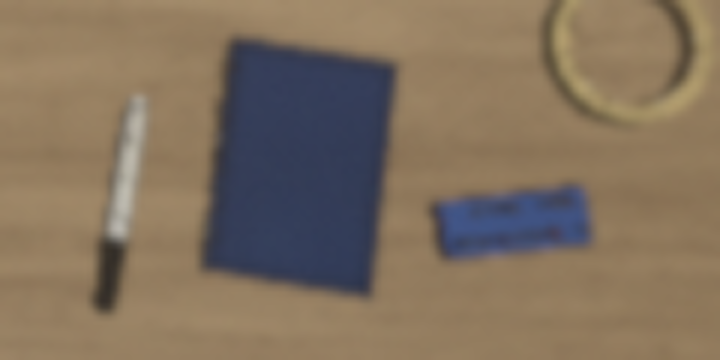

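```bash
python3 - <<'E'
from h import *
s,R=st(); print(arm.job_done())
E
```

```text
t 99.17 pos [431.5 178.1 379.4] F [-0.4  0.5 -0.8] w 64.9
toolx [-0.021 -1.     0.012] tooly [-1.     0.021 -0.009] z [ 0.009 -0.012 -1.   ] j [ 0.75  0.14 -0.41  0.02 -1.03 -0.78]
the job is handed in; nothing more can be done
None
```

I handed the job in at about 99 s: the yellow, green and red cups stand mouth-down in the tray, and the handle is up with its lock button out. No blue cup was present; the only blue things I found were a flat notebook and a small blue box. I left the three purple cups alone.

**Cups:** The tool could not tilt, so I used the carrier's right rim to flip them. Each cup was tipped over the rim onto its side, propped on the rim again, then pressed over at its mouth edge and carried into the tray. In the last wrist view the tops are 63.3 to 63.5 mm above the worktop, which means they sit flat on the 7 mm tray floor. Their centres are at about (552, 239) for yellow, (465, 236) for green and (505, 145) for red, well inside the tray.

**Handle:** I pulled it up until it stopped, then let go. The top of the grip measured about 216 mm, or roughly 79 mm out, and the orange button is visible in both the scene and wrist pictures.

**Bystanders and gripper:** The marker and small white cup look unmoved in the final top view. The arm hid the nail brush there, but I never worked near it. The gripper is open and clear of everything.

**What went wrong on the way:**
- Plain pushing only slid the cups.
- Yellow and green each fell back upright once, and I redid them.
- Red was knocked about 3 cm aside early on, so I measured it again.
- One press briefly reached about 90 N on the wrist (limit 120 N).
- The tool drifted up to 0.09 rad out of level, and I straightened it by pushing the fingertips against the rim.

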